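# Turn the copper blank over on the warming plate and switch the plate off

### The arm

A 6-joint arm with a two-finger parallel gripper is mounted at the origin on the work surface. World frame = base frame: x ahead of the robot, y to its left, z up, the work surface at z = 0. Lengths are in m, angles in degrees, forces in N, time in s.
With the tool pointing down it reaches from about 0.375 to 0.9 m from the base axis. Payload 3.1 kg.
Tool frame: the origin (TCP) lies midway between the tips of the shut fingers; the grasp point (between the pads) lies 19 mm behind it; z points along the fingers, y is the direction in which the jaws open and shut (so a half turn about z gives the same grasp; the last joint's range is limited). The gripper opens to 85 mm and grips with 20 to 120 N. Pads are 22 mm wide; open, the fingers measure 114 mm over their backs; the gripper's body (76 mm by 85 mm) begins 54 mm behind the grasp point. The pads swing forward as they close: fully open they stand 13 mm farther back than shut.
Start: joints at [-87.347, 30.224, 82.088, -0, 67.689, -10.227], TCP at [0.139, -0.609, 0.201] pointing down, gripper open.
Joint ranges: [-176.69, 176.69], [-43.24, 126.21], [12.49, 139.97], [-82, 262], [0, 151.66], [-163.58, 163.58]. Speed limits (degrees/s): [159.86, 159.86, 180, 180, 180, 180].

### API

Orientations are given as [roll, pitch, yaw] about the fixed x, y, z axes, in that order (R = Rz(yaw) Ry(pitch) Rx(roll)).
In Python, from workcell import robot gives the robot as it stands.
- The arm moves only by the tool drive_tool, never from a script. Its argument "rows" is a list of rows, each an object with "offset": the shift along the tool's x, y, z in m, a list of three; "delta_rot": the turn, a rotation vector about the tool's x, y, z in degrees, a list of three; "grip": the opening, from 0 (shut) to 1 (fully open). In form: [{"offset": [dx, dy, dz], "delta_rot": [wx, wy, wz], "grip": grip}, ...]. A call has 1 to 5 rows; each row is the pose to reach, as a shift and turn from the pose commanded when the call began, along the tool's axes at that moment; what a row does not reach only later rows make up. A row lasts 1/10 s, in which the tool goes at most 50 mm and 8.59 degrees, less where a joint would pass 70% of its speed; a pose out of reach is approached as far as the arm can. A call with a gripper value outside its range is refused whole. The fingers move at their own pace and stop on an object; "squeeze" is the grip in N (left out, the last holds). Time passes only in rows, so rows that repeat a pose let the fingers close. It gives the time, the measured TCP pose, the force and the opening at its end, in the units of the state.
- robot.get_state(): the state, without advancing time (a new reading comes with each control period).
- robot.camera(name): name is "scene" or "top" or "wrist"; returns (picture, depth): 400x640x3 uint8, red, green, blue; 400x640 float32, m along the optical axis (not along the pixel's ray), 0 where there is no reading.
- robot.calibration(name): a dict with "fx", "fy", "cx", "cy" (pixels), "extrinsics" (4x4, takes a point from camera to world coordinates). Camera axes: x right, y up, looking along -z (the intrinsics and any distortion apply to the point x, -y, -z); pixel columns grow to the right and rows downward; lengths in m; the calibration is good to about 2 mm. The wrist camera is an equidistant fisheye: a pixel r from the principal point sees the ray r / f radians off the axis. A picture is of the moment at which its call begins: read the wrist's pose just before it. calibration takes no time and is no camera call; for the wrist camera it gives the pose at the moment of the call.
- robot.close_job(): hands the job in, once; it reports no verdict.
The state is a dict: "clock": time; "qpos": joint angles; "qd": joint speeds; "effort": joint torques, N m; "eef_pos": TCP position; "tool_rot": TCP orientation; "force": force on the tool from outside, world axes, zero at the start; "moment": the same for the moment, N m; "grip_width": finger opening in m.
Only numpy, scipy, OpenCV 4.12 (cv2) and the standard library are available. Lean on these libraries where they do the work, as an engineer would, in place of code of your own. Each camera call takes 0.05 s, during which the arm holds its last target.

### The job

The copper blank on the warming plate has coloured underneath. Flip it over with the turner, keeping it low over the plate, so that it lies flat on the ribs with its other face down; it is hot, so touch it with nothing but the turner. Put the turner back home on its rest, turn the plate's dial back to zero, and leave the other things on the bench where they are.

Things in the scene. Friction and masses are not known exactly. Their poses are not given: they have to be found in the camera images.
- blank: copper disc, 80 mm across, 5 mm thick, 0.14 to 0.26 kg, lying flat on the warming plate; both faces are bevelled round the rim, 4.5 mm wide and 2 mm high, so a thin edge can get under it. Origin: centre of the face that is underneath at the start (a brass ring and a dot are marked on that face; the other is plain); z out of the plain face (up at the start, down once flipped)
- blank_center (a point): centre of the copper disc, half-way through its thickness. When it slides sideways off a tilting blade, its lower edge catches between two ribs, and the blade can tip it on over
- hotplate: fixed warming plate: grey housing 260 (x) x 350 (y) x 62 mm high; on its left (+y) part a rigid cast plate 240 x 240 mm, its top 76 mm above the bench, with ribs front to back (along x), 5 mm wide, 3 mm high, 16 mm apart, on which the disc lies; a dial on the deck to the right. x points to its back, y to its left; origin on the bench under the middle of the housing
- plate_center (a point): middle of the cast plate, level with the tops of its ribs. Thin rigid upstands, 22 mm above the ribs, stand at its back, left and right edges, their inner faces 116 mm from this point along x and y; the front edge, 120 mm from it, is open. A blade pushed at the disc only slides it, until it is braced against the back upstand; then the blade's edge slips under
- turner: cranked steel turner with a wooden handle, 0.16 kg, lying on its rest. Origin: middle of the blade's rear edge, underside. x to the blade's tip, z up out of the blade. Blade 95 (x) x 70 (y) mm, 2 mm thick, the top of its last 16 mm ground down to 1.2 mm at the tip. A 9 mm steel rod cranks up behind the blade to the handle
- turner_grip (a point): place to hold, on the handle's axis, 80 mm behind and 62 mm above the blade's rear edge (underside). The handle is octagonal, 22 mm across its flats (flats face up, sideways and at 45 degrees between), parallel to the blade, from 55 to 175 mm behind the blade's rear edge
- turner_tip (a point): middle of the blade's front edge, underside (95 mm ahead of the turner's origin)
- rest: fixed hardwood rest for the turner, 280 x 106 mm. Same origin (x, y) and x, y axes as the turner lying in it; origin on the bench. A pad 22 mm high carries the blade (0 to 100 mm along x) between two low cheeks 86 mm apart, 30 mm high; a post 14 mm thick at x = -164 mm carries the handle's end in a notch 30 mm wide, 16 mm deep
- rest_cradle (a point): where the turner's grip point is when the turner lies home in its rest (84 mm above the bench)
- dial (a joint): angle of the dial knob: 0 = pointer at the long zero tick, which is a stop; grows as the knob is turned clockwise seen from above; stays where it is left (friction 0.04 N m)
- dial_grip (a point): on the dial's axis, at the height to grip, 37 mm above the deck; the knob's straight bar grip is 14 mm thick, 42 mm long, its top 7 mm above this point, and its pointer end points to the front of the warming plate (-x of hotplate) at 0; axis vertical
- bench_block: bench block: a steel slab on a wooden foot, 120 x 120 x 44 mm; leave it alone
- hammer: chasing hammer, 240 mm long, lying; leave it alone
- wax_tin: closed aluminium tin, 64 mm across, 40 mm high; leave it alone
- hardwood: two short lengths of hardwood, one on the other, 140 x 31 x 40 mm; leave them alone
- brush: flat brush, 190 mm long, lying; leave it alone
- punch: loose steel punch, 12 mm thick, 110 mm long, lying; leave it alone
Not all that is in view belongs to the job. Several things have the shape of the blank; the one meant has the colours described above.

How it is judged (in metres and radians):
At the end, for the whole second after the job is handed in: The disc lies flat (within 6 degrees) and at rest on the ribbed plate, wholly on it, plain face down; the turner lies at rest within 15 mm of its place on its rest, not touching the disc; the dial reads zero within 0.1 rad (angle between blank's own z axis and vertical above 3.04 rad and x of blank_center in the frame of hotplate between -0.085 and 0.08 m and y of blank_center in the frame of hotplate between -0.035 and 0.125 m and z of blank_center in the frame of hotplate between 0.074 and 0.083 m and linear speed of each of blank, turner below 0.02 m/s and distance between turner_grip and rest_cradle below 0.015 m and angle between turner's own z axis and vertical below 0.1 rad and angle between the x axis of turner and the x axis of rest, either way round below 0.1 rad and value of joint dial below 0.1 rad and contact force between turner and blank below 0.1 N).
It fails at once if the disc is touched by the fingers or the arm (contact force between any of the fingers, the arm and blank above 0.5 N).
It fails at once if the disc is raised more than 120 mm above the plate (z of blank_center in the frame of hotplate above 0.196 m).
It fails at once if another thing on the bench is moved by more than 20 mm (distance of any of bench_block, hammer, wax_tin, hardwood, brush, punch from where it was at the start of the episode above 0.02 m).
It also fails if it takes over 72 s, if anything falls off the work surface, if the arm or the gripper's body presses on something with over 40 N, if the wrist force passes 120 N, or if a joint passes its speed limit or range.

## Working session

There is one attempt and no reset: what is moved stays moved. The work goes in short steps, Python scripts to look and compute and a tool call to move; the robot and the scene stay as the last step left them, time stands still between calls to the robot, and variables do not carry over. Pictures are saved under pics/ and viewed, and the job is handed in when it is done.

Besides the shell and the picture viewer there is one more tool, called as name(argument=value, ...), one argument or row to a line, values as JSON. drive_tool: Moves the arm, as the interface text tells. Its arguments: {"type":"object","properties":{"rows":{"type":"array"},"squeeze":{"type":"number"}},"required":["rows"]}

```bash
ls; mkdir -p pics
cat > h.py <<'E'
import numpy as np, cv2
from workcell import robot
from scipy.spatial.transform import Rotation as R
def snap(name,fn):
    im,d=robot.camera(name); cv2.imwrite('pics/'+fn+'.png',cv2.cvtColor(im,cv2.COLOR_RGB2BGR)); np.save('pics/'+fn+'_d.npy',d); return im,d
def proj(cal,P):
    E=np.array(cal['extrinsics']);p=(np.atleast_2d(P)-E[:3,3])@E[:3,:3]
    return np.c_[cal['fx']*p[:,0]/-p[:,2]+cal['cx'],cal['fy']*-p[:,1]/-p[:,2]+cal['cy']]
def unproj(cal,uv,d):
    uv=np.atleast_2d(uv).astype(float);d=np.atleast_1d(d);E=np.array(cal['extrinsics'])
    p=np.c_[(uv[:,0]-cal['cx'])/cal['fx']*d,-(uv[:,1]-cal['cy'])/cal['fy']*d,-d]
    return p@E[:3,:3].T+E[:3,3]
E
python3 - <<'E'
from h import *
for n in ('scene','top'):
    snap(n,n+'0'); c=robot.calibration(n); print(n,{k:(np.round(v,4).tolist()) if not isinstance(v,str) else v for k,v in c.items()})
print(robot.get_state())
E
```

```text
pics
scene {'fx': 364.847, 'fy': 364.847, 'cx': 320.2425, 'cy': 208.1231, 'extrinsics': [[-0.3757, -0.7386, 0.5597, 1.1664], [0.9266, -0.3088, 0.2145, 0.2202], [0.0144, 0.5993, 0.8004, 1.0002], [0.0, 0.0, 0.0, 1.0]]}
top {'fx': 489.2399, 'fy': 489.2399, 'cx': 323.5979, 'cy': 203.5291, 'extrinsics': [[0.027, 0.9816, -0.1888, 0.2599], [-0.9996, 0.0279, 0.002, -0.0217], [0.0073, 0.1886, 0.982, 1.458], [0.0, 0.0, 0.0, 1.0]]}
{'clock': 0.1, 'qpos': array([-8.73461231e+01,  3.02736706e+01,  8.21517218e+01, -9.02503497e-04,
        6.76901444e+01, -1.02257958e+01]), 'qd': array([-1.29126162e-02, -6.17207132e-02, -1.98398447e-01, -6.91139213e-05,
       -1.37651200e-02,  1.62264440e-02]), 'effort': array([-8.25118696e-04, -4.43306351e+01, -1.78586197e+01, -2.28906583e-04,
        3.92843736e-03,  3.31110797e-06]), 'eef_pos': array([ 0.13932067, -0.60852252,  0.19991635]), 'tool_rot': array([-1.79886150e+02, -1.96899753e-02,  1.28799966e+01]), 'force': array([ 0.50852121, -0.54840917,  0.36629862]), 'moment': array([ 0.02509138, -0.00489616,  0.02720976]), 'grip_width': 0.08520742189755132}
```

View pics/scene0.png

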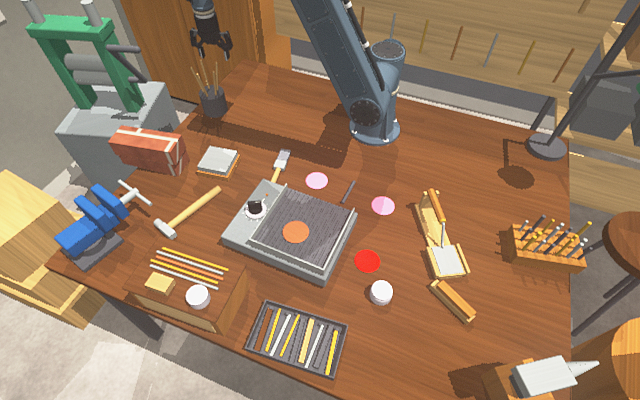

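View pics/top0.png

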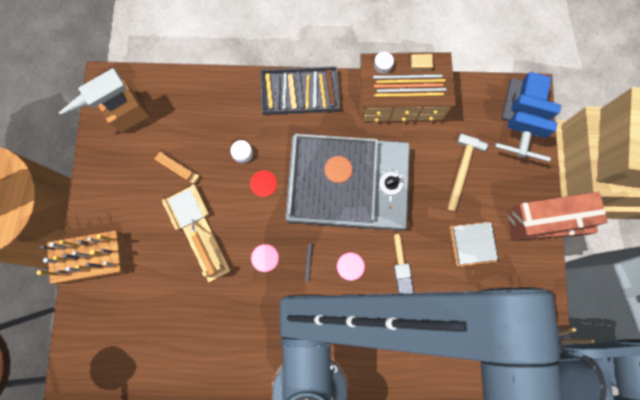

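Run:
```python
import cv2
im=cv2.imread('pics/top0.png')
a=cv2.resize(im[120:240,275:425],None,fx=5,fy=5,interpolation=cv2.INTER_CUBIC);cv2.imwrite('pics/c1.png',a)
a=cv2.resize(im[140:290,140:260],None,fx=4,fy=4,interpolation=cv2.INTER_CUBIC);cv2.imwrite('pics/c2.png',a)
im=cv2.imread('pics/scene0.png')
a=cv2.resize(im[170:290,210:370],None,fx=5,fy=5,interpolation=cv2.INTER_CUBIC);cv2.imwrite('pics/c3.png',a)
```

```text
(no output)
```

View pics/c1.png

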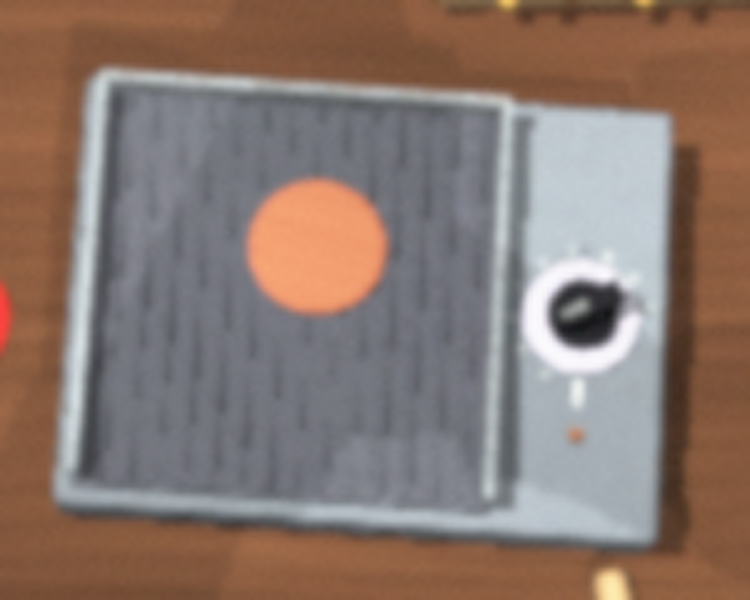

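View pics/c2.png

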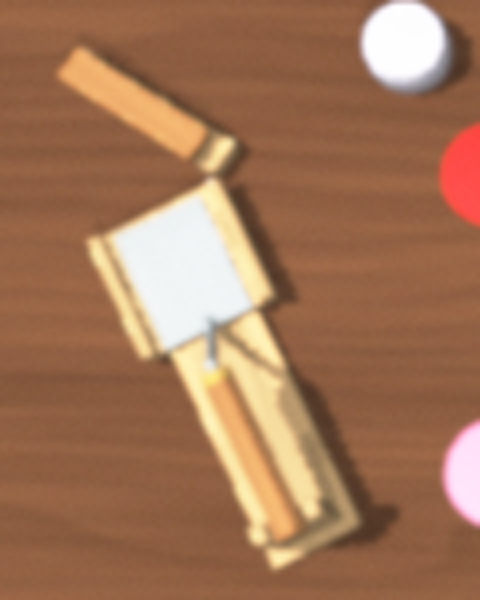

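View pics/c3.png

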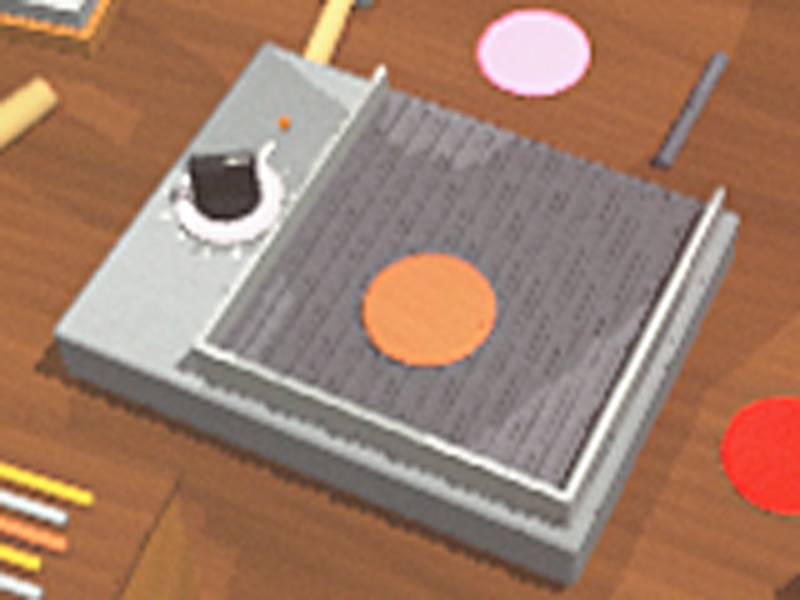

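Run:
```python
from h import *
def cloud(n):
    im=cv2.cvtColor(cv2.imread(f'pics/{n}0.png'),cv2.COLOR_BGR2RGB);d=np.load(f'pics/{n}0_d.npy');c=robot.calibration(n)
    v,u=np.mgrid[0:400,0:640];P=unproj(c,np.c_[u.ravel(),v.ravel()],d.ravel()).reshape(400,640,3)
    return im,d,P
for n in('top','scene'):
    im,d,P=cloud(n)
    hsv=cv2.cvtColor(im,cv2.COLOR_RGB2HSV)
    print(n,'bench z',np.median(P[...,2][(P[...,0]>0.3)&(P[...,0]<.9)&(abs(P[...,1])<.5)]))
    x,y,z=P[...,0],P[...,1],P[...,2]
    # orange disc
    m=(hsv[...,0]<18)&(hsv[...,1]>140)&(hsv[...,2]>190)&(z>0.065)&(z<.095)&(x>.3)&(x<.9)&(y>-.3)&(y<.2)
    print('disc n',m.sum(),'med',P[m].mean(0), 'pix',np.argwhere(m).mean(0)[::-1])
    for lo,hi in ((0.054,0.069),(0.069,0.09),(.09,.105)):
        m=(z>lo)&(z<hi)&(x>.35)&(x<.85)&(y>-.35)&(y<.2)
        r=cv2.minAreaRect(P[m][:,:2].astype(np.float32)); print(lo,m.sum(),r, 'zmed',np.median(z[m]))
    # turner blade
    m=(z>0.015)&(z<.04)&(x>.35)&(x<.8)&(y>.2)&(y<.5)&(hsv[...,1]<50)&(hsv[...,2]>180)
    r=cv2.minAreaRect(P[m][:,:2].astype(np.float32)); print('blade',m.sum(),r,np.median(z[m]))
    m=(z>0.065)&(z<.11)&(x>.3)&(x<.8)&(y>.15)&(y<.5)
    r=cv2.minAreaRect(P[m][:,:2].astype(np.float32)); print('handle',m.sum(),r,np.median(z[m]),z[m].max())
    m=(z>0.075)&(z<.125)&(x>.4)&(x<.8)&(y>-.27)&(y<-.15)
    r=cv2.minAreaRect(P[m][:,:2].astype(np.float32)); print('dial',m.sum(),r,z[m].max())
```

```text
top bench z 0.0011593802156645294
disc n 3 med [ 0.64776585 -0.07592287  0.07945879] pix [342.33333333 162.66666667]
0.054 4045 ((0.6467480659484863, -0.12978880107402802), (0.41750404238700867, 0.3578735291957855), 87.82759857177734) zmed 0.06187855392793851
0.069 6001 ((0.6479873657226562, -0.13646748661994934), (0.41141754388809204, 0.35029682517051697), 88.420654296875) zmed 0.07367109428771945
0.09 640 ((0.6540100574493408, -0.13723008334636688), (0.4112800657749176, 0.3417673110961914), 87.63863372802734) zmed 0.09649387727938363
blade 1018 ((0.5868439078330994, 0.30516523122787476), (0.11020328104496002, 0.31002581119537354), 42.577545166015625) 0.023622685233042007
handle 467 ((0.38070958852767944, 0.31717491149902344), (0.14852729439735413, 0.05009852349758148), 32.82211685180664) 0.09053717529428917 0.10120926130801977
dial 418 ((0.6393010020256042, -0.19431111216545105), (0.3210926055908203, 0.08717316389083862), 0.6887549757957458) 0.11092450641132046
scene bench z -0.00011888213211541654
disc n 447 med [ 0.63219842 -0.06331435  0.07855057] pix [295.24832215 231.50559284]
0.054 2654 ((0.6607469916343689, -0.09604611992835999), (0.35105982422828674, 0.3786691129207611), 87.80792236328125) zmed 0.06020865978687312
0.069 4766 ((0.6663097739219666, -0.08879119157791138), (0.316984623670578, 0.3692484200000763), 87.69906616210938) zmed 0.0727870122361497
0.09 507 ((0.6697207093238831, -0.0852363109588623), (0.3084764778614044, 0.36344408988952637), 87.62816619873047) zmed 0.09560477182584304
blade 961 ((0.589836835861206, 0.30664896965026855), (0.11085577309131622, 0.31056737899780273), 43.87701416015625) 0.02368542672758378
handle 363 ((0.3810875415802002, 0.32172149419784546), (0.1493876725435257, 0.05014762654900551), 36.8232307434082) 0.08912167240429392 0.09807762125985797
dial 425 ((0.601760745048523, -0.19360215961933136), (0.08641991019248962, 0.2363884299993515), 89.69050598144531) 0.10703907431920079
```

```bash
cat >> h.py <<'E'
def plane(cal,uv,z):
    a=unproj(cal,uv,np.ones(len(np.atleast_2d(uv))));o=np.array(cal['extrinsics'])[:3,3];r=a-o
    return o+r*((z-o[2])/r[:,2])[:,None]
def fitrect(model,meas):
    m0=model.mean(0);q0=meas.mean(0);A=(model-m0).T@(meas-q0)
    th=np.arctan2(A[0,1]-A[1,0],A[0,0]+A[1,1]);c,s=np.cos(th),np.sin(th);Rm=np.array([[c,-s],[s,c]])
    t=q0-Rm@m0; return t,np.degrees(th),meas-(model@Rm.T+t)
E
python3 - <<'E'
from h import *
ct=robot.calibration('top');cs=robot.calibration('scene')
f=lambda a,o:(np.array(a)+.5)/5-.5+np.array(o)
A=plane(ct,f([(57,510),(655,545),(670,113)],(275,120)),.062)[:,:2]
B=plane(cs,f([(738,215),(268,43),(57,335),(570,548)],(210,170)),.062)[:,:2]
M=np.array([[-.13,.175],[-.13,-.175],[.13,-.175],[.13,.175]])
print(A,B)
print(fitrect(M[:3],A));print(fitrect(M,B))
# disc
for c,n in((ct,'top'),(cs,'scene')):
    im=cv2.imread(f'pics/{n}0.png');h=cv2.cvtColor(im,cv2.COLOR_BGR2HSV).astype(int)
    m=((h[...,0]<14)&(h[...,1]>120)&(h[...,2]>170)).astype(np.uint8)
    k,l,st,ce=cv2.connectedComponentsWithStats(m)
    for i in range(1,k):
        if st[i,4]>60: print(n,st[i],ce[i],plane(c,ce[i],.081)[0])
E
```

```text
[[ 0.47211147  0.08233292]
 [ 0.46143481 -0.26275372]
 [ 0.72156399 -0.27290104]] [[ 0.48147227  0.08416977]
 [ 0.46730766 -0.25883922]
 [ 0.72569054 -0.26757044]
 [ 0.73750226  0.07095801]]
(array([ 0.59678149, -0.09411146]), np.float64(-1.7334388487274475), array([[-2.31856905e-05, -2.40798422e-03],
       [-1.12487698e-04,  2.34520218e-03],
       [ 1.35673389e-04,  6.27820412e-05]]))
(array([ 0.60299318, -0.09282047]), np.float64(-2.276084692825351), array([[ 0.00142645, -0.00303461],
       [ 0.00116199,  0.00368027],
       [-0.00025   ,  0.00527488],
       [-0.00233844, -0.00592054]]))
top [373  83  71   5 264] [407.67045455  85.04166667] [ 0.89482383 -0.26771656  0.081     ]
top [325 156  27  26 535] [338.1364486  169.00186916] [ 0.62792864 -0.06404395  0.081     ]
top [249 170  29  27 607] [262.96210873 183.07578254] [0.57970862 0.15202829 0.081     ]
top [ 529  192   75   27 1185] [565.81434599 204.66666667] [ 0.54106282 -0.72087458  0.081     ]
top [584 216  22   9 136] [595.13235294 219.79411765] [ 0.49932254 -0.80205509  0.081     ]
top [526 220  51  15 372] [550.822580
[... 2762 characters left out ...]
4] [519.38188976 312.40551181] [0.63842504 0.58206181 0.081     ]
scene [292 297  64  24 190] [324.66842105 309.50526316] [0.82509178 0.10846771 0.081     ]
scene [417 298  27  13  61] [430.29508197 303.86885246] [0.70440206 0.36093969 0.081     ]
scene [391 309 138  50 537] [461.24581006 333.67970205] [0.75258129 0.44956745 0.081     ]
scene [347 327  81  36 315] [378.06349206 341.91428571] [0.85182582 0.26130433 0.081     ]
scene [347 337  42  18  88] [365.75       344.53409091] [0.86946344 0.23499732 0.081     ]
scene [315 384  52  16 137] [342.26277372 393.1459854 ] [0.99332597 0.21849719 0.081     ]
scene [372 388  32  12  83] [389.3253012 394.3373494] [0.95498058 0.31889206 0.081     ]
```

```bash
cat > pl.py <<'E'
from h import *
import json,os
def T(p,r):
    M=np.eye(4);M[:3,:3]=r if np.shape(r)==(3,3) else R.from_euler('xyz',r,degrees=True).as_matrix();M[:3,3]=p;return M
def load(): return np.array(json.load(open('cmd.json')))
def save(M): json.dump(np.array(M).tolist(),open('cmd.json','w'))
def meas():
    s=robot.get_state();return T(s['eef_pos'],s['tool_rot']),s
def check():
    M,s=meas();C=load();d=(M[:3,3]-C[:3,3])*1000
    a=R.from_matrix(C[:3,:3].T@M[:3,:3]).as_rotvec(degrees=True)
    print('t=%.2f'%s['clock'],'TCP',np.round(M[:3,3],4),'rpy',np.round(s['tool_rot'],2),'err mm',np.round(d,1),'deg',np.round(a,2),'q',np.round(s['qpos'],1),'F',np.round(s['force'],1),'w %.4f'%s['grip_width'])
def plan(way,grip,vmax=.045,wmax=8.0,nmin=None,pose=None):
    """way: list of (T[,n]); Poses interpolated; prints calls; saves final commanded"""
    C=load();seq=[];cur=C
    for w in way:
        G,n=(w if isinstance(w,tuple) else (w,None))
        d=np.linalg.norm(G[:3,3]-cur[:3,3]);rv=R.from_matrix(cur[:3,:3].T@G[:3,:3]).as_rotvec(degrees=True)
        k=n or max(1,int(np.ceil(max(d/vmax,np.linalg.norm(rv)/wmax))))
        for i in range(1,k+1):
            s=i/k;M=np.eye(4);M[:3,3]=cur[:3,3]+s*(G[:3,3]-cur[:3,3]);M[:3,:3]=cur[:3,:3]@R.from_rotvec(rv*s,degrees=True).as_matrix();seq.append(M)
        cur=G
    while seq:
        ch,seq=seq[:5],seq[5:];rows=[]
        for M in ch:
            o=np.round(C[:3,:3].T@(M[:3,3]-C[:3,3]),4);rv=np.round(R.from_matrix(C[:3,:3].T@M[:3,:3]).as_rotvec(degrees=True),2)
            rows.append({"offset":(o+0).tolist(),"delta_rot":(rv+0).tolist(),"grip":grip})
        print(json.dumps(rows))
        N=np.eye(4);N[:3,3]=C[:3,3]+C[:3,:3]@np.array(rows[-1]['offset']);N[:3,:3]=C[:3,:3]@R.from_rotvec(rows[-1]['delta_rot'],degrees=True).as_matrix();C=N
    save(C)
E
python3 - <<'E'
from pl import *
save(T([.139,-.609,.201],[180,0,12.88])); check()
plan([T([.52,-.15,.33],[180,0,0])],1)
E
```

```text
t=0.10 TCP [ 0.1393 -0.6085  0.1999] rpy [-1.7989e+02 -2.0000e-02  1.2880e+01] err mm [ 0.3  0.5 -1.1] deg [ 0.11  0.02 -0.  ] q [-87.3  30.3  82.2  -0.   67.7 -10.2] F [ 0.5 -0.5  0.4] w 0.0852
[{"offset": [0.0338, -0.0259, -0.0092], "delta_rot": [0.0, 0.0, 0.92], "grip": 1}, {"offset": [0.0677, -0.0518, -0.0184], "delta_rot": [0.0, 0.0, 1.84], "grip": 1}, {"offset": [0.1015, -0.0777, -0.0276], "delta_rot": [0.0, 0.0, 2.76], "grip": 1}, {"offset": [0.1354, -0.1036, -0.0369], "delta_rot": [0.0, 0.0, 3.68], "grip": 1}, {"offset": [0.1692, -0.1295, -0.0461], "delta_rot": [0.0, 0.0, 4.6], "grip": 1}]
[{"offset": [0.0316, -0.0285, -0.0092], "delta_rot": [0.0, 0.0, 0.92], "grip": 1}, {"offset": [0.0633, -0.057, -0.0184], "delta_rot": [0.0, 0.0, 1.84], "grip": 1}, {"offset": [0.0949, -0.0855, -0.0276], "delta_rot": [0.0, 0.0, 2.76], "grip": 1}, {"offset": [0.1266, -0.1141, -0.0368], "delta_rot": [0.0, 0.0, 3.68], "grip": 1}, {"offset": [0.1583, -0.1426, -0.046], "delta_rot": [0.0, 0.0, 4.6], "grip": 1}]
[{"offset": [0.0292, -0.031, -0.0093], "delta_rot": [0.0, 0.0, 0.92], "grip": 1}, {"offset": [0.0585, -0.0619, -0.0185], "delta_rot": [0.0, 0.0, 1.84], "grip": 1}, {"offset": [0.0877, -0.0929, -0.0277], "delta_rot": [0.0, 0.0, 2.76], "grip": 1}, {"offset": [0.117, -0.1239, -0.0369], "delta_rot": [0.0, 0.0, 3.68], "grip": 1}]
```

drive_tool(
  rows=[
    {"offset":[0.0338,-0.0259,-0.0092],"delta_rot":[0.0,0.0,0.92],"grip":1},
    {"offset":[0.0677,-0.0518,-0.0184],"delta_rot":[0.0,0.0,1.84],"grip":1},
    {"offset":[0.1015,-0.0777,-0.0276],"delta_rot":[0.0,0.0,2.76],"grip":1},
    {"offset":[0.1354,-0.1036,-0.0369],"delta_rot":[0.0,0.0,3.68],"grip":1},
    {"offset":[0.1692,-0.1295,-0.0461],"delta_rot":[0.0,0.0,4.6],"grip":1},
  ],
)

```text
clock: 0.6
eef_pos: [0.2761, -0.4435, 0.2468]
tool_rot: [-179.9, 0.0, 8.2]
force: [1.4, -1.3, 0.5]
grip_width: 0.0857
```

drive_tool(
  rows=[
    {"offset":[0.0316,-0.0285,-0.0092],"delta_rot":[0.0,0.0,0.92],"grip":1},
    {"offset":[0.0633,-0.057,-0.0184],"delta_rot":[0.0,0.0,1.84],"grip":1},
    {"offset":[0.0949,-0.0855,-0.0276],"delta_rot":[0.0,0.0,2.76],"grip":1},
    {"offset":[0.1266,-0.1141,-0.0368],"delta_rot":[0.0,0.0,3.68],"grip":1},
    {"offset":[0.1583,-0.1426,-0.046],"delta_rot":[0.0,0.0,4.6],"grip":1},
  ],
)

```text
clock: 1.1
eef_pos: [0.4121, -0.2796, 0.293]
tool_rot: [-180.0, 0.0, 3.6]
force: [0.2, 0.2, 0.6]
grip_width: 0.0854
```

drive_tool(
  rows=[
    {"offset":[0.0292,-0.031,-0.0093],"delta_rot":[0.0,0.0,0.92],"grip":1},
    {"offset":[0.0585,-0.0619,-0.0185],"delta_rot":[0.0,0.0,1.84],"grip":1},
    {"offset":[0.0877,-0.0929,-0.0277],"delta_rot":[0.0,0.0,2.76],"grip":1},
    {"offset":[0.117,-0.1239,-0.0369],"delta_rot":[0.0,0.0,3.68],"grip":1},
    {"offset":[0.117,-0.1239,-0.0369],"delta_rot":[0.0,0.0,3.68],"grip":1},
  ],
)

```text
clock: 1.6
eef_pos: [0.5233, -0.1465, 0.3308]
tool_rot: [-180.0, -0.2, 0.3]
force: [-0.4, -0.3, -0.2]
grip_width: 0.0855
```

Run:
```python
from pl import *
check()
c=robot.calibration('wrist'); 
im,d=snap('wrist','w1'); print({k:np.round(v,4).tolist() if not isinstance(v,str) else v for k,v in c.items()})
json.dump({k:np.array(v).tolist() for k,v in c.items()},open('pics/w1.json','w'))
snap('top','top1'); check()
```

```text
t=1.60 TCP [ 0.5233 -0.1465  0.3308] rpy [-179.96   -0.2     0.35] err mm [3.3 3.5 0.8] deg [ 0.04  0.2  -0.35] q [-27.5  16.3  83.7   0.1  79.8  62.1] F [-0.4 -0.3 -0.2] w 0.0855
{'fx': 309.7069, 'fy': 309.7069, 'cx': 316.7286, 'cy': 198.9168, 'extrinsics': [[0.0074, 0.9458, 0.3246, 0.607], [-1.0, 0.0072, 0.0016, -0.1461], [-0.0009, -0.3246, 0.9458, 0.5044], [0.0, 0.0, 0.0, 1.0]]}
t=1.70 TCP [ 0.5203 -0.1494  0.3294] rpy [1.7999e+02 7.0000e-02 1.5000e-01] err mm [ 0.3  0.6 -0.6] deg [-0.01 -0.07 -0.15] q [-27.8  16.3  84.   -0.   79.8  62. ] F [-0.3 -0.1 -0.3] w 0.0853
```

View pics/w1.png

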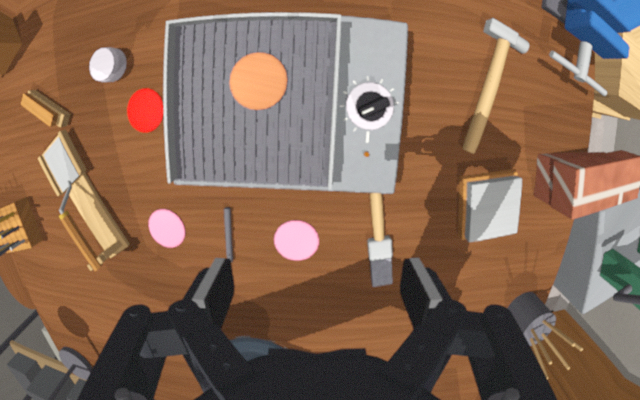

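Run:
```python
import cv2
im=cv2.imread('pics/w1.png')
cv2.imwrite('pics/c4.png',cv2.resize(im[70:170,320:420],None,fx=6,fy=6,interpolation=cv2.INTER_CUBIC))
cv2.imwrite('pics/c5.png',cv2.resize(im[5:205,150:420],None,fx=2.9,fy=2.9,interpolation=cv2.INTER_CUBIC))
```

```text
(no output)
```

View pics/c4.png

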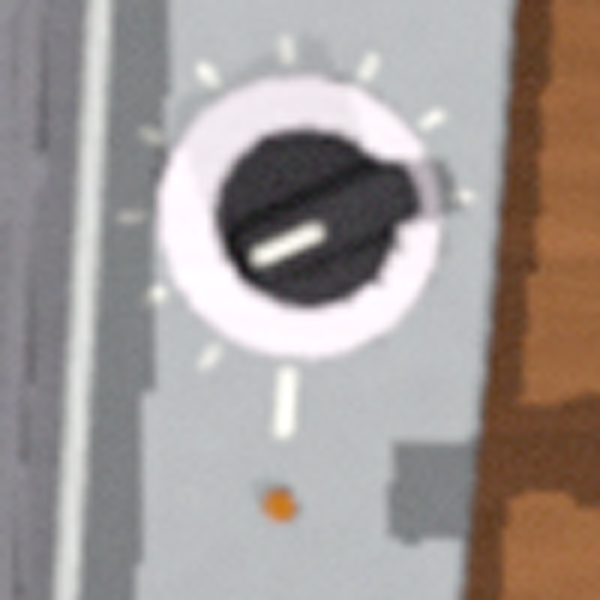

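View pics/c5.png

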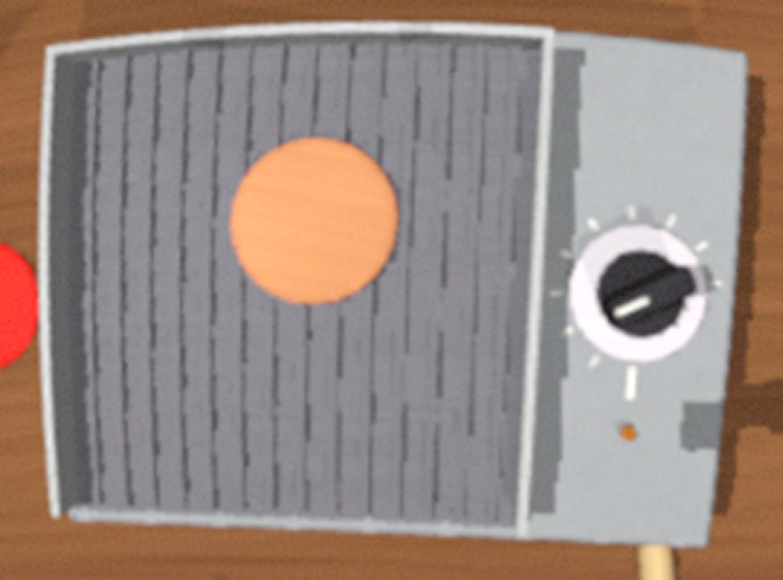

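```bash
cat >> h.py <<'E'
def fplane(cal,uv,z):
    uv=np.atleast_2d(uv).astype(float);E=np.array(cal['extrinsics'])
    x=(uv[:,0]-cal['cx'])/cal['fx'];y=(uv[:,1]-cal['cy'])/cal['fy'];t=np.hypot(x,y);s=np.sin(t)/np.maximum(t,1e-9)
    r=np.c_[x*s,-y*s,-np.cos(t)]@E[:3,:3].T;o=E[:3,3]
    return o+r*((z-o[2])/r[:,2])[:,None]
E
python3 - <<'E'
from h import *
import json
c=json.load(open('pics/w1.json'))
f=lambda a:(np.array(a)+.5)/2.9-.5+np.array((150,5))
A=fplane(c,f([(47,47),(552,29),(55,516),(523,534)]),.098)[:,:2]
B=fplane(c,f([(747,52),(707,545)]),.062)[:,:2]
MA=np.array([[.12,.165],[.12,-.075],[-.12,.165],[-.12,-.075]]);MB=np.array([[.13,-.175],[-.13,-.175]])
print(fitrect(np.r_[MA,MB],np.r_[A,B]));t,th,_=fitrect(np.r_[MA,MB],np.r_[A,B])
im=cv2.imread('pics/w1.png');h=cv2.cvtColor(im,cv2.COLOR_BGR2HSV).astype(int)
m=((h[...,0]<16)&(h[...,1]>110)&(h[...,2]>200));m[:, :200]=0;m[140:]=0;m[:,320:]=0
ce=np.argwhere(m).mean(0)[::-1];print(m.sum(),ce,fplane(c,ce,.081))
g=lambda a:(np.array(a)+.5)/6-.5+np.array((320,70))
D=fplane(c,g([(300,215)]),.066);print('skirt',D)
D2=fplane(c,g([(327,212)]),.106);print('bar',D2)
L=fplane(c,g([(325,232),(255,260)]),.106);v=(L[1]-L[0]);print('pointer dir deg',np.degrees(np.arctan2(v[1],v[0])))
Z=fplane(c,g([(287,370),(283,438),(278,507)]),.062);print(Z)
th=np.radians(th);Ri=np.array([[np.cos(th),np.sin(th)],[-np.sin(th),np.cos(th)]])
for n,p in(('disc',fplane(c,ce,.081)),('skirt',D),('bar',D2)): print(n,(p[0,:2]-t)@Ri.T)
# blade corners etc
E
```

```text
(array([ 0.60246098, -0.0953502 ]), np.float64(-2.3255292440264985), array([[-0.00195088, -0.00023663],
       [-0.00161251,  0.0003192 ],
       [ 0.00210816, -0.00224771],
       [ 0.00285863,  0.00047934],
       [-0.0022609 ,  0.00101625],
       [ 0.00085749,  0.00066955]]))
2524 [257.90649762  80.69730586] [[ 0.63004514 -0.06608302  0.081     ]]
skirt [[ 0.59628437 -0.22022038  0.066     ]]
bar [[ 0.59816877 -0.21931471  0.106     ]]
pointer dir deg 113.8919377121756
[[ 0.55865241 -0.2189988   0.062     ]
 [ 0.54202422 -0.21867268  0.062     ]
 [ 0.52496604 -0.21816867  0.062     ]]
disc [0.02637386 0.03036236]
skirt [-0.00110467 -0.12501797]
bar [ 0.00074143 -0.12403658]
```

Run:
```python
from pl import *
check()
P=[.5975,-.2198]
plan([(T(P+[.17],[180,0,-66]),9),(T(P+[.081],[180,0,-66]),4),(T(P+[.081],[180,0,-66]),1)],0.47)
```

```text
t=1.70 TCP [ 0.5203 -0.1494  0.3294] rpy [1.7999e+02 7.0000e-02 1.5000e-01] err mm [ 0.3  0.6 -0.6] deg [-0.01 -0.07 -0.15] q [-27.8  16.3  84.   -0.   79.8  62. ] F [-0.3 -0.1 -0.3] w 0.0853
[{"offset": [0.0086, 0.0078, 0.0178], "delta_rot": [0.0, 0.0, 7.33], "grip": 0.47}, {"offset": [0.0172, 0.0155, 0.0356], "delta_rot": [0.0, 0.0, 14.67], "grip": 0.47}, {"offset": [0.0258, 0.0233, 0.0533], "delta_rot": [0.0, 0.0, 22.0], "grip": 0.47}, {"offset": [0.0344, 0.031, 0.0711], "delta_rot": [0.0, 0.0, 29.33], "grip": 0.47}, {"offset": [0.0431, 0.0388, 0.0889], "delta_rot": [0.0, 0.0, 36.67], "grip": 0.47}]
[{"offset": [0.0115, 0.0011, 0.0178], "delta_rot": [0.0, 0.0, 7.33], "grip": 0.47}, {"offset": [0.023, 0.0022, 0.0355], "delta_rot": [0.0, 0.0, 14.66], "grip": 0.47}, {"offset": [0.0346, 0.0033, 0.0533], "delta_rot": [0.0, 0.0, 22.0], "grip": 0.47}, {"offset": [0.0461, 0.0043, 0.0711], "delta_rot": [0.0, 0.0, 29.33], "grip": 0.47}, {"offset": [0.0461, 0.0043, 0.0933], "delta_rot": [0.0, 0.0, 29.33], "grip": 0.47}]
[{"offset": [0.0, 0.0, 0.0223], "delta_rot": [0.0, 0.0, 0.0], "grip": 0.47}, {"offset": [0.0, 0.0, 0.0445], "delta_rot": [0.0, 0.0, 0.0], "grip": 0.47}, {"offset": [0.0, 0.0, 0.0668], "delta_rot": [0.0, 0.0, 0.0], "grip": 0.47}, {"offset": [0.0, 0.0, 0.0668], "delta_rot": [0.0, 0.0, 0.0], "grip": 0.47}]
```

drive_tool(
  rows=[
    {"offset":[0.0086,0.0078,0.0178],"delta_rot":[0.0,0.0,7.33],"grip":0.47},
    {"offset":[0.0172,0.0155,0.0356],"delta_rot":[0.0,0.0,14.67],"grip":0.47},
    {"offset":[0.0258,0.0233,0.0533],"delta_rot":[0.0,0.0,22.0],"grip":0.47},
    {"offset":[0.0344,0.031,0.0711],"delta_rot":[0.0,0.0,29.33],"grip":0.47},
    {"offset":[0.0431,0.0388,0.0889],"delta_rot":[0.0,0.0,36.67],"grip":0.47},
  ],
)

```text
clock: 2.2
eef_pos: [0.562, -0.1909, 0.2395]
tool_rot: [179.9, 0.1, -37.1]
force: [-0.1, 0.1, 0.1]
grip_width: 0.04
```

drive_tool(
  rows=[
    {"offset":[0.0115,0.0011,0.0178],"delta_rot":[0.0,0.0,7.33],"grip":0.47},
    {"offset":[0.023,0.0022,0.0355],"delta_rot":[0.0,0.0,14.66],"grip":0.47},
    {"offset":[0.0346,0.0033,0.0533],"delta_rot":[0.0,0.0,22.0],"grip":0.47},
    {"offset":[0.0461,0.0043,0.0711],"delta_rot":[0.0,0.0,29.33],"grip":0.47},
    {"offset":[0.0461,0.0043,0.0933],"delta_rot":[0.0,0.0,29.33],"grip":0.47},
  ],
)

```text
clock: 2.7
eef_pos: [0.5978, -0.2233, 0.1467]
tool_rot: [-180.0, -0.1, -66.3]
force: [0.6, -0.1, 0.5]
grip_width: 0.0403
```

drive_tool(
  rows=[
    {"offset":[0.0,0.0,0.0223],"delta_rot":[0.0,0.0,0.0],"grip":0.47},
    {"offset":[0.0,0.0,0.0445],"delta_rot":[0.0,0.0,0.0],"grip":0.47},
    {"offset":[0.0,0.0,0.0668],"delta_rot":[0.0,0.0,0.0],"grip":0.47},
    {"offset":[0.0,0.0,0.0668],"delta_rot":[0.0,0.0,0.0],"grip":0.47},
  ],
)

```text
clock: 3.1
eef_pos: [0.5937, -0.2201, 0.077]
tool_rot: [179.7, 0.4, -66.1]
force: [-0.8, -0.3, -0.7]
grip_width: 0.0403
```

Run:
```python
from pl import *
check()
c=robot.calibration('wrist');json.dump({k:np.array(v).tolist() for k,v in c.items()},open('pics/w2.json','w'))
snap('wrist','w2');snap('scene','s2')
im=cv2.imread('pics/s2.png')
cv2.imwrite('pics/c6.png',cv2.resize(im[140:290,200:370],None,fx=4,fy=4,interpolation=cv2.INTER_CUBIC))
```

```text
t=3.10 TCP [ 0.5937 -0.2201  0.077 ] rpy [179.67   0.41 -66.14] err mm [-3.8 -0.4 -4. ] deg [-0.33 -0.41  0.13] q [-30.4  39.7  86.1  -0.   54.6 125.7] F [-0.8 -0.3 -0.7] w 0.0403
```

View pics/w2.png

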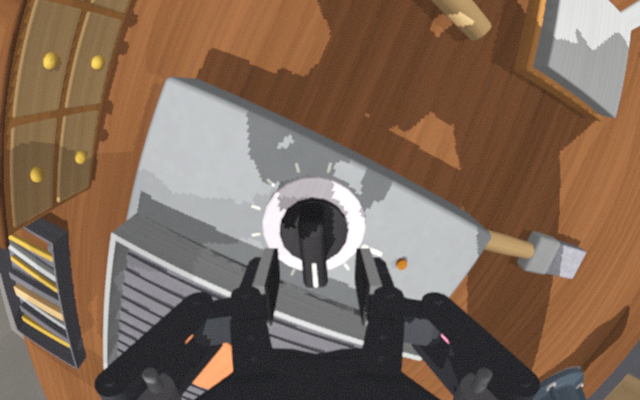

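View pics/c6.png

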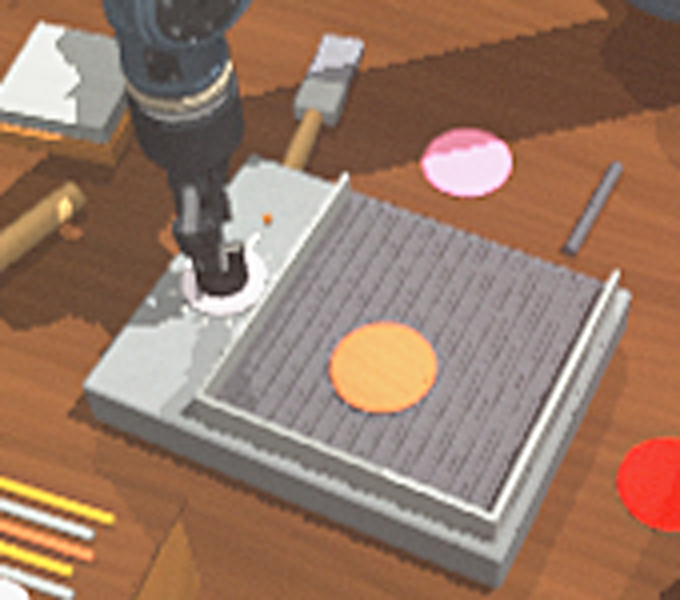

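drive_tool(
  rows=[
    {"offset":[0,0,0],"delta_rot":[0,0,0],"grip":0.1},
    {"offset":[0,0,0],"delta_rot":[0,0,0],"grip":0.1},
    {"offset":[0,0,0],"delta_rot":[0,0,0],"grip":0.1},
    {"offset":[0,0,0],"delta_rot":[0,0,0],"grip":0.1},
  ],
  squeeze=25,
)

```text
clock: 3.6
eef_pos: [0.5983, -0.2201, 0.0816]
tool_rot: [-180.0, -0.1, -66.0]
force: [0.1, -0.0, 0.4]
grip_width: 0.0084
```

drive_tool(
  rows=[
    {"offset":[0,0,0],"delta_rot":[0,0,-7],"grip":0.1},
    {"offset":[0,0,0],"delta_rot":[0,0,-14],"grip":0.1},
    {"offset":[0,0,0],"delta_rot":[0,0,-21],"grip":0.1},
    {"offset":[0,0,0],"delta_rot":[0,0,-28],"grip":0.1},
    {"offset":[0,0,0],"delta_rot":[0,0,-35],"grip":0.1},
  ],
)

```text
clock: 4.1
eef_pos: [0.598, -0.2199, 0.0811]
tool_rot: [180.0, -0.0, -30.7]
force: [-0.4, 1.1, 0.0]
grip_width: 0.0087
```

drive_tool(
  rows=[
    {"offset":[0,0,0],"delta_rot":[0,0,-7],"grip":0.1},
    {"offset":[0,0,0],"delta_rot":[0,0,-14],"grip":0.1},
    {"offset":[0,0,0],"delta_rot":[0,0,-20],"grip":0.1},
    {"offset":[0,0,0],"delta_rot":[0,0,-25],"grip":0.1},
    {"offset":[0,0,0],"delta_rot":[0,0,-29],"grip":0.1},
  ],
)

```text
clock: 4.6
eef_pos: [0.598, -0.2199, 0.0811]
tool_rot: [180.0, -0.0, -1.8]
force: [0.4, 0.3, 0.2]
grip_width: 0.0085
```

Run:
```python
from pl import *
C=load();C[:3,:3]=C[:3,:3]@R.from_rotvec([0,0,-64],degrees=True).as_matrix();save(C)
check();print(robot.get_state()['moment'])
c=robot.calibration('wrist');json.dump({k:np.array(v).tolist() for k,v in c.items()},open('pics/w3.json','w'))
snap('wrist','w3')
im=cv2.imread('pics/w3.png')
cv2.imwrite('pics/c7.png',cv2.resize(im[170:320,230:400],None,fx=4,fy=4,interpolation=cv2.INTER_CUBIC))
```

```text
t=4.60 TCP [ 0.598  -0.2199  0.0811] rpy [ 1.7999e+02 -2.0000e-02 -1.8000e+00] err mm [ 0.5 -0.1  0.1] deg [-0.01  0.02 -0.2 ] q [-30.2  39.5  85.9  -0.   54.6  61.6] F [0.4 0.3 0.2] w 0.0085
[-0.04148656  0.06491542  0.03685885]
```

View pics/c7.png

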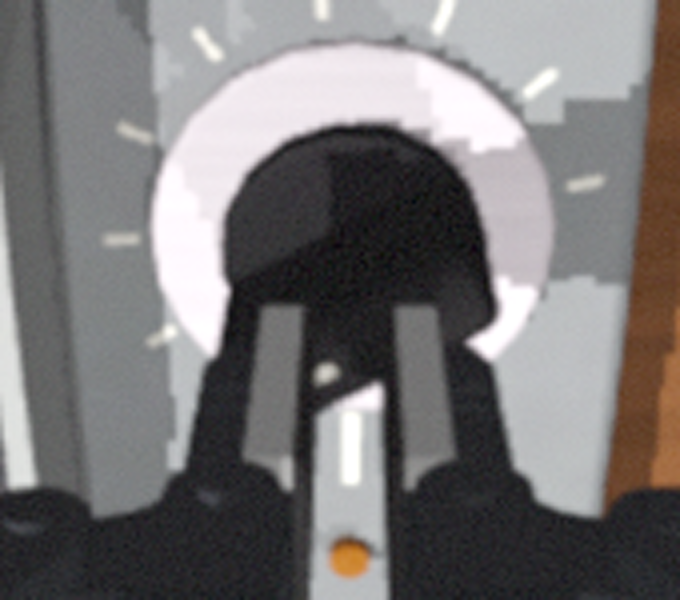

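View pics/w3.png

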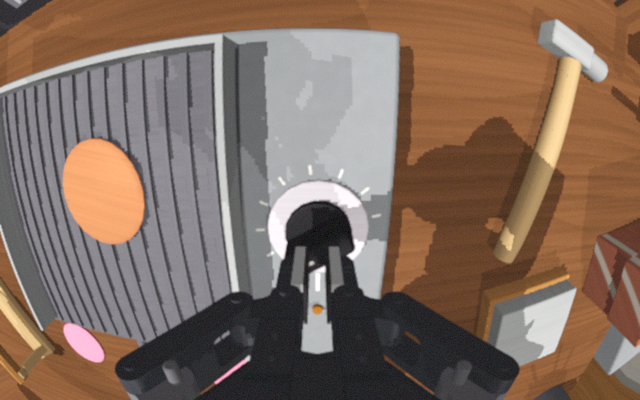

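Run:
```python
from pl import *
snap('scene','s3');check()
im=cv2.imread('pics/s3.png')
cv2.imwrite('pics/c8.png',cv2.resize(im[150:230,210:310],None,fx=7,fy=7,interpolation=cv2.INTER_CUBIC))
d=np.load('pics/w3_d.npy');print(np.round(d[190:290:8,300:340:6],3))
```

```text
t=4.70 TCP [ 0.598  -0.2199  0.0811] rpy [ 1.7999e+02 -2.0000e-02 -1.9900e+00] err mm [ 0.5 -0.2  0.1] deg [-0.01  0.02 -0.01] q [-30.2  39.5  85.9  -0.   54.6  61.8] F [-0.6 -0.8 -0.3] w 0.0086
[[0.195 0.195 0.195 0.195 0.195 0.196 0.195]
 [0.196 0.197 0.195 0.196 0.197 0.197 0.197]
 [0.194 0.191 0.19  0.191 0.191 0.191 0.195]
 [0.193 0.191 0.192 0.191 0.192 0.192 0.192]
 [0.193 0.194 0.194 0.193 0.194 0.187 0.183]
 [0.195 0.196 0.188 0.184 0.    0.177 0.172]
 [0.188 0.182 0.179 0.174 0.17  0.166 0.165]
 [0.178 0.174 0.169 0.166 0.167 0.166 0.165]
 [0.146 0.148 0.168 0.168 0.168 0.148 0.148]
 [0.139 0.141 0.169 0.167 0.17  0.141 0.141]
 [0.133 0.133 0.172 0.214 0.216 0.134 0.134]
 [0.128 0.129 0.223 0.222 0.225 0.128 0.128]
 [0.123 0.127 0.225 0.226 0.227 0.124 0.124]]
```

View pics/c8.png

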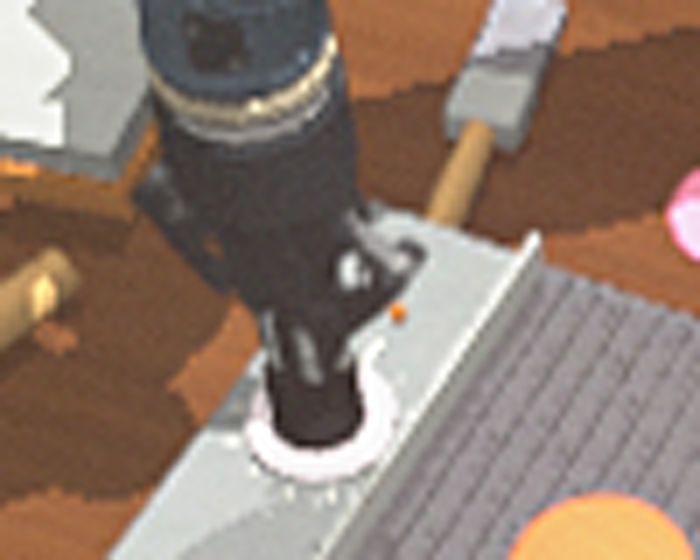

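```bash
cat >> h.py <<'E'
def funproj(cal,uv,d):
    uv=np.atleast_2d(uv).astype(float);E=np.array(cal['extrinsics'])
    x=(uv[:,0]-cal['cx'])/cal['fx'];y=(uv[:,1]-cal['cy'])/cal['fy'];t=np.hypot(x,y);s=np.tan(t)/np.maximum(t,1e-9)
    return (np.c_[x*s,-y*s,-np.ones(len(x))]*np.atleast_1d(d)[:,None])@E[:3,:3].T+E[:3,3]
E
python3 - <<'E'
from h import *
import json
for n in('w1','w2','w3'):
    c=json.load(open(f'pics/{n}.json'));d=np.load(f'pics/{n}_d.npy')
    print(n,np.array(c['extrinsics'])[:3,3])
    px={'w1':[(370,105),(372,112),(375,105),(380,100),(355,120),(370,60),(258,80),(250,140),(345,105),(214,275),(428,275)],'w2':[(313,272),(313,250),(313,230),(350,210),(200,150),(270,260),(372,260)],'w3':[(325,246),(320,262),(345,245),(318,200),(330,80),(300,250),(331,250),(100,190),(300,262)]}[n]
    for p in px: print(p,d[p[1],p[0]].round(3),funproj(c,p,d[p[1],p[0]]).round(4)[0])
E
```

```text
w1 [ 0.6070465  -0.14612433  0.5044383 ]
(370, 105) 0.379 [ 0.5978 -0.2139  0.1068]
(372, 112) 0.385 [ 0.5887 -0.2172  0.1041]
(375, 105) 0.38 [ 0.5981 -0.2205  0.1061]
(380, 100) 0.378 [ 0.6049 -0.227   0.1055]
(355, 120) 0.423 [ 0.5749 -0.1997  0.0687]
(370, 60) 0.401 [ 0.6619 -0.2201  0.062 ]
(258, 80) 0.391 [ 0.6309 -0.0666  0.0828]
(250, 140) 0.428 [ 0.5466 -0.0513  0.0724]
(345, 105) 0.421 [ 0.5956 -0.1856  0.0637]
(214, 275) 0.128 [ 0.5336 -0.1015  0.3943]
(428, 275) 0.128 [ 0.5341 -0.1957  0.3942]
w2 [ 0.62912278 -0.29811794  0.24977317]
(313, 272) 0.164 [ 0.5928 -0.2134  0.1082]
(313, 250) 0.162 [ 0.5977 -0.2248  0.1058]
(313, 230) 0.158 [ 0.6025 -0.2357  0.106 ]
(350, 210) 0.196 [ 0.5795 -0.2412  0.0676]
(200, 150) 0.188 [ 0.6831 -0.2379  0.062 ]
(270, 260) 0.142 [ 0.6182 -0.2213  0.125 ]
(372, 260) 0.141 [ 0.5748 -0.2412  0.1265]
w3 [ 0.68224311 -0.22255687  0.25453746]
(325, 246) 0.167 [ 0.6034 -0.2247  0.1054]
(320, 262) 0.169 [ 0.594  -0.2217  0.1065]
(345, 245) 0.166 [ 0.6039 -0.2355  0.1059]
(318, 200) 0.198 [ 0.6166 -0.2214  0.0674]
(330, 80) 0.178 [ 0.6917 -0.2309  0.0625]
(300, 250) 0.151 [ 0.6091 -0.2121  0.1197]
(331, 250) 0.152 [ 0.6084 -0.2274  0.1194]
(100, 190) 0.182 [ 0.6331 -0.0673  0.0801]
(300, 262) 0.139 [ 0.6099 -0.2128  0.1327]
```

Run:
```python
from h import *
import json
n='w3';c=json.load(open(f'pics/{n}.json'));d=np.load(f'pics/{n}_d.npy')
for col in(298,302,334):
  for r in range(238,300,3): print(col,r,d[r,col].round(3),funproj(c,(col,r),d[r,col]).round(4)[0])
```

```text
298 238 0.19 [ 0.5975 -0.2084  0.0828]
298 241 0.186 [ 0.5976 -0.2087  0.0871]
298 244 0.183 [ 0.5972 -0.2088  0.0903]
298 247 0.156 [ 0.6085 -0.2108  0.1153]
298 250 0.151 [ 0.6095 -0.2112  0.1204]
298 253 0.149 [ 0.6087 -0.2112  0.1221]
298 256 0.145 [ 0.6093 -0.2115  0.1261]
298 259 0.142 [ 0.6097 -0.2117  0.1296]
298 262 0.14 [ 0.6092 -0.2118  0.1316]
298 265 0.139 [ 0.6084 -0.2118  0.1328]
298 268 0.135 [ 0.6094 -0.2121  0.1371]
298 271 0.134 [ 0.6085 -0.2121  0.1382]
298 274 0.131 [ 0.6091 -0.2123  0.1415]
298 277 0.128 [ 0.6093 -0.2124  0.1442]
298 280 0.127 [ 0.609  -0.2125  0.1461]
298 283 0.125 [ 0.6088 -0.2126  0.1481]
298 286 0.125 [ 0.6075 -0.2126  0.1485]
298 289 0.119 [ 0.61  -0.213  0.154]
298 292 0.117 [ 0.6096 -0.213   0.1556]
298 295 0.114 [ 0.6105 -0.2133  0.1587]
298 298 0.114 [ 0.6096 -0.2132  0.1595]
302 238 0.186 [ 0.5995 -0.2112  0.0869]
302 241 0.184 [ 0.5986 -0.2112  0.0892]
302 244 0.179 [ 0.5989 -0.2115  0.0936]
302 247 0.155 [ 0.6087 -0.2129  0.1159]
302 250 0.151 [ 0.6091 -0.2131  0.1198]
302 253 0.149 [ 0.6089 -0.2132  0.1225]
302 256 0.145 [ 0.6094 -0
[... 711 characters left out ...]
6083 -0.2291  0.116 ]
334 250 0.151 [ 0.6087 -0.2289  0.12  ]
334 253 0.149 [ 0.6086 -0.2287  0.1228]
334 256 0.145 [ 0.6091 -0.2285  0.1266]
334 259 0.143 [ 0.6088 -0.2284  0.129 ]
334 262 0.14 [ 0.609  -0.2283  0.132 ]
334 265 0.138 [ 0.6085 -0.2282  0.1338]
334 268 0.136 [ 0.6081 -0.2281  0.1357]
334 271 0.133 [ 0.6086 -0.2279  0.1391]
334 274 0.131 [ 0.6087 -0.2278  0.1417]
334 277 0.128 [ 0.609  -0.2277  0.1445]
334 280 0.127 [ 0.608  -0.2276  0.1453]
334 283 0.125 [ 0.6082 -0.2275  0.1479]
334 286 0.124 [ 0.6073 -0.2274  0.1488]
334 289 0.124 [ 0.6064 -0.2274  0.1496]
334 292 0.117 [ 0.6095 -0.2271  0.156 ]
334 295 0.115 [ 0.6097 -0.227   0.1582]
334 298 0.113 [ 0.6094 -0.2269  0.1597]
```

Run:
```python
from h import *
import json
n='w1';c=json.load(open(f'pics/{n}.json'));d=np.load(f'pics/{n}_d.npy')
for col in(222,225,228):
  for r in range(254,290,4): print(col,r,d[r,col].round(3),funproj(c,(col,r),d[r,col]).round(4)[0])
from pl import *
P=[.5975,-.2198]
plan([(T(P+[.081],[180,0,-66]),9),(T(P+[.050],[180,0,-66]),5),(T(P+[.048],[180,0,-66]),1)],0.47)
```

```text
222 254 0.568 [0.3214 0.0337 0.0013]
222 258 0.143 [ 0.5335 -0.101   0.3789]
222 262 0.138 [ 0.5338 -0.1022  0.3831]
222 266 0.135 [ 0.5338 -0.1032  0.3866]
222 270 0.133 [ 0.5334 -0.1039  0.3895]
222 274 0.132 [ 0.5319 -0.104   0.3904]
222 278 0.133 [ 0.5294 -0.1035  0.39  ]
222 282 0.133 [ 0.5276 -0.1034  0.3907]
222 286 0.131 [ 0.5272 -0.1041  0.3933]
225 254 0.57 [ 0.321  0.028 -0.   ]
225 258 0.143 [ 0.5333 -0.1023  0.3784]
225 262 0.139 [ 0.5334 -0.1034  0.3823]
225 266 0.138 [ 0.5324 -0.1038  0.3842]
225 270 0.138 [ 0.5307 -0.1038  0.3851]
225 274 0.136 [ 0.5297 -0.1042  0.3869]
225 278 0.137 [ 0.5276 -0.1039  0.3871]
225 282 0.135 [ 0.5265 -0.1043  0.389 ]
225 286 0.136 [ 0.5243 -0.104   0.3891]
228 254 0.557 [0.3276 0.0181 0.0112]
228 258 0.143 [ 0.5336 -0.104   0.3787]
228 262 0.144 [ 0.5311 -0.1036  0.3783]
228 266 0.142 [ 0.5302 -0.104   0.3805]
228 270 0.143 [ 0.5278 -0.1037  0.3805]
228 274 0.142 [ 0.5266 -0.104   0.3821]
228 278 0.14 [ 0.5259 -0.1045  0.3845]
228 282 0.142 [ 0.5228 -0.1038  0.3835]
228 286 0.14 [ 0.5216 -0.1041  0.3852]
[{"offset": [0.0, 0.0, 0.0], "de
[... 401 characters left out ...]
, "grip": 0.47}, {"offset": [0.0, 0.0, 0.0], "delta_rot": [0.0, 0.0, 14.22], "grip": 0.47}, {"offset": [0.0, 0.0, 0.0], "delta_rot": [0.0, 0.0, 21.33], "grip": 0.47}, {"offset": [0.0, 0.0, 0.0], "delta_rot": [0.0, 0.0, 28.44], "grip": 0.47}, {"offset": [0.0, 0.0, 0.0062], "delta_rot": [0.0, 0.0, 28.44], "grip": 0.47}]
[{"offset": [0.0, 0.0, 0.0062], "delta_rot": [0.0, 0.0, 0.0], "grip": 0.47}, {"offset": [0.0, 0.0, 0.0124], "delta_rot": [0.0, 0.0, 0.0], "grip": 0.47}, {"offset": [0.0, 0.0, 0.0186], "delta_rot": [0.0, 0.0, 0.0], "grip": 0.47}, {"offset": [0.0, 0.0, 0.0248], "delta_rot": [0.0, 0.0, 0.0], "grip": 0.47}, {"offset": [0.0, 0.0, 0.0268], "delta_rot": [0.0, 0.0, 0.0], "grip": 0.47}]
```

drive_tool(
  rows=[
    {"offset":[0.0,0.0,0.0],"delta_rot":[0.0,0.0,7.11],"grip":0.47},
    {"offset":[0.0,0.0,0.0],"delta_rot":[0.0,0.0,14.22],"grip":0.47},
    {"offset":[0.0,0.0,0.0],"delta_rot":[0.0,0.0,21.33],"grip":0.47},
    {"offset":[0.0,0.0,0.0],"delta_rot":[0.0,0.0,28.44],"grip":0.47},
    {"offset":[0.0,0.0,0.0],"delta_rot":[0.0,0.0,35.56],"grip":0.47},
  ],
)

```text
clock: 5.2
eef_pos: [0.5979, -0.22, 0.081]
tool_rot: [-180.0, -0.0, -37.9]
force: [0.4, -0.0, 0.1]
grip_width: 0.0399
```

drive_tool(
  rows=[
    {"offset":[0.0,0.0,0.0],"delta_rot":[0.0,0.0,7.11],"grip":0.47},
    {"offset":[0.0,0.0,0.0],"delta_rot":[0.0,0.0,14.22],"grip":0.47},
    {"offset":[0.0,0.0,0.0],"delta_rot":[0.0,0.0,21.33],"grip":0.47},
    {"offset":[0.0,0.0,0.0],"delta_rot":[0.0,0.0,28.44],"grip":0.47},
    {"offset":[0.0,0.0,0.0062],"delta_rot":[0.0,0.0,28.44],"grip":0.47},
  ],
)

```text
clock: 5.7
eef_pos: [0.5987, -0.2204, 0.0754]
tool_rot: [-179.9, -0.1, -66.1]
force: [0.3, -0.7, 0.2]
grip_width: 0.0402
```

drive_tool(
  rows=[
    {"offset":[0.0,0.0,0.0062],"delta_rot":[0.0,0.0,0.0],"grip":0.47},
    {"offset":[0.0,0.0,0.0124],"delta_rot":[0.0,0.0,0.0],"grip":0.47},
    {"offset":[0.0,0.0,0.0186],"delta_rot":[0.0,0.0,0.0],"grip":0.47},
    {"offset":[0.0,0.0,0.0248],"delta_rot":[0.0,0.0,0.0],"grip":0.47},
    {"offset":[0.0,0.0,0.0268],"delta_rot":[0.0,0.0,0.0],"grip":0.47},
  ],
)

```text
clock: 6.2
eef_pos: [0.5972, -0.2197, 0.0466]
tool_rot: [179.9, 0.1, -66.0]
force: [0.0, 0.9, -0.1]
grip_width: 0.0401
```

drive_tool(
  rows=[
    {"offset":[0,0,0],"delta_rot":[0,0,0],"grip":0.05},
    {"offset":[0,0,0],"delta_rot":[0,0,0],"grip":0.05},
    {"offset":[0,0,0],"delta_rot":[0,0,0],"grip":0.05},
    {"offset":[0,0,0],"delta_rot":[0,0,0],"grip":0.05},
  ],
  squeeze=25,
)

```text
clock: 6.6
eef_pos: [0.596, -0.2201, 0.0478]
tool_rot: [179.8, 0.1, -66.0]
force: [-5.6, -1.4, 0.6]
grip_width: 0.0132
```

drive_tool(
  rows=[
    {"offset":[-0.001,0.002,0],"delta_rot":[0,0,0],"grip":0.05},
    {"offset":[-0.001,0.002,0],"delta_rot":[0,0,-7],"grip":0.05},
    {"offset":[-0.001,0.002,0],"delta_rot":[0,0,-14],"grip":0.05},
    {"offset":[-0.001,0.002,0],"delta_rot":[0,0,-21],"grip":0.05},
    {"offset":[-0.001,0.002,0],"delta_rot":[0,0,-28],"grip":0.05},
  ],
)

```text
clock: 7.1
eef_pos: [0.5959, -0.2203, 0.0478]
tool_rot: [-180.0, -0.1, -37.7]
force: [-2.0, -1.2, -0.4]
grip_width: 0.0135
```

drive_tool(
  rows=[
    {"offset":[0,0,0],"delta_rot":[0,0,-7],"grip":0.05},
    {"offset":[0,0,0],"delta_rot":[0,0,-14],"grip":0.05},
    {"offset":[0,0,0],"delta_rot":[0,0,-21],"grip":0.05},
    {"offset":[0,0,0],"delta_rot":[0,0,-27],"grip":0.05},
    {"offset":[0,0,0],"delta_rot":[0,0,-32],"grip":0.05},
  ],
)

```text
clock: 7.6
eef_pos: [0.5958, -0.2206, 0.0478]
tool_rot: [179.9, -0.0, -5.8]
force: [-1.5, -1.7, -1.8]
grip_width: 0.0134
```

Run:
```python
from pl import *
C=load();C[:3,3]+=C[:3,:3]@[-.001,.002,0];C[:3,:3]=C[:3,:3]@R.from_rotvec([0,0,-60],degrees=True).as_matrix();save(C)
check();print(robot.get_state()['moment'])
```

```text
t=7.60 TCP [ 0.5958 -0.2206  0.0478] rpy [ 1.7995e+02 -5.0000e-02 -5.7900e+00] err mm [ 0.5 -0.9 -0.2] deg [-0.05  0.05 -0.21] q [-30.4  42.   87.2  -0.   50.8  65.5] F [-1.5 -1.7 -1.8] w 0.0134
[-0.31461906  0.27667309 -0.03083692]
```

Now the last few degrees into the stop, watching the moment.

drive_tool(
  rows=[
    {"offset":[0,0,0],"delta_rot":[0,0,-2],"grip":0.05},
    {"offset":[0,0,0],"delta_rot":[0,0,-4],"grip":0.05},
    {"offset":[0,0,0],"delta_rot":[0,0,-6],"grip":0.05},
    {"offset":[0,0,0],"delta_rot":[0,0,-6],"grip":0.05},
  ],
)

```text
clock: 8.0
eef_pos: [0.5958, -0.2205, 0.0479]
tool_rot: [180.0, -0.1, -0.2]
force: [-1.6, -3.8, -1.4]
grip_width: 0.0136
```

Run:
```python
from pl import *
C=load();C[:3,:3]=C[:3,:3]@R.from_rotvec([0,0,-6],degrees=True).as_matrix();save(C)
check();print(robot.get_state()['moment'])
```

```text
t=8.00 TCP [ 0.5958 -0.2205  0.0479] rpy [ 1.8e+02 -6.0e-02 -2.3e-01] err mm [ 0.6 -0.9 -0.1] deg [-0.    0.06  0.23] q [-30.4  42.   87.2   0.   50.8  59.8] F [-1.6 -3.8 -1.4] w 0.0136
[-0.47445889  0.31970382 -0.9587504 ]
```

drive_tool(
  rows=[
    {"offset":[0,0,0],"delta_rot":[0,0,2],"grip":0.05},
    {"offset":[0,0,0],"delta_rot":[0,0,2],"grip":0.4},
    {"offset":[0,0,0],"delta_rot":[0,0,2],"grip":0.4},
    {"offset":[0,0,-0.03],"delta_rot":[0,0,2],"grip":0.4},
    {"offset":[0,0,-0.07],"delta_rot":[0,0,2],"grip":0.4},
  ],
)

```text
clock: 8.5
eef_pos: [0.5943, -0.2185, 0.1164]
tool_rot: [-179.8, 0.3, -1.9]
force: [1.2, -0.2, -0.4]
grip_width: 0.034
```

Run:
```python
from pl import *
C=load();C[:3,3]+=C[:3,:3]@[0,0,-.07];C[:3,:3]=C[:3,:3]@R.from_rotvec([0,0,2],degrees=True).as_matrix();save(C)
check()
for n in('top','scene'):
    im=cv2.cvtColor(cv2.imread(f'pics/{n}0.png'),cv2.COLOR_BGR2RGB);d=np.load(f'pics/{n}0_d.npy');c=robot.calibration(n)
    v,u=np.mgrid[0:400,0:640];P=unproj(c,np.c_[u.ravel(),v.ravel()],d.ravel()).reshape(400,640,3)
    x,y,z=P[...,0],P[...,1],P[...,2]
    m=(z>0.083)&(z<.11)&(x>.3)&(x<.6)&(y>.18)&(y<.42)
    r=cv2.minAreaRect(P[m][:,:2].astype(np.float32));print(n,m.sum(),r,np.median(z[m]),cv2.boxPoints(r))
    vx=cv2.fitLine(P[m][:,:2].astype(np.float32),cv2.DIST_HUBER,0,.01,.01).ravel();print('line',vx,np.degrees(np.arctan2(vx[1],vx[0])))
    hsv=cv2.cvtColor(im,cv2.COLOR_RGB2HSV)
    m=(z>0.018)&(z<.03)&(x>.45)&(x<.66)&(y>.25)&(y<.45)&(hsv[...,1]<45)
    r=cv2.minAreaRect(P[m][:,:2].astype(np.float32));print('blade',m.sum(),r,np.median(z[m]))
    m=(m&(hsv[...,2]>150)).astype(np.uint8);k,l,st,ce=cv2.connectedComponentsWithStats(m);i=1+np.argmax(st[1:,4]);q=P[l==i];print(' blade cc',st[i],ce[i],q.mean(0),cv2.minAreaRect(q[:,:2].astype(np.float32)))
```

```text
t=8.50 TCP [ 0.5943 -0.2185  0.1164] rpy [-179.83    0.25   -1.93] err mm [-1.   1.1 -1.6] deg [ 0.17 -0.25 -0.07] q [-30.3  36.7  84.9   0.   58.7  61.6] F [ 1.2 -0.2 -0.4] w 0.0340
top 409 ((0.3738168776035309, 0.31755006313323975), (0.13751907646656036, 0.049311526119709015), 36.87333679199219) 0.09120159113569759 [[0.30401707 0.29601476]
 [0.33360636 0.25656733]
 [0.4436167  0.33908537]
 [0.4140274  0.3785328 ]]
line [0.8744312  0.48514953 0.37122655 0.30710673] 29.022268
blade 699 ((0.5123425126075745, 0.3858479857444763), (0.09742006659507751, 0.07310200482606888), 27.710317611694336) 0.022728673767298035
 blade cc [169 189  34  38 699] [185.18025751 207.67668097] [0.51157297 0.38678477 0.022848  ] ((0.5123425126075745, 0.3858479857444763), (0.09742006659507751, 0.07310200482606888), 27.710317611694336)
scene 287 ((0.3831402659416199, 0.30538037419319153), (0.13673315942287445, 0.04930175095796585), 20.791505813598633) 0.09071700823754392 [[0.31047553 0.30415797]
 [0.3279761  0.25806683]
 [0.455805   0.30660278]
 [0.43830442 0.35269392]]
line [0.85872144 0.51244265 0.37489164 0.30436024] 30.82667
blade 628 ((0.5095534324645996, 0.3853858411312103), (0.10509655624628067, 0.07145195454359055), 29.384754180908203) 0.022399033853749417
 blade cc [432 245  32  30 623] [447.00160514 259.63563403] [0.5150715  0.38776586 0.02244429] ((0.5133849382400513, 0.3875434696674347), (0.09630191326141357, 0.07145195454359055), 29.384754180908203)
```

Run:
```python
import numpy as np
D=np.array([[30.2737,112.4254,.13932,-.60852,.19992],[16.3,100.3,.5203,-.1494,.3294],[39.5,125.4,.598,-.2199,.0811],[42.0,129.2,.5958,-.2205,.0478],[39.6,125.7,.598,-.2201,.081]])
for off in(.110,.111,.112):
    r=np.sqrt(D[:,2]**2+D[:,3]**2-off**2);a,b=np.radians(D[:,0]),np.radians(D[:,1])
    A=[];y=[]
    for i in range(len(D)):
        A.append([np.sin(a[i]),np.sin(b[i]),1,0]);y.append(r[i]);A.append([np.cos(a[i]),np.cos(b[i]),0,1]);y.append(D[i,4])
    s=np.linalg.lstsq(np.array(A),np.array(y),rcond=None);print(off,s[0],s[1],np.array(A)@s[0]-y)
```

```text
0.11 [ 0.46087311  0.39959998  0.00920373 -0.04265294] [3.20924647e-05] [-0.00357177  0.00301006  0.0016853  -0.00115385  0.00049746  0.00038733
  0.00155792 -0.00051637 -0.00016891 -0.00172717]
0.111 [ 0.46093982  0.39957116  0.00900876 -0.04272134] [3.21767102e-05] [-0.00357991  0.00301027  0.00168921 -0.00115307  0.00049752  0.00038711
  0.00156187 -0.00051698 -0.00016869 -0.00172734]
0.112 [ 0.46100719  0.39954204  0.00881196 -0.04279042] [3.22620075e-05] [-0.00358813  0.00301049  0.00169316 -0.00115228  0.00049758  0.00038689
  0.00156586 -0.00051758 -0.00016847 -0.00172751]
```

```bash
cat > geo.py <<'E'
from pl import *
TO=.053  # grasp point behind reported TCP
def turner_from_tool(): pass
def Tz(deg): return T([0,0,0],R.from_euler('z',deg,degrees=True).as_matrix())
def Tx(deg): return T([0,0,0],R.from_euler('x',deg,degrees=True).as_matrix())
# turner pose (origin) -> tool TCP pose. offset of grip in turner (-.08,0,.062); tool rolled lean (deg) about handle
def tool_of(Tt,lean=45,gx=-.08,dy=0,dz=0):
    M=Tt@T([gx,dy,.062+dz],np.eye(3))@Tx(180+lean)
    return M@T([0,0,TO],np.eye(3))
def turner(o,roll=0,pitch=0,yaw=0): # about fixed axes: R=Rz Ry Rx
    return T(o,[roll,pitch,yaw])
E
python3 - <<'E'
from geo import *
check()
Tt=turner([.471,.3641,.022],0,0,28.4)
G=tool_of(Tt,45);print(G.round(4), R.from_matrix(G[:3,:3]).as_euler('xyz',degrees=True))
Pg=G@T([0,0,-.14],np.eye(3))
plan([(T([.53,-.08,.32],[180,0,0]),5),(Pg,9),(Pg,1)],.6)
E
```

```text
t=8.50 TCP [ 0.5943 -0.2185  0.1164] rpy [-179.83    0.25   -1.93] err mm [-1.   1.1 -1.6] deg [ 0.17 -0.25 -0.07] q [-30.3  36.7  84.9   0.   58.7  61.6] F [ 1.2 -0.2 -0.4] w 0.0340
[[ 0.8796  0.3363 -0.3363  0.3828]
 [ 0.4756 -0.622   0.622   0.359 ]
 [ 0.     -0.7071 -0.7071  0.0465]
 [ 0.      0.      0.      1.    ]] [-135.     0.    28.4]
[{"offset": [-0.014, -0.0275, -0.0404], "delta_rot": [0.0, 0.0, -0.4], "grip": 0.6}, {"offset": [-0.028, -0.0549, -0.0808], "delta_rot": [0.0, 0.0, -0.8], "grip": 0.6}, {"offset": [-0.0421, -0.0824, -0.1212], "delta_rot": [0.0, 0.0, -1.2], "grip": 0.6}, {"offset": [-0.0561, -0.1098, -0.1616], "delta_rot": [0.0, 0.0, -1.6], "grip": 0.6}, {"offset": [-0.0701, -0.1373, -0.202], "delta_rot": [0.0, 0.0, -2.0], "grip": 0.6}]
[{"offset": [-0.0111, -0.0391, 0.0194], "delta_rot": [4.9, -1.24, -2.99], "grip": 0.6}, {"offset": [-0.0223, -0.0782, 0.0388], "delta_rot": [9.79, -2.48, -5.98], "grip": 0.6}, {"offset": [-0.0334, -0.1173, 0.0582], "delta_rot": [14.69, -3.72, -8.97], "grip": 0.6}, {"offset": [-0.0445, -0.1564, 0.0775], "delta_rot": [19.58, -4.95, -11.96], "grip": 0.6}, {"offset": [-0.0556, -0.1955, 0.0969], "delta_rot": [24.48, -6.19, -14.95], "grip": 0.6}]
[{"offset": [0.0009, -0.0286, 0.0348], "delta_rot": [4.89, -1.24, -2.99], "grip": 0.6}, {"offset": [0.0018, -0.0573, 0.0695], "delta_rot": [9.79, -2.48, -5.98], "grip": 0.6}, {"offset": [0.0027, -0.0859, 0.1043], "delta_rot": [14.68, -3.72, -8.97], "grip": 0.6}, {"offset": [0.0036, -0.1146, 0.139], "delta_rot": [19.58, -4.96, -11.96], "grip": 0.6}, {"offset": [0.0036, -0.1146, 0.139], "delta_rot": [19.58, -4.96, -11.96], "grip": 0.6}]
```

drive_tool(
  rows=[
    {"offset":[-0.014,-0.026,-0.036],"delta_rot":[0.0,0.0,-0.4],"grip":0.6},
    {"offset":[-0.028,-0.052,-0.072],"delta_rot":[0.0,0.0,-0.8],"grip":0.6},
    {"offset":[-0.042,-0.078,-0.108],"delta_rot":[0.0,0.0,-1.2],"grip":0.6},
    {"offset":[-0.056,-0.104,-0.144],"delta_rot":[0.0,0.0,-1.6],"grip":0.6},
    {"offset":[-0.07,-0.13,-0.18],"delta_rot":[0.0,0.0,-2.0],"grip":0.6},
  ],
)

```text
clock: 9.0
eef_pos: [0.5297, -0.086, 0.2996]
tool_rot: [-180.0, -0.1, 0.1]
force: [0.8, 0.2, -0.1]
grip_width: 0.0513
```

Run:
```python
from geo import *
C=T([.5953,-.2196,.118],[180,0,-2]);C[:3,3]+=C[:3,:3]@[-.07,-.13,-.18];C[:3,:3]=T([0,0,0],[180,0,0])[:3,:3];save(C);check()
Tt=turner([.471,.3641,.022],0,0,28.4)
Pg=tool_of(Tt,45)@T([0,0,-.14],np.eye(3))
plan([(Pg,9),(Pg,1)],.6)
```

```text
t=9.00 TCP [ 0.5297 -0.086   0.2996] rpy [-1.7999e+02 -7.0000e-02  9.0000e-02] err mm [-0.2  1.3  1.6] deg [ 0.01  0.07 -0.09] q [-21.2  17.2  87.3   0.   75.4  68.7] F [ 0.8  0.2 -0.1] w 0.0513
[{"offset": [-0.0111, -0.0399, 0.0169], "delta_rot": [4.9, -1.24, -2.99], "grip": 0.6}, {"offset": [-0.0222, -0.0798, 0.0339], "delta_rot": [9.79, -2.48, -5.98], "grip": 0.6}, {"offset": [-0.0333, -0.1197, 0.0508], "delta_rot": [14.69, -3.72, -8.97], "grip": 0.6}, {"offset": [-0.0444, -0.1596, 0.0678], "delta_rot": [19.58, -4.95, -11.96], "grip": 0.6}, {"offset": [-0.0556, -0.1995, 0.0847], "delta_rot": [24.48, -6.19, -14.95], "grip": 0.6}]
[{"offset": [0.0011, -0.0304, 0.0329], "delta_rot": [4.89, -1.24, -2.99], "grip": 0.6}, {"offset": [0.0021, -0.0608, 0.0657], "delta_rot": [9.79, -2.48, -5.98], "grip": 0.6}, {"offset": [0.0031, -0.0912, 0.0986], "delta_rot": [14.68, -3.72, -8.97], "grip": 0.6}, {"offset": [0.0041, -0.1215, 0.1314], "delta_rot": [19.58, -4.96, -11.96], "grip": 0.6}, {"offset": [0.0041, -0.1215, 0.1314], "delta_rot": [19.58, -4.96, -11.96], "grip": 0.6}]
```

drive_tool(
  rows=[
    {"offset":[-0.0111,-0.0399,0.0169],"delta_rot":[4.9,-1.24,-2.99],"grip":0.6},
    {"offset":[-0.0222,-0.0798,0.0339],"delta_rot":[9.79,-2.48,-5.98],"grip":0.6},
    {"offset":[-0.0333,-0.1197,0.0508],"delta_rot":[14.69,-3.72,-8.97],"grip":0.6},
    {"offset":[-0.0444,-0.1596,0.0678],"delta_rot":[19.58,-4.95,-11.96],"grip":0.6},
    {"offset":[-0.0556,-0.1995,0.0847],"delta_rot":[24.48,-6.19,-14.95],"grip":0.6},
  ],
)

```text
clock: 9.5
eef_pos: [0.4747, 0.1137, 0.2134]
tool_rot: [-154.8, 2.6, 16.0]
force: [0.3, -0.2, 0.3]
grip_width: 0.0508
```

drive_tool(
  rows=[
    {"offset":[0.0011,-0.0304,0.0329],"delta_rot":[4.89,-1.24,-2.99],"grip":0.6},
    {"offset":[0.0021,-0.0608,0.0657],"delta_rot":[9.79,-2.48,-5.98],"grip":0.6},
    {"offset":[0.0031,-0.0912,0.0986],"delta_rot":[14.68,-3.72,-8.97],"grip":0.6},
    {"offset":[0.0041,-0.1215,0.1314],"delta_rot":[19.58,-4.96,-11.96],"grip":0.6},
    {"offset":[0.0041,-0.1215,0.1314],"delta_rot":[19.58,-4.96,-11.96],"grip":0.6},
  ],
)

```text
clock: 10.0
eef_pos: [0.4272, 0.2741, 0.1426]
tool_rot: [-134.7, 0.3, 28.7]
force: [-0.1, -0.2, 0.5]
grip_width: 0.0514
```

Run:
```python
from pl import *
check()
snap('top','t4');check()
c=robot.calibration('wrist');json.dump({k:np.array(v).tolist() for k,v in c.items()},open('pics/w4.json','w'))
snap('wrist','w4')
M,s=meas();E=np.array(c['extrinsics']);print(np.round(np.linalg.inv(M)@E,4))
c1=json.load(open('pics/w3.json'));print(np.round(np.linalg.inv(T([.598,-.2199,.0811],[180,0,-1.8]))@np.array(c1['extrinsics']),4))
```

```text
t=10.00 TCP [0.4272 0.2741 0.1426] rpy [-134.71    0.31   28.66] err mm [-2.7  2.2 -3. ] deg [ 0.29 -0.41  0.04] q [ -4.3  37.4 100.8  38.   74.6  35.7] F [-0.1 -0.2  0.5] w 0.0514
t=10.05 TCP [0.4286 0.2728 0.1438] rpy [-134.89    0.19   28.57] err mm [-1.3  0.9 -1.7] deg [ 0.1  -0.26  0.01] q [ -4.4  37.3 100.8  37.9  74.6  35.8] F [-0.  -0.5  0.8] w 0.0512
[[-2.000e-04  9.436e-01  3.311e-01  8.410e-02]
 [ 1.000e+00 -7.000e-04  2.500e-03 -0.000e+00]
 [ 2.600e-03  3.311e-01 -9.436e-01 -1.714e-01]
 [ 0.000e+00  0.000e+00  0.000e+00  1.000e+00]]
[[ 1.400e-03  9.448e-01  3.275e-01  8.430e-02]
 [ 1.000e+00 -1.300e-03 -5.000e-04  0.000e+00]
 [-0.000e+00  3.275e-01 -9.448e-01 -1.734e-01]
 [ 0.000e+00  0.000e+00  0.000e+00  1.000e+00]]
```

View pics/w4.png

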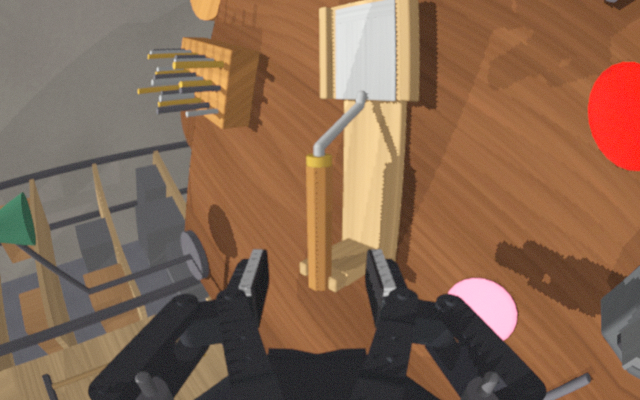

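View pics/t4.png

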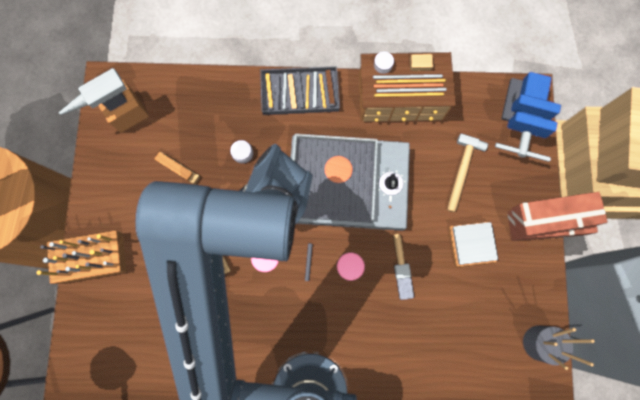

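Run:
```python
from geo import *
c=json.load(open('pics/w4.json'));d=np.load('pics/w4_d.npy')
im=cv2.imread('pics/t4.png');cv2.imwrite('pics/c9.png',cv2.resize(im[160:215,365:420],None,fx=9,fy=9,interpolation=cv2.INTER_CUBIC))
Tt=turner([.471,.3641,.022],0,0,28.4);iT=np.linalg.inv(Tt)
def tf(p): return p@iT[:3,:3].T+iT[:3,3]
v,u=np.mgrid[0:400,0:640]
P=tf(funproj(c,np.c_[u.ravel(),v.ravel()],d.ravel()))
pw=P.reshape(400,640,3)
hz=pw[...,2]
m=(v>168)&(v<285)&(u>300)&(u<335)&(hz>.045)
for r in range(170,290,12):
    k=np.where(m[r])[0]; q=pw[r,k]; print(r,k[0],k[-1],q[0].round(4),q[len(q)//2].round(4),q[-1].round(4))
im4=cv2.imread('pics/w4.png');h=cv2.cvtColor(im4,cv2.COLOR_BGR2HSV)
m=(h[...,1]<40)&(h[...,2]>150)&(abs(hz-.002)<.006)&(v<110)&(u>325)&(u<402)
q=pw[m];print('blade',len(q),cv2.minAreaRect(q[:,:2].astype(np.float32)),q.mean(0),q.min(0),q.max(0))
```

```text
170 306 332 [-0.0584  0.0014  0.0735] [-0.0566 -0.0115  0.0711] [-0.0584 -0.014   0.0583]
182 306 332 [-0.069   0.0018  0.0733] [-0.0675 -0.0096  0.0692] [-0.069  -0.0137  0.0578]
194 306 332 [-0.0794  0.0013  0.0739] [-0.0772 -0.0112  0.0708] [-0.0789 -0.0153  0.0592]
206 307 331 [-0.09    0.0001  0.074 ] [-0.0881 -0.0108  0.0703] [-0.0902 -0.0142  0.059 ]
218 307 331 [-1.012e-01  1.000e-04  7.420e-02] [-0.099  -0.011   0.0704] [-0.1013 -0.0145  0.059 ]
230 307 331 [-0.1131  0.0007  0.0738] [-0.1104 -0.0108  0.0702] [-0.1129 -0.0146  0.0589]
242 307 331 [-0.1259  0.0019  0.0729] [-0.1224 -0.0106  0.07  ] [-0.125  -0.0148  0.0587]
254 308 331 [-0.1377  0.0003  0.0733] [-0.1349 -0.0109  0.069 ] [-0.1372 -0.0153  0.0589]
266 301 334 [-0.1614  0.0178  0.0669] [-0.1469 -0.0107  0.0713] [-0.156  -0.0114  0.0498]
278 309 334 [-0.164  -0.0008  0.0735] [-0.1595 -0.0142  0.0694] [-0.1564 -0.0252  0.065 ]
blade 5632 ((0.04819615185260773, -0.0009635090827941895), (0.09636519104242325, 0.07322092354297638), 0.918638288974762) [ 0.04750046 -0.00458496  0.00228991] [ 0.00027024 -0.03809219 -0.00098892] [0.09630316 0.03617547 0.00798262]
```

View pics/c9.png

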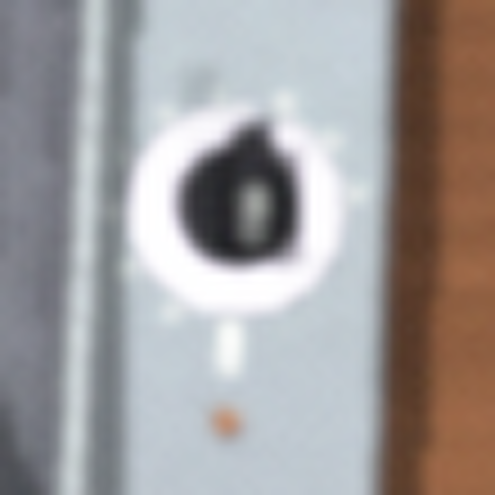

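Run:
```python
from geo import *
Tt=turner([.4726,.3616,.022],0,0,28.4);json.dump(Tt.tolist(),open('rest.json','w'))
G=tool_of(Tt,45)
plan([(G@T([0,0,-.03],np.eye(3)),4),(G,4),(G,2)],.6)
```

```text
[{"offset": [0.0001, 0.0005, 0.027], "delta_rot": [0.0, 0.0, 0.0], "grip": 0.6}, {"offset": [0.0001, 0.001, 0.054], "delta_rot": [0.0, 0.0, 0.0], "grip": 0.6}, {"offset": [0.0002, 0.0016, 0.081], "delta_rot": [0.0, 0.0, 0.0], "grip": 0.6}, {"offset": [0.0002, 0.0021, 0.1079], "delta_rot": [0.0, 0.0, 0.0], "grip": 0.6}, {"offset": [0.0002, 0.0021, 0.1154], "delta_rot": [0.0, 0.0, 0.0], "grip": 0.6}]
[{"offset": [0.0, 0.0, 0.0075], "delta_rot": [0.0, 0.0, 0.0], "grip": 0.6}, {"offset": [0.0, 0.0, 0.015], "delta_rot": [0.0, 0.0, 0.0], "grip": 0.6}, {"offset": [0.0, 0.0, 0.0225], "delta_rot": [0.0, 0.0, 0.0], "grip": 0.6}, {"offset": [0.0, 0.0, 0.0225], "delta_rot": [0.0, 0.0, 0.0], "grip": 0.6}, {"offset": [0.0, 0.0, 0.0225], "delta_rot": [0.0, 0.0, 0.0], "grip": 0.6}]
```

drive_tool(
  rows=[
    {"offset":[0.0001,0.0005,0.027],"delta_rot":[0.0,0.0,0.0],"grip":0.6},
    {"offset":[0.0001,0.001,0.054],"delta_rot":[0.0,0.0,0.0],"grip":0.6},
    {"offset":[0.0002,0.0016,0.081],"delta_rot":[0.0,0.0,0.0],"grip":0.6},
    {"offset":[0.0002,0.0021,0.1079],"delta_rot":[0.0,0.0,0.0],"grip":0.6},
    {"offset":[0.0002,0.0021,0.1154],"delta_rot":[0.0,0.0,0.0],"grip":0.6},
  ],
)

```text
clock: 10.6
eef_pos: [0.3919, 0.3424, 0.0623]
tool_rot: [-135.0, -0.0, 28.4]
force: [-0.3, 0.7, -0.0]
grip_width: 0.0511
```

drive_tool(
  rows=[
    {"offset":[0.0,0.0,0.0075],"delta_rot":[0.0,0.0,0.0],"grip":0.6},
    {"offset":[0.0,0.0,0.015],"delta_rot":[0.0,0.0,0.0],"grip":0.6},
    {"offset":[0.0,0.0,0.0225],"delta_rot":[0.0,0.0,0.0],"grip":0.6},
    {"offset":[0.0,0.0,0.0225],"delta_rot":[0.0,0.0,0.0],"grip":0.6},
    {"offset":[0.0,0.0,0.0225],"delta_rot":[0.0,0.0,0.0],"grip":0.6},
  ],
)

```text
clock: 11.1
eef_pos: [0.385, 0.3561, 0.0465]
tool_rot: [-135.0, -0.0, 28.4]
force: [-0.1, -0.1, -0.1]
grip_width: 0.0516
```

Run:
```python
from geo import *
check()
c=robot.calibration('wrist');json.dump({k:np.array(v).tolist() for k,v in c.items()},open('pics/w5.json','w'))
snap('wrist','w5')
```

```text
t=11.10 TCP [0.385  0.3561 0.0465] rpy [-1.3501e+02 -2.0000e-02  2.8390e+01] err mm [ 0.6 -0.4 -0. ] deg [-0.01  0.02 -0.01] q [  4.7  46.6 106.1  48.3  60.1  29. ] F [-0.1 -0.1 -0.1] w 0.0516
```

View pics/w5.png

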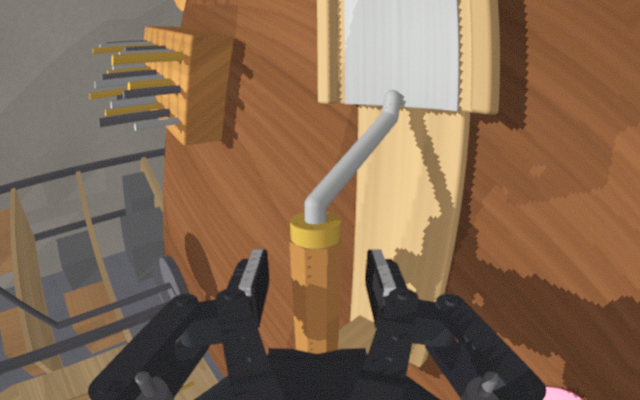

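drive_tool(
  rows=[
    {"offset":[0,0,0],"delta_rot":[0,0,0],"grip":0.1},
    {"offset":[0,0,0],"delta_rot":[0,0,0],"grip":0.1},
    {"offset":[0,0,0],"delta_rot":[0,0,0],"grip":0.1},
    {"offset":[0,0,0],"delta_rot":[0,0,0],"grip":0.1},
    {"offset":[0,0,0],"delta_rot":[0,0,0],"grip":0.1},
  ],
  squeeze=110,
)

```text
clock: 11.65
eef_pos: [0.3848, 0.3564, 0.0471]
tool_rot: [-134.9, -0.0, 28.4]
force: [-0.0, -0.4, 5.4]
grip_width: 0.0202
```

Run:
```python
from geo import *
check();print(robot.get_state()['moment'])
C=load();U=C.copy();U[2,3]+=.10
# lift 20mm slowly then more
A=C.copy();A[2,3]+=.03
plan([(A,5),(U,5)],.1)
```

```text
t=11.65 TCP [0.3848 0.3564 0.0471] rpy [-1.3492e+02 -3.0000e-02  2.8390e+01] err mm [ 0.4 -0.   0.6] deg [ 0.08  0.03 -0.02] q [  4.8  46.6 106.1  48.4  60.2  29. ] F [-0.  -0.4  5.4] w 0.0202
[ 0.27729851  0.03252952 -0.01418593]
[{"offset": [0.0, -0.0042, -0.0042], "delta_rot": [0.0, 0.0, 0.0], "grip": 0.1}, {"offset": [0.0, -0.0085, -0.0085], "delta_rot": [0.0, 0.0, 0.0], "grip": 0.1}, {"offset": [0.0, -0.0127, -0.0127], "delta_rot": [0.0, 0.0, 0.0], "grip": 0.1}, {"offset": [0.0, -0.017, -0.017], "delta_rot": [0.0, 0.0, 0.0], "grip": 0.1}, {"offset": [0.0, -0.0212, -0.0212], "delta_rot": [0.0, 0.0, 0.0], "grip": 0.1}]
[{"offset": [0.0, -0.0099, -0.0099], "delta_rot": [0.0, 0.0, 0.0], "grip": 0.1}, {"offset": [0.0, -0.0198, -0.0198], "delta_rot": [0.0, 0.0, 0.0], "grip": 0.1}, {"offset": [0.0, -0.0297, -0.0297], "delta_rot": [0.0, 0.0, 0.0], "grip": 0.1}, {"offset": [0.0, -0.0396, -0.0396], "delta_rot": [0.0, 0.0, 0.0], "grip": 0.1}, {"offset": [0.0, -0.0495, -0.0495], "delta_rot": [0.0, 0.0, 0.0], "grip": 0.1}]
```

drive_tool(
  rows=[
    {"offset":[0.0,-0.0042,-0.0042],"delta_rot":[0.0,0.0,0.0],"grip":0.1},
    {"offset":[0.0,-0.0085,-0.0085],"delta_rot":[0.0,0.0,0.0],"grip":0.1},
    {"offset":[0.0,-0.0127,-0.0127],"delta_rot":[0.0,0.0,0.0],"grip":0.1},
    {"offset":[0.0,-0.017,-0.017],"delta_rot":[0.0,0.0,0.0],"grip":0.1},
    {"offset":[0.0,-0.0212,-0.0212],"delta_rot":[0.0,0.0,0.0],"grip":0.1},
  ],
)

```text
clock: 12.15
eef_pos: [0.3847, 0.3561, 0.0768]
tool_rot: [-135.0, -0.0, 28.4]
force: [-0.4, -0.3, -1.4]
grip_width: 0.0201
```

drive_tool(
  rows=[
    {"offset":[0.0,-0.0099,-0.0099],"delta_rot":[0.0,0.0,0.0],"grip":0.1},
    {"offset":[0.0,-0.0198,-0.0198],"delta_rot":[0.0,0.0,0.0],"grip":0.1},
    {"offset":[0.0,-0.0297,-0.0297],"delta_rot":[0.0,0.0,0.0],"grip":0.1},
    {"offset":[0.0,-0.0396,-0.0396],"delta_rot":[0.0,0.0,0.0],"grip":0.1},
    {"offset":[0.0,-0.0495,-0.0495],"delta_rot":[0.0,0.0,0.0],"grip":0.1},
  ],
)

```text
clock: 12.65
eef_pos: [0.3847, 0.3561, 0.1478]
tool_rot: [-135.0, -0.0, 28.4]
force: [0.5, -0.3, -1.8]
grip_width: 0.0199
```

Run:
```python
from geo import *
snap('scene','s5');check()
c=robot.calibration('wrist');json.dump({k:np.array(v).tolist() for k,v in c.items()},open('pics/w6.json','w'))
im,d=snap('wrist','w6')
M,s=meas()
# points of blade in tool-> predicted turner frame
Tt=M@np.linalg.inv(tool_of(np.eye(4),45));print(Tt.round(4),R.from_matrix(Tt[:3,:3]).as_euler('xyz',degrees=True))
iT=np.linalg.inv(Tt);v,u=np.mgrid[0:400,0:640]
P=funproj(c,np.c_[u.ravel(),v.ravel()],d.ravel())@iT[:3,:3].T+iT[:3,3];P=P.reshape(400,640,3);np.save('pics/w6P.npy',P)
m=(abs(P[...,2])<.025)&(P[...,0]>-.02)&(P[...,0]<.12)&(abs(P[...,1])<.05)
q=P[m];print(len(q),cv2.minAreaRect(q[:,:2].astype(np.float32)))
A=np.c_[q[:,:2],np.ones(len(q))];print('plane z=ax+by+c',np.linalg.lstsq(A,q[:,2],rcond=None)[0])
```

```text
t=12.70 TCP [0.3855 0.3566 0.1496] rpy [-135.     -0.21   28.41] err mm [1.1 0.1 3.1] deg [-0.01  0.14 -0.15] q [  4.8  35.3 104.5  44.   69.   39.1] F [-0.4  0.1  0.6] w 0.0199
[[ 8.796e-01 -4.758e-01 -4.000e-03  4.739e-01]
 [ 4.758e-01  8.796e-01 -8.000e-04  3.615e-01]
 [ 3.900e-03 -1.200e-03  1.000e+00  1.242e-01]
 [ 0.000e+00  0.000e+00  0.000e+00  1.000e+00]] [-0.06617785 -0.22174888 28.40897057]
12746 ((0.02279006317257881, 0.0020975135266780853), (0.08485247939825058, 0.0716676190495491), 0.45876020193099976)
plane z=ax+by+c [-0.07993412  0.00541973  0.00526544]
```

View pics/w6.png

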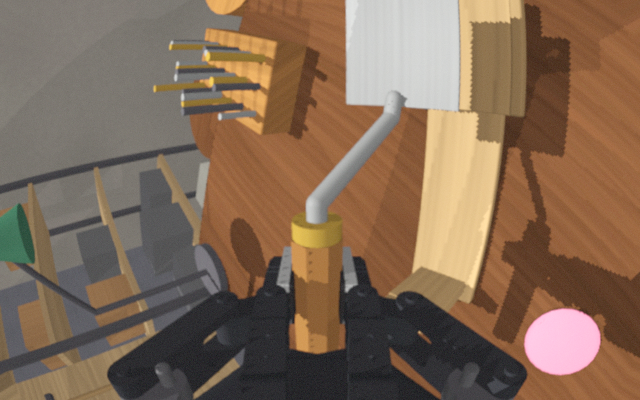

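View pics/s5.png

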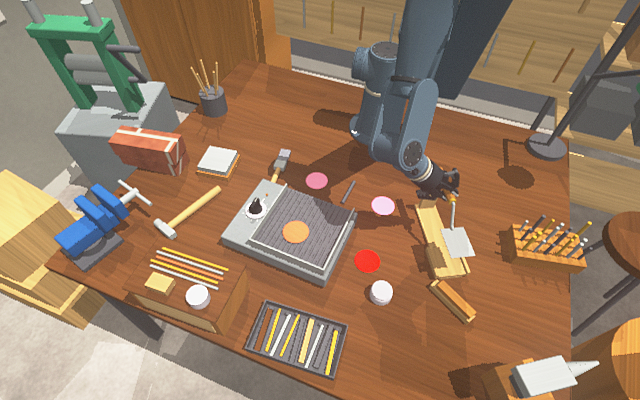

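Run:
```python
from geo import *
P=np.load('pics/w6P.npy');im=cv2.imread('pics/w6.png');h=cv2.cvtColor(im,cv2.COLOR_BGR2HSV)
v,u=np.mgrid[0:400,0:640]
m=(v<98)&(u>352)&(u<455)&(h[...,1]<50)
q=P[m];A=np.c_[q[:,:2],np.ones(len(q))];s=np.linalg.lstsq(A,q[:,2],rcond=None)[0];print('plane',s,np.degrees(np.arctan(s[:2])),np.std(A@s-q[:,2]),q.min(0),q.max(0))
# rear edge & side edges
for r in (30,60,90):
    k=np.where(m[r])[0];print(r,P[r,350].round(4),P[r,457].round(4),[P[r,c].round(4).tolist() for c in(346,348,352,454,458,460)])
for c in(360,430,450): print(c,[P[r,c].round(4).tolist() for r in(96,100,104,108)])
```

```text
plane [-0.06107697 -0.13461133  0.00465456] [-3.49511113 -7.66657582] 0.008825531633109325 [ 0.0035266  -0.08476214 -0.00029847] [0.06443016 0.03305692 0.14833713]
30 [0.0448 0.0342 0.002 ] [ 0.0398 -0.0323  0.0028] [[0.0452, 0.0374, 0.0018], [0.0454, 0.037, 0.0005], [0.0445, 0.0324, 0.0024], [0.0405, -0.0298, 0.0002], [0.0398, -0.0328, 0.0028], [0.0403, -0.0331, 0.0009]]
60 [0.0259 0.0334 0.0029] [ 0.0248 -0.0323  0.003 ] [[0.0453, 0.1436, -0.1255], [0.0261, 0.0355, 0.0023], [0.026, 0.0329, 0.0017], [0.0247, -0.0308, 0.0032], [0.0249, -0.0326, 0.0025], [0.0399, 0.0033, -0.1031]]
90 [0.0077 0.0332 0.0031] [ 0.0103 -0.0323  0.0017] [[0.0107, 0.1428, -0.1249], [0.0077, 0.0359, 0.0016], [0.0077, 0.0319, 0.0028], [0.0101, -0.031, 0.0026], [0.0103, -0.033, 0.0024], [0.0148, 0.0024, -0.1027]]
360 [[0.0043, 0.0259, 0.0028], [0.0019, 0.0262, 0.0023], [-0.0005, 0.0258, 0.0028], [-0.009, 0.1216, -0.1236]]
430 [[0.0062, -0.0185, 0.0033], [0.0042, -0.0185, 0.003], [0.0022, -0.0185, 0.0027], [0.0002, -0.0183, 0.0022]]
450 [[0.0071, -0.0288, 0.0018], [0.0051, -0.0291, 0.0024], [0.0031, -0.0291, 0.0022], [0.0012, -0.0291, 0.0018]]
```

```bash
cat > fk.py <<'E'
import numpy as np
from scipy.spatial.transform import Rotation as R
from scipy.optimize import least_squares
D=[([-87.346,30.2737,82.1517,0,67.690,-10.2258],[.13932,-.60852,.19992],[-179.886,-.02,12.88]),
([-27.8,16.3,84.0,0,79.8,62.0],[.5203,-.1494,.3294],[179.99,.07,.15]),
([-30.2,39.5,85.9,0,54.6,61.8],[.598,-.2199,.0811],[179.99,-.02,-1.99]),
([-30.4,42.0,87.2,0,50.8,59.8],[.5958,-.2205,.0479],[180,-.06,-.23]),
([-21.2,17.2,87.3,0,75.4,68.7],[.5297,-.086,.2996],[-179.99,-.07,.09]),
([-4.4,37.3,100.8,37.9,74.6,35.8],[.4286,.2728,.1438],[-134.89,.19,28.57]),
([4.7,46.6,106.1,48.3,60.1,29.0],[.385,.3561,.0465],[-135.01,-.02,28.39]),
([4.8,35.3,104.5,44.0,69.0,39.1],[.3855,.3566,.1496],[-135,-.21,28.41])]
def rot(ax,d): return R.from_euler(ax,d,degrees=True).as_matrix()
def fk(q,p,s4=1):
    h,o1,L1,a3,L2,o2,d,a5=p
    M=rot('z',q[0]);x=np.array([0,0,h])+M@[0,o1,0]
    M=M@rot('y',q[1]);x=x+M@[0,0,L1]
    M=M@rot('y',q[2]);x=x+M@[a3,0,L2]
    M=M@rot('z',s4*q[3]);M=M@rot('y',q[4]);x=x+M@[a5,o2,d]
    M=M@rot('z',90+q[5]) if False else M@rot('z',q[5]-90)
    return x,M
def err(p,s4):
    e=[]
    for q,t,r in D:
        x,M=fk(q,p,s4);e+=list((x-t)/.002);e+=list((R.from_matrix(M).inv()*R.from_euler('xyz',r,degrees=True)).as_rotvec(degrees=True)/.3)
    return np.array(e)
def fit():
    best=None
    for s4 in(1,-1):
        s=least_squares(err,[.2,.05,.45,0,.4,.05,.2,0],args=(s4,));
        if best is None or s.cost<best[0].cost: best=(s,s4)
    return best
if __name__=='__main__':
    for s4 in(1,-1):
        s=least_squares(err,[.2,.05,.45,0,.4,.05,.2,0],args=(s4,));print(s4,s.cost,s.x.round(4),np.abs(s.fun).max(),s.fun.reshape(-1,6).round(1)[[0,5,6]])
E
python3 fk.py
```

```text
1 1439578.3828411181 [ 2.745e-01  1.106e-01  5.875e-01  1.133e-01  3.918e-01  4.000e-04
  3.277e-01 -1.000e-04] 599.9992688684925 [[ 0.000e+00 -1.000e-01  0.000e+00  0.000e+00  0.000e+00  6.000e+02]
 [-1.000e-01  1.000e-01 -2.000e-01 -5.000e-01 -0.000e+00  5.998e+02]
 [ 2.000e-01 -2.000e-01 -1.000e-01 -0.000e+00  1.000e-01  5.999e+02]]
-1 1276404.0001192426 [-0.3285  0.1005  1.3342  0.8853  0.3294  0.0183 -0.3005 -0.0053] 599.9992688684925 [[ 4.600e+00 -1.530e+01 -9.800e+00  0.000e+00  0.000e+00  6.000e+02]
 [ 3.740e+01 -8.500e+00 -2.290e+01  2.621e+02 -1.885e+02 -4.297e+02]
 [-5.000e-01 -7.200e+00  2.300e+01  2.772e+02 -1.536e+02 -3.257e+02]]
```

```bash
sed -i "s/M=M@rot('z',90+q\[5\]) if False else M@rot('z',q\[5\]-90)/M=M@rot('z',q[5]+90)/" fk.py
cat >> fk.py <<'E'
P0=[.2745,.1106,.5875,.1133,.3918,.0004,.3277,-.0001]
LO=np.array([-176.69,-43.24,12.49,-82,0,-163.58]);HI=np.array([176.69,126.21,139.97,262,151.66,163.58])
def ik(Tm,q0,p=None):
    p=P0 if p is None else p
    f=lambda q:np.r_[(fk(q,p)[0]-Tm[:3,3])*1000,R.from_matrix(fk(q,p)[1].T@Tm[:3,:3]).as_rotvec(degrees=True)]
    s=least_squares(f,np.clip(q0,LO+.1,HI-.1),bounds=(LO,HI));return s.x,np.abs(s.fun).max()
E
python3 - <<'E'
from fk import *
s=least_squares(err,P0,args=(1,));print(s.cost,s.x.round(4))
from geo import *
H=T([.601,-.0952,0],[0,0,-2.25])
q=np.array([4.8,35.3,104.5,44,69,39.1])
def show(n,x,y,z,roll=0,pitch=0,lean=45):
    global q
    Tt=H@turner([x,y,z],roll,pitch,0);G=tool_of(Tt,lean);q,e=ik(G,q,s.x);print(n,q.round(1),'err',round(e,2),'TCP',G[:3,3].round(3))
show('above',-.12,.031,.12)
show('down',-.12,.031,.076)
show('down+',-.135,.031,.076)
show('under',.02,.031,.076)
show('lift',.02,.031,.086)
for xo in(-.095,-.06):
    show('back %g'%xo,xo,.0,.086)
    qq=q.copy()
    # roll about left edge: edge E at y_e=.035, z=.080
    for r in range(0,-121,-15):
        M=np.array([0,.035]);c,sn=np.cos(np.radians(r)),np.sin(np.radians(r))
        oy=.035-(.035*c);oz=.082-(.035*sn)
        show(' roll %d'%r,xo,oy,oz,r)
    q=qq
E
```

```text
0.4519631724567523 [ 2.745e-01  1.106e-01  5.875e-01  1.133e-01  3.918e-01  4.000e-04
  3.277e-01 -1.000e-04]
above [-46.1  33.7 111.9  32.4  72.2  25.4] err 0.0 TCP [ 0.404 -0.019  0.145]
down [-46.1  39.  113.   33.7  66.8  21.6] err 0.0 TCP [ 0.404 -0.019  0.101]
down+ [-47.5  38.7 114.8  33.1  65.9  20.2] err 0.0 TCP [ 0.389 -0.018  0.101]
under [-36.4  43.6  94.6  37.4  74.8  34.9] err 0.0 TCP [ 0.544 -0.024  0.101]
lift [-36.4  42.7  94.4  37.2  75.6  35.6] err 0.0 TCP [ 0.544 -0.024  0.111]
back -0.095 [-46.7  39.  107.4  32.1  71.7  24.6] err 0.0 TCP [ 0.428 -0.051  0.111]
 roll 0 [-46.7  39.4 107.5  32.2  71.2  24.3] err 0.0 TCP [ 0.428 -0.051  0.107]
 roll -15 [-40.   32.3 111.1  27.4  59.1  33.3] err 0.0 TCP [ 0.428 -0.045  0.105]
 roll -30 [-30.8  27.6 113.8  18.   47.4  48.2] err 0.0 TCP [ 0.428 -0.039  0.102]
 roll -45 [-19.5  26.1 115.2  -0.   38.7  72.7] err 0.0 TCP [ 0.428 -0.034  0.098]
 roll -60 [ -7.7  28.4 115.2 -25.   37.6 104.6] err 0.0 TCP [ 0.428 -0.031  0.092]
 roll -75 [  3.1  34.  113.7 -44.8  45.  131.2] err 0.0 TCP [ 0.428 -0.029  0.086]
 roll -90 [ 11.6
[... 366 characters left out ...]
err 0.0 TCP [ 0.463 -0.052  0.107]
 roll -15 [-37.4  33.8 106.5  27.8  61.1  36.6] err 0.0 TCP [ 0.463 -0.046  0.105]
 roll -30 [-28.7  29.3 109.1  17.7  49.8  51.1] err 0.0 TCP [ 0.463 -0.04   0.102]
 roll -45 [-18.2  28.  110.4  -0.   41.6  74. ] err 0.0 TCP [ 0.463 -0.036  0.098]
 roll -60 [ -7.3  30.1 110.4 -23.3  40.6 103. ] err 0.0 TCP [ 0.463 -0.032  0.092]
 roll -75 [  2.7  35.3 109.  -42.7  47.3 127.7] err 0.0 TCP [ 0.463 -0.03   0.086]
 roll -90 [ 10.6  42.7 106.5 -54.2  58.2 144.1] err 0.0 TCP [ 0.463 -0.03   0.08 ]
 roll -105 [ 16.1  51.6 103.  -60.8  70.4 154.4] err 0.0 TCP [ 0.463 -0.032  0.073]
 roll -120 [ 19.1  61.   98.9 -65.1  83.  161.2] err 0.0 TCP [ 0.463 -0.035  0.068]
```

```bash
cat >> geo.py <<'E'
H=T([.601,-.0952,0],[0,0,-2.25])
def tt(x,y,z,roll=0,pitch=0,lean=45): return tool_of(H@turner([x,y,z],roll,pitch,0),lean)
E
python3 - <<'E'
from geo import *
check()
A=tt(-.12,.031,.12)
plan([(A,12),(A,3)],.1)
E
```

```text
t=12.75 TCP [0.3856 0.3564 0.1483] rpy [-135.07   -0.22   28.41] err mm [ 1.2 -0.1  1.8] deg [-0.07  0.15 -0.16] q [  4.8  35.4 104.5  44.   68.8  39. ] F [ 0.5 -0.1 -2.6] w 0.0200
[{"offset": [-0.0135, 0.0201, -0.0199], "delta_rot": [0.0, 1.81, 1.81], "grip": 0.1}, {"offset": [-0.0269, 0.0402, -0.0398], "delta_rot": [0.0, 3.61, 3.61], "grip": 0.1}, {"offset": [-0.0404, 0.0604, -0.0597], "delta_rot": [0.0, 5.42, 5.42], "grip": 0.1}, {"offset": [-0.0538, 0.0805, -0.0795], "delta_rot": [0.0, 7.22, 7.22], "grip": 0.1}, {"offset": [-0.0673, 0.1006, -0.0994], "delta_rot": [0.0, 9.03, 9.03], "grip": 0.1}]
[{"offset": [-0.0068, 0.0217, -0.0215], "delta_rot": [0.0, 1.81, 1.81], "grip": 0.1}, {"offset": [-0.0137, 0.0434, -0.043], "delta_rot": [0.0, 3.61, 3.61], "grip": 0.1}, {"offset": [-0.0206, 0.0652, -0.0645], "delta_rot": [0.0, 5.42, 5.42], "grip": 0.1}, {"offset": [-0.0274, 0.0869, -0.086], "delta_rot": [0.0, 7.23, 7.22], "grip": 0.1}, {"offset": [-0.0343, 0.1086, -0.1075], "delta_rot": [0.0, 9.03, 9.03], "grip": 0.1}]
[{"offset": [0.0001, 0.0223, -0.022], "delta_rot": [0.0, 1.81, 1.8], "grip": 0.1}, {"offset": [0.0001, 0.0446, -0.0441], "delta_rot": [0.0, 3.61, 3.61], "grip": 0.1}, {"offset": [0.0001, 0.0446, -0.0441], "delta_rot": [0.0, 3.61, 3.61], "grip": 0.1}, {"offset": [0.0001, 0.0446, -0.0441], "delta_rot": [0.0, 3.61, 3.61], "grip": 0.1}, {"offset": [0.0001, 0.0446, -0.0441], "delta_rot": [0.0, 3.61, 3.61], "grip": 0.1}]
```

drive_tool(
  rows=[
    {"offset":[-0.0135,0.0201,-0.0199],"delta_rot":[0.0,1.81,1.81],"grip":0.1},
    {"offset":[-0.0269,0.0402,-0.0398],"delta_rot":[0.0,3.61,3.61],"grip":0.1},
    {"offset":[-0.0404,0.0604,-0.0597],"delta_rot":[0.0,5.42,5.42],"grip":0.1},
    {"offset":[-0.0538,0.0805,-0.0795],"delta_rot":[0.0,7.22,7.22],"grip":0.1},
    {"offset":[-0.0673,0.1006,-0.0994],"delta_rot":[0.0,9.03,9.03],"grip":0.1},
  ],
)

```text
clock: 13.25
eef_pos: [0.3928, 0.1985, 0.1453]
tool_rot: [-135.0, 0.0, 15.5]
force: [1.0, -0.5, -1.4]
grip_width: 0.0202
```

drive_tool(
  rows=[
    {"offset":[-0.0068,0.0217,-0.0215],"delta_rot":[0.0,1.81,1.81],"grip":0.1},
    {"offset":[-0.0137,0.0434,-0.043],"delta_rot":[0.0,3.61,3.61],"grip":0.1},
    {"offset":[-0.0206,0.0652,-0.0645],"delta_rot":[0.0,5.42,5.42],"grip":0.1},
    {"offset":[-0.0274,0.0869,-0.086],"delta_rot":[0.0,7.23,7.22],"grip":0.1},
    {"offset":[-0.0343,0.1086,-0.1075],"delta_rot":[0.0,9.03,9.03],"grip":0.1},
  ],
)

```text
clock: 13.75
eef_pos: [0.401, 0.0419, 0.1445]
tool_rot: [-135.0, 0.0, 2.7]
force: [1.1, 0.3, -1.4]
grip_width: 0.02
```

drive_tool(
  rows=[
    {"offset":[0.0001,0.0223,-0.022],"delta_rot":[0.0,1.81,1.8],"grip":0.1},
    {"offset":[0.0001,0.0446,-0.0441],"delta_rot":[0.0,3.61,3.61],"grip":0.1},
    {"offset":[0.0001,0.0446,-0.0441],"delta_rot":[0.0,3.61,3.61],"grip":0.1},
    {"offset":[0.0001,0.0446,-0.0441],"delta_rot":[0.0,3.61,3.61],"grip":0.1},
    {"offset":[0.0001,0.0446,-0.0441],"delta_rot":[0.0,3.61,3.61],"grip":0.1},
  ],
)

```text
clock: 14.25
eef_pos: [0.4036, -0.0182, 0.1444]
tool_rot: [-134.9, 0.1, -2.2]
force: [-0.2, -0.2, -1.6]
grip_width: 0.0203
```

Run:
```python
from geo import *
check()
c=robot.calibration('wrist');json.dump({k:np.array(v).tolist() for k,v in c.items()},open('pics/w7.json','w'))
im,d=snap('wrist','w7')
snap('scene','s7');snap('top','t7')
im=cv2.imread('pics/s7.png');cv2.imwrite('pics/c10.png',cv2.resize(im[130:290,200:400],None,fx=4,fy=3.7,interpolation=cv2.INTER_CUBIC))
```

```text
t=14.25 TCP [ 0.4036 -0.0182  0.1444] rpy [-1.3493e+02  6.0000e-02 -2.1900e+00] err mm [-0.2  0.8 -0.1] deg [ 0.07 -0.08  0.  ] q [-46.   33.7 111.8  32.4  72.2  25.4] F [-0.2 -0.2 -1.6] w 0.0203
```

View pics/w7.png

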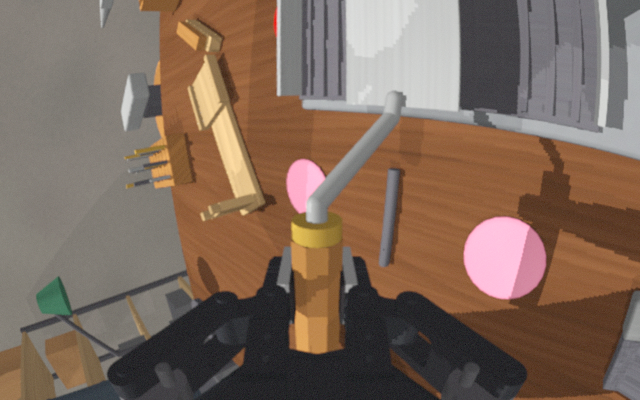

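View pics/c10.png

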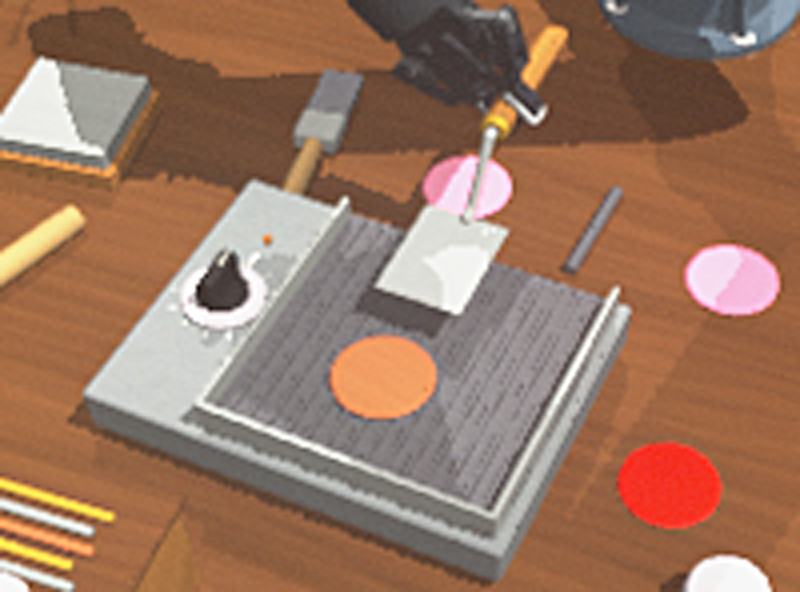

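Run:
```python
from geo import *
iH=np.linalg.inv(H)
for n,f in(('scene','s7'),('top','t7')):
    im=cv2.imread(f'pics/{f}.png');h=cv2.cvtColor(im,cv2.COLOR_BGR2HSV).astype(int);d=np.load(f'pics/{f}_d.npy');c=robot.calibration(n)
    v,u=np.mgrid[0:400,0:640];P=unproj(c,np.c_[u.ravel(),v.ravel()],d.ravel())@iH[:3,:3].T+iH[:3,3];P=P.reshape(400,640,3);x,y,z=P[...,0],P[...,1],P[...,2]
    m=(z>.113)&(z<.133)&(x>-.13)&(x<.0)&(y>-.03)&(y<.09)
    q=P[m];print(n,'blade',len(q),cv2.minAreaRect(q[:,:2].astype(np.float32)),np.median(q[:,2]),q.min(0).round(4),q.max(0).round(4))
    m=(z>.07)&(z<.09)&(h[...,0]<16)&(h[...,1]>110)&(h[...,2]>150)&(x>-.05)&(x<.1)&(y>-.05)&(y<.1)
    q=P[m]
    if len(q)>10: print('disc',len(q),q.mean(0),cv2.minEnclosingCircle(q[:,:2].astype(np.float32)))
    # upstands: z .090-.1
    m=(z>.088)&(z<.104)&(abs(x)<.14)&(y>-.09)&(y<.18); q=P[m];
    for lo,hi,a in((.10,.14,0),):
        k=q[(q[:,0]>lo)&(q[:,1]>-.04)&(q[:,1]<.12)];print('back wall x',len(k),np.median(k[:,0]) if len(k) else 0)
    k=q[(q[:,1]>.15)&(abs(q[:,0])<.09)];print('left wall y',np.median(k[:,1]), 'slope',np.polyfit(k[:,0],k[:,1],1)[0])
    k=q[(q[:,1]<-.06)&(abs(q[:,0])<.09)];print('right wall y',np.median(k[:,1]),'slope',np.polyfit(k[:,0],k[:,1],1)[0])
    m=(z>.066)&(z<.08)&(abs(x)<.1)&(y>-.05)&(y<.15);print('ribs z',np.median(z[m]),np.percentile(z[m],95))
```

```text
scene blade 580 ((-0.07572121918201447, 0.03638932481408119), (0.10425356030464172, 0.07035166770219803), 0.4756264090538025) 0.11833036721881998 [-0.1279  0.0011  0.113 ] [-0.0235  0.0719  0.1313]
disc 469 [0.02984052 0.03338171 0.07849076] ((0.02710636891424656, 0.030972102656960487), 0.04230969026684761)
back wall x 133 0.11980789944643122
left wall y 0.16533690381452587 slope -0.0007339081138656229
right wall y -0.07008215978894852 slope -0.003391706605249512
ribs z 0.072206439939985 0.07832560152315582
top blade 163 ((-0.0453762449324131, 0.061157532036304474), (0.03547928109765053, 0.07215000689029694), 52.364383697509766) 0.11835354446700655 [-0.0848  0.0251  0.1132] [-0.0271  0.0702  0.1272]
disc 552 [0.02640331 0.03248895 0.0795183 ] ((0.02663356252014637, 0.03231412544846535), 0.03945336118340492)
back wall x 123 0.11579659276851484
left wall y 0.16348289349087913 slope -0.0020798103198326483
right wall y -0.0719073955577305 slope -0.006553089870526301
ribs z 0.07294633736518132 0.07882619321457134
```

```bash
cat >> geo.py <<'E'
def tip(xt,y,zt,pitch=2,roll=0,lean=45):
    p=np.radians(pitch);return tt(xt-.095*np.cos(p),y,zt+.095*np.sin(p),roll,pitch,lean)
E
python3 - <<'E'
from geo import *
A=tip(-.026,.027,.081);B=tip(-.026,.027,.077)
plan([(A,5)],.1);print();plan([(B,5)],.1)
E
```

```text
[{"offset": [0.0, 0.0052, 0.0041], "delta_rot": [0.0, -0.28, 0.28], "grip": 0.1}, {"offset": [0.0, 0.0104, 0.0082], "delta_rot": [0.0, -0.56, 0.57], "grip": 0.1}, {"offset": [0.0, 0.0156, 0.0123], "delta_rot": [0.0, -0.85, 0.85], "grip": 0.1}, {"offset": [0.0, 0.0208, 0.0164], "delta_rot": [0.0, -1.13, 1.13], "grip": 0.1}, {"offset": [0.0, 0.0261, 0.0205], "delta_rot": [0.0, -1.41, 1.41], "grip": 0.1}]

[{"offset": [0.0, 0.0006, 0.0006], "delta_rot": [0.0, 0.0, 0.0], "grip": 0.1}, {"offset": [0.0001, 0.0011, 0.0011], "delta_rot": [0.0, 0.0, 0.0], "grip": 0.1}, {"offset": [0.0001, 0.0017, 0.0017], "delta_rot": [0.0, 0.0, 0.0], "grip": 0.1}, {"offset": [0.0001, 0.0022, 0.0023], "delta_rot": [0.0, 0.0, 0.0], "grip": 0.1}, {"offset": [0.0001, 0.0028, 0.0028], "delta_rot": [0.0, 0.0, 0.0], "grip": 0.1}]
```

drive_tool(
  rows=[
    {"offset":[0.0,0.0052,0.0041],"delta_rot":[0.0,-0.28,0.28],"grip":0.1},
    {"offset":[0.0,0.0104,0.0082],"delta_rot":[0.0,-0.56,0.57],"grip":0.1},
    {"offset":[0.0,0.0156,0.0123],"delta_rot":[0.0,-0.85,0.85],"grip":0.1},
    {"offset":[0.0,0.0208,0.0164],"delta_rot":[0.0,-1.13,1.13],"grip":0.1},
    {"offset":[0.0,0.0261,0.0205],"delta_rot":[0.0,-1.41,1.41],"grip":0.1},
  ],
)

```text
clock: 14.9
eef_pos: [0.404, -0.0233, 0.1107]
tool_rot: [-135.0, 2.0, -2.2]
force: [-0.3, -0.3, -0.8]
grip_width: 0.0198
```

drive_tool(
  rows=[
    {"offset":[0.0,0.0006,0.0006],"delta_rot":[0.0,0.0,0.0],"grip":0.1},
    {"offset":[0.0001,0.0011,0.0011],"delta_rot":[0.0,0.0,0.0],"grip":0.1},
    {"offset":[0.0001,0.0017,0.0017],"delta_rot":[0.0,0.0,0.0],"grip":0.1},
    {"offset":[0.0001,0.0022,0.0023],"delta_rot":[0.0,0.0,0.0],"grip":0.1},
    {"offset":[0.0001,0.0028,0.0028],"delta_rot":[0.0,0.0,0.0],"grip":0.1},
  ],
)

```text
clock: 15.4
eef_pos: [0.4039, -0.0232, 0.1076]
tool_rot: [-135.0, 2.0, -2.2]
force: [-0.3, 0.1, -1.3]
grip_width: 0.02
```

Run:
```python
from geo import *
check();print(robot.get_state()['moment'])
snap('scene','s8');check();print(robot.get_state()['moment'])
im=cv2.imread('pics/s8.png');cv2.imwrite('pics/c11.png',cv2.resize(im[160:280,240:370],None,fx=6,fy=5,interpolation=cv2.INTER_CUBIC))
```

```text
t=15.40 TCP [ 0.4039 -0.0232  0.1076] rpy [-134.99    1.98   -2.23] err mm [ 0.2 -0.2  0. ] deg [ 0.01  0.   -0.02] q [-45.8  38.4 111.4  32.1  69.1  24.9] F [-0.3  0.1 -1.3] w 0.0200
[-0.38079571  0.0051828   0.11782153]
t=15.45 TCP [ 0.4038 -0.0231  0.1076] rpy [-134.98    1.99   -2.23] err mm [ 0.2 -0.2 -0.1] deg [ 0.02 -0.   -0.02] q [-45.8  38.4 111.4  32.1  69.1  24.9] F [-0.8 -0.8 -1.4] w 0.0200
[-0.39692509  0.01816     0.047203  ]
```

View pics/c11.png

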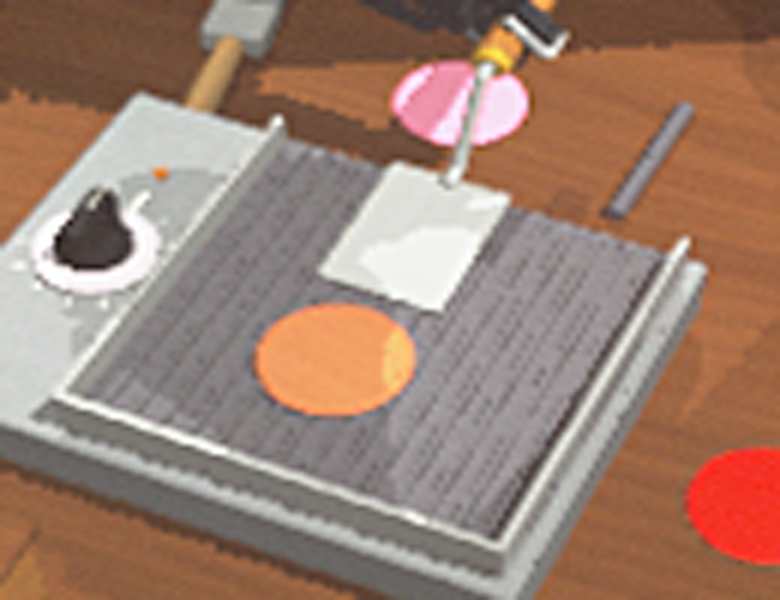

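drive_tool(
  rows=[
    {"offset":[0,0.0004,0.0004],"delta_rot":[0,0,0],"grip":0.1},
    {"offset":[0,0.0007,0.0007],"delta_rot":[0,0,0],"grip":0.1},
  ],
)

```text
clock: 15.65
eef_pos: [0.4036, -0.0229, 0.1068]
tool_rot: [-134.9, 2.0, -2.2]
force: [-1.0, 0.4, 1.3]
grip_width: 0.02
```

drive_tool(
  rows=[
    {"offset":[0,0.0004,0.0004],"delta_rot":[0,0,0],"grip":0.1},
    {"offset":[0,0.0007,0.0007],"delta_rot":[0,0,0],"grip":0.1},
  ],
)

```text
clock: 15.85
eef_pos: [0.4034, -0.0227, 0.1058]
tool_rot: [-134.9, 2.0, -2.2]
force: [-2.7, 0.7, 2.0]
grip_width: 0.0197
```

Run:
```python
from geo import *
C=load();C[:3,3]+=C[:3,:3]@[0,.0014,.0014];save(C);check();print(robot.get_state()['moment'])
```

```text
t=15.85 TCP [ 0.4034 -0.0227  0.1058] rpy [-134.92    2.01   -2.19] err mm [-0.1  0.2  0.2] deg [ 0.08 -0.05 -0.03] q [-45.8  38.7 111.5  32.1  68.9  24.7] F [-2.7  0.7  2. ] w 0.0197
[-0.02593244 -0.13810307  0.36920636]
```

Run:
```python
from geo import *
A=tip(.032,.027,.075)
plan([(A,8),(tip(.042,.027,.075),2)],.1)
```

```text
[{"offset": [0.0073, -0.0002, -0.0002], "delta_rot": [0.0, 0.0, 0.0], "grip": 0.1}, {"offset": [0.0145, -0.0004, -0.0004], "delta_rot": [0.0, 0.0, 0.0], "grip": 0.1}, {"offset": [0.0218, -0.0005, -0.0005], "delta_rot": [0.0, 0.0, 0.0], "grip": 0.1}, {"offset": [0.029, -0.0007, -0.0007], "delta_rot": [0.0, 0.0, 0.0], "grip": 0.1}, {"offset": [0.0363, -0.0009, -0.0009], "delta_rot": [0.0, 0.0, 0.0], "grip": 0.1}]
[{"offset": [0.0073, -0.0002, -0.0002], "delta_rot": [0.0, 0.0, 0.0], "grip": 0.1}, {"offset": [0.0145, -0.0004, -0.0003], "delta_rot": [0.0, 0.0, 0.0], "grip": 0.1}, {"offset": [0.0218, -0.0005, -0.0005], "delta_rot": [0.0, 0.0, 0.0], "grip": 0.1}, {"offset": [0.0268, -0.0007, -0.0006], "delta_rot": [0.0, 0.0, 0.0], "grip": 0.1}, {"offset": [0.0318, -0.0008, -0.0007], "delta_rot": [0.0, 0.0, 0.0], "grip": 0.1}]
```

drive_tool(
  rows=[
    {"offset":[0.0073,-0.0002,-0.0002],"delta_rot":[0.0,0.0,0.0],"grip":0.1},
    {"offset":[0.0145,-0.0004,-0.0004],"delta_rot":[0.0,0.0,0.0],"grip":0.1},
    {"offset":[0.0218,-0.0005,-0.0005],"delta_rot":[0.0,0.0,0.0],"grip":0.1},
    {"offset":[0.029,-0.0007,-0.0007],"delta_rot":[0.0,0.0,0.0],"grip":0.1},
    {"offset":[0.0363,-0.0009,-0.0009],"delta_rot":[0.0,0.0,0.0],"grip":0.1},
  ],
)

```text
clock: 16.35
eef_pos: [0.4405, -0.0244, 0.1056]
tool_rot: [-135.0, 2.0, -2.2]
force: [-3.1, 1.1, 3.3]
grip_width: 0.02
```

drive_tool(
  rows=[
    {"offset":[0.0073,-0.0002,-0.0002],"delta_rot":[0.0,0.0,0.0],"grip":0.1},
    {"offset":[0.0145,-0.0004,-0.0003],"delta_rot":[0.0,0.0,0.0],"grip":0.1},
    {"offset":[0.0218,-0.0005,-0.0005],"delta_rot":[0.0,0.0,0.0],"grip":0.1},
    {"offset":[0.0268,-0.0007,-0.0006],"delta_rot":[0.0,0.0,0.0],"grip":0.1},
    {"offset":[0.0318,-0.0008,-0.0007],"delta_rot":[0.0,0.0,0.0],"grip":0.1},
  ],
)

```text
clock: 16.85
eef_pos: [0.4721, -0.0257, 0.1054]
tool_rot: [-135.0, 2.0, -2.2]
force: [-4.6, -0.3, 3.3]
grip_width: 0.0204
```

Run:
```python
from geo import *
check();print(robot.get_state()['moment'])
snap('scene','s9')
im=cv2.imread('pics/s9.png');cv2.imwrite('pics/c12.png',cv2.resize(im[160:290,220:370],None,fx=5,fy=4.5,interpolation=cv2.INTER_CUBIC))
```

```text
t=16.85 TCP [ 0.4721 -0.0257  0.1054] rpy [-134.98    2.03   -2.22] err mm [ 0.5 -0.2 -0.2] deg [ 0.02 -0.04 -0.  ] q [-40.6  40.8 102.7  34.4  72.8  31.2] F [-4.6 -0.3  3.3] w 0.0204
[0.00184528 0.06388839 0.48259883]
```

View pics/c12.png

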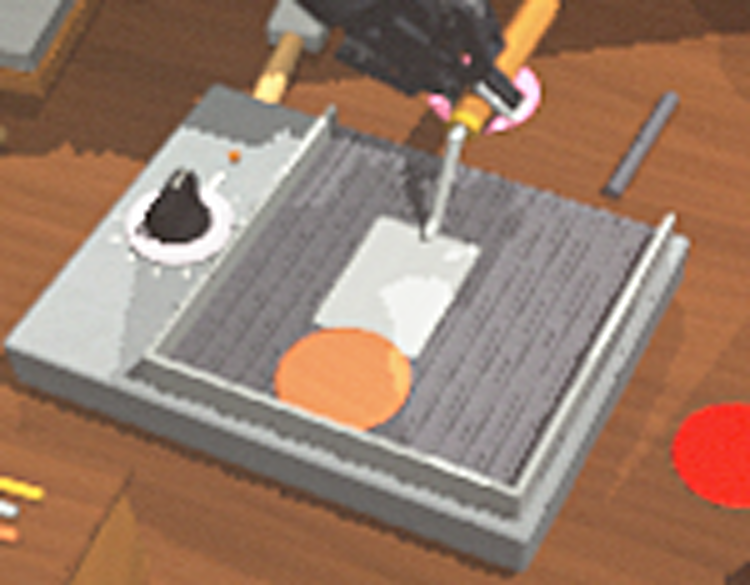

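Run:
```python
from geo import *
plan([(tip(.092,.027,.075),10)],.1)
```

```text
[{"offset": [0.005, -0.0001, -0.0001], "delta_rot": [0.0, 0.0, 0.0], "grip": 0.1}, {"offset": [0.01, -0.0002, -0.0003], "delta_rot": [0.0, 0.0, 0.0], "grip": 0.1}, {"offset": [0.015, -0.0004, -0.0004], "delta_rot": [0.0, 0.0, 0.0], "grip": 0.1}, {"offset": [0.02, -0.0005, -0.0005], "delta_rot": [0.0, 0.0, 0.0], "grip": 0.1}, {"offset": [0.025, -0.0006, -0.0006], "delta_rot": [0.0, 0.0, 0.0], "grip": 0.1}]
[{"offset": [0.005, -0.0001, -0.0002], "delta_rot": [0.0, 0.0, 0.0], "grip": 0.1}, {"offset": [0.01, -0.0002, -0.0003], "delta_rot": [0.0, 0.0, 0.0], "grip": 0.1}, {"offset": [0.0149, -0.0004, -0.0004], "delta_rot": [0.0, 0.0, 0.0], "grip": 0.1}, {"offset": [0.0199, -0.0005, -0.0006], "delta_rot": [0.0, 0.0, 0.0], "grip": 0.1}, {"offset": [0.0249, -0.0006, -0.0007], "delta_rot": [0.0, 0.0, 0.0], "grip": 0.1}]
```

drive_tool(
  rows=[
    {"offset":[0.005,-0.0001,-0.0001],"delta_rot":[0.0,0.0,0.0],"grip":0.1},
    {"offset":[0.01,-0.0002,-0.0003],"delta_rot":[0.0,0.0,0.0],"grip":0.1},
    {"offset":[0.015,-0.0004,-0.0004],"delta_rot":[0.0,0.0,0.0],"grip":0.1},
    {"offset":[0.02,-0.0005,-0.0005],"delta_rot":[0.0,0.0,0.0],"grip":0.1},
    {"offset":[0.025,-0.0006,-0.0006],"delta_rot":[0.0,0.0,0.0],"grip":0.1},
  ],
)

```text
clock: 17.4
eef_pos: [0.4981, -0.0273, 0.1052]
tool_rot: [-135.1, 1.9, -2.3]
force: [-0.3, -0.9, 1.1]
grip_width: 0.02
```

Run:
```python
from geo import *
M,s=meas();print(s['force'],s['moment'],s['eef_pos'])
snap('scene','s10')
im=cv2.imread('pics/s10.png');cv2.imwrite('pics/c13.png',cv2.resize(im[160:290,220:370],None,fx=5,fy=4.5,interpolation=cv2.INTER_CUBIC))
```

```text
[-0.30986724 -0.86464205  1.14280883] [-0.18343985  0.39323198  0.51138539] [ 0.49810121 -0.02733728  0.10517815]
```

View pics/c13.png

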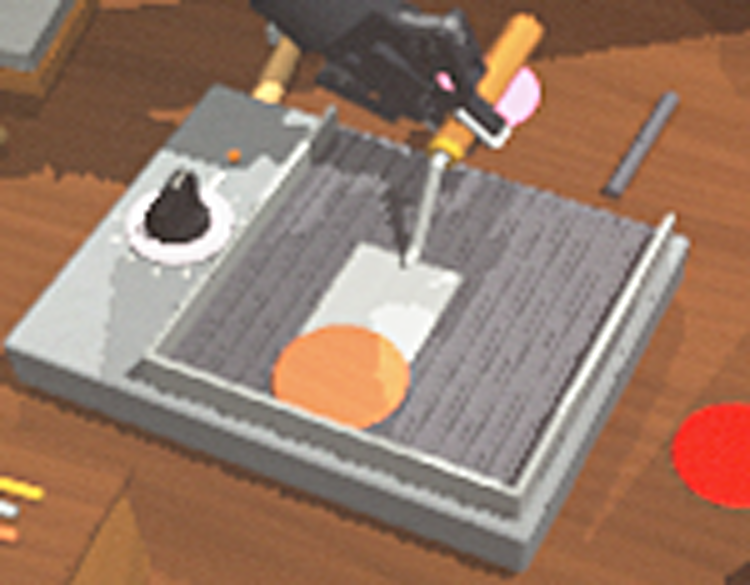

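The blade is sliding under the disc (disc at crop (342,378), blade's rear at (410,262)); it continues cleanly. Next rows.

drive_tool(
  rows=[
    {"offset":[0.005,-0.0001,-0.0002],"delta_rot":[0.0,0.0,0.0],"grip":0.1},
    {"offset":[0.01,-0.0002,-0.0003],"delta_rot":[0.0,0.0,0.0],"grip":0.1},
    {"offset":[0.0149,-0.0004,-0.0004],"delta_rot":[0.0,0.0,0.0],"grip":0.1},
    {"offset":[0.0199,-0.0005,-0.0006],"delta_rot":[0.0,0.0,0.0],"grip":0.1},
    {"offset":[0.0249,-0.0006,-0.0007],"delta_rot":[0.0,0.0,0.0],"grip":0.1},
  ],
)

```text
clock: 17.95
eef_pos: [0.5219, -0.0278, 0.1054]
tool_rot: [-135.0, 2.0, -2.2]
force: [-1.5, -0.0, 0.0]
grip_width: 0.0199
```

Run:
```python
from geo import *
check()
plan([(tip(.110,.027,.0755),4),(tip(.111,.027,.0755),1)],.1)
```

```text
t=17.95 TCP [ 0.5219 -0.0278  0.1054] rpy [-134.99    2.03   -2.23] err mm [ 0.4 -0.2 -0.2] deg [ 0.01 -0.04  0.01] q [-37.4  42.7  96.   35.6  75.6  35.7] F [-1.5 -0.   0. ] w 0.0199
[{"offset": [0.0045, -0.0002, -0.0002], "delta_rot": [0.0, 0.0, 0.0], "grip": 0.1}, {"offset": [0.009, -0.0004, -0.0004], "delta_rot": [0.0, 0.0, 0.0], "grip": 0.1}, {"offset": [0.0135, -0.0006, -0.0006], "delta_rot": [0.0, 0.0, 0.0], "grip": 0.1}, {"offset": [0.018, -0.0008, -0.0008], "delta_rot": [0.0, 0.0, 0.0], "grip": 0.1}, {"offset": [0.019, -0.0008, -0.0008], "delta_rot": [0.0, 0.0, 0.0], "grip": 0.1}]
```

drive_tool(
  rows=[
    {"offset":[0.0045,-0.0002,-0.0002],"delta_rot":[0.0,0.0,0.0],"grip":0.1},
    {"offset":[0.009,-0.0004,-0.0004],"delta_rot":[0.0,0.0,0.0],"grip":0.1},
    {"offset":[0.0135,-0.0006,-0.0006],"delta_rot":[0.0,0.0,0.0],"grip":0.1},
    {"offset":[0.018,-0.0008,-0.0008],"delta_rot":[0.0,0.0,0.0],"grip":0.1},
    {"offset":[0.019,-0.0008,-0.0008],"delta_rot":[0.0,0.0,0.0],"grip":0.1},
  ],
)

```text
clock: 18.45
eef_pos: [0.5416, -0.0289, 0.1058]
tool_rot: [-135.0, 2.0, -2.3]
force: [-3.1, -0.3, 0.1]
grip_width: 0.0201
```

Run:
```python
from geo import *
check();print(robot.get_state()['moment'])
snap('scene','s11')
im=cv2.imread('pics/s11.png');cv2.imwrite('pics/c14.png',cv2.resize(im[160:290,220:370],None,fx=5,fy=4.5,interpolation=cv2.INTER_CUBIC))
```

```text
t=18.45 TCP [ 0.5416 -0.0289  0.1058] rpy [-135.04    1.95   -2.26] err mm [ 1.1 -0.6 -0.3] deg [-0.04  0.04 -0.02] q [-36.4  43.5  93.3  36.   76.7  37.4] F [-3.1 -0.3  0.1] w 0.0201
[-0.37916799 -0.34474935 -0.19587635]
```

View pics/c14.png

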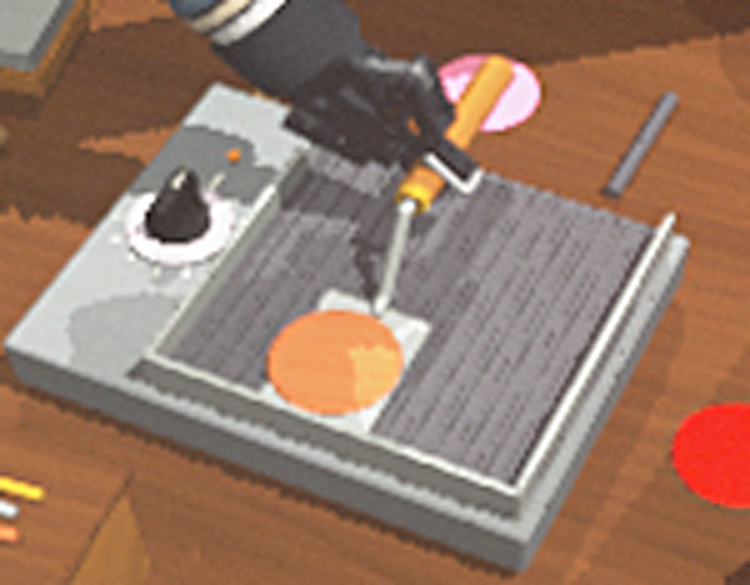

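Run:
```python
from geo import *
plan([(tt(.014,.027,.080),3),(tt(.0,.024,.086),2),(tt(-.07,-.003,.086),9),(tt(-.075,-.005,.086),1)],.1)
```

```text
[{"offset": [-0.001, 0.0004, 0.0004], "delta_rot": [0.0, 0.47, -0.47], "grip": 0.1}, {"offset": [-0.0019, 0.0008, 0.0008], "delta_rot": [0.0, 0.94, -0.94], "grip": 0.1}, {"offset": [-0.0029, 0.0012, 0.0012], "delta_rot": [0.0, 1.41, -1.41], "grip": 0.1}, {"offset": [-0.01, 0.0003, -0.0018], "delta_rot": [0.0, 1.41, -1.41], "grip": 0.1}, {"offset": [-0.0171, -0.0006, -0.0048], "delta_rot": [0.0, 1.41, -1.41], "grip": 0.1}]
[{"offset": [-0.0078, 0.0021, -0.0021], "delta_rot": [0.0, 0.0, 0.0], "grip": 0.1}, {"offset": [-0.0156, 0.0042, -0.0043], "delta_rot": [0.0, 0.0, 0.0], "grip": 0.1}, {"offset": [-0.0233, 0.0064, -0.0064], "delta_rot": [0.0, 0.0, 0.0], "grip": 0.1}, {"offset": [-0.0311, 0.0085, -0.0085], "delta_rot": [0.0, 0.0, 0.0], "grip": 0.1}, {"offset": [-0.0389, 0.0106, -0.0106], "delta_rot": [0.0, 0.0, 0.0], "grip": 0.1}]
[{"offset": [-0.0078, 0.0021, -0.0021], "delta_rot": [0.0, 0.0, 0.0], "grip": 0.1}, {"offset": [-0.0155, 0.0042, -0.0043], "delta_rot": [0.0, 0.0, 0.0], "grip": 0.1}, {"offset": [-0.0233, 0.0064, -0.0064], "delta_rot": [0.0, 0.0, 0.0], "grip": 0.1}, {"offset": [-0.0311, 0.0085, -0.0085], "delta_rot": [0.0, 0.0, 0.0], "grip": 0.1}, {"offset": [-0.0361, 0.0099, -0.0099], "delta_rot": [0.0, 0.0, 0.0], "grip": 0.1}]
```

drive_tool(
  rows=[
    {"offset":[-0.001,0.0004,0.0004],"delta_rot":[0.0,0.47,-0.47],"grip":0.1},
    {"offset":[-0.0019,0.0008,0.0008],"delta_rot":[0.0,0.94,-0.94],"grip":0.1},
    {"offset":[-0.0029,0.0012,0.0012],"delta_rot":[0.0,1.41,-1.41],"grip":0.1},
    {"offset":[-0.01,0.0003,-0.0018],"delta_rot":[0.0,1.41,-1.41],"grip":0.1},
    {"offset":[-0.0171,-0.0006,-0.0048],"delta_rot":[0.0,1.41,-1.41],"grip":0.1},
  ],
)

```text
clock: 19.0
eef_pos: [0.5229, -0.0309, 0.1101]
tool_rot: [-135.0, 0.1, -2.2]
force: [0.9, 1.3, -5.0]
grip_width: 0.0202
```

drive_tool(
  rows=[
    {"offset":[-0.0078,0.0021,-0.0021],"delta_rot":[0.0,0.0,0.0],"grip":0.1},
    {"offset":[-0.0156,0.0042,-0.0043],"delta_rot":[0.0,0.0,0.0],"grip":0.1},
    {"offset":[-0.0233,0.0064,-0.0064],"delta_rot":[0.0,0.0,0.0],"grip":0.1},
    {"offset":[-0.0311,0.0085,-0.0085],"delta_rot":[0.0,0.0,0.0],"grip":0.1},
    {"offset":[-0.0389,0.0106,-0.0106],"delta_rot":[0.0,0.0,0.0],"grip":0.1},
  ],
)

```text
clock: 19.5
eef_pos: [0.4837, -0.0447, 0.1103]
tool_rot: [-135.0, 0.0, -2.3]
force: [0.9, 0.3, -3.6]
grip_width: 0.0202
```

drive_tool(
  rows=[
    {"offset":[-0.0078,0.0021,-0.0021],"delta_rot":[0.0,0.0,0.0],"grip":0.1},
    {"offset":[-0.0155,0.0042,-0.0043],"delta_rot":[0.0,0.0,0.0],"grip":0.1},
    {"offset":[-0.0233,0.0064,-0.0064],"delta_rot":[0.0,0.0,0.0],"grip":0.1},
    {"offset":[-0.0311,0.0085,-0.0085],"delta_rot":[0.0,0.0,0.0],"grip":0.1},
    {"offset":[-0.0361,0.0099,-0.0099],"delta_rot":[0.0,0.0,0.0],"grip":0.1},
  ],
)

```text
clock: 20.0
eef_pos: [0.447, -0.0572, 0.1104]
tool_rot: [-135.0, 0.0, -2.3]
force: [1.2, 0.6, -4.2]
grip_width: 0.02
```

Run:
```python
from geo import *
check();print(robot.get_state()['moment'])
snap('scene','s12')
im=cv2.imread('pics/s12.png');cv2.imwrite('pics/c15.png',cv2.resize(im[160:290,220:370],None,fx=5,fy=4.5,interpolation=cv2.INTER_CUBIC))
h=cv2.cvtColor(im,cv2.COLOR_BGR2HSV).astype(int);d=np.load('pics/s12_d.npy');c=robot.calibration('scene')
iH=np.linalg.inv(H);v,u=np.mgrid[0:400,0:640];P=unproj(c,np.c_[u.ravel(),v.ravel()],d.ravel())@iH[:3,:3].T+iH[:3,3];P=P.reshape(400,640,3);x,y,z=P[...,0],P[...,1],P[...,2]
m=(z>.07)&(z<.12)&(h[...,0]<18)&(h[...,1]>110)&(h[...,2]>150)&(abs(x)<.1)&(y>-.07)&(y<.1)
q=P[m];print('disc',len(q),q.mean(0),cv2.minEnclosingCircle(q[:,:2].astype(np.float32)));A=np.c_[q[:,:2],np.ones(len(q))];print(np.linalg.lstsq(A,q[:,2],rcond=None)[0])
```

```text
t=20.00 TCP [ 0.447  -0.0572  0.1104] rpy [-1.3499e+02  1.0000e-02 -2.2600e+00] err mm [-0.4 -0.5 -0.1] deg [0.01 0.   0.02] q [-45.6  39.8 104.5  32.5  73.1  26.4] F [ 1.2  0.6 -4.2] w 0.0200
[-0.73363998  0.37742664 -0.0427562 ]
disc 325 [-0.02733189 -0.01790468  0.08670751] ((-0.03238222375512123, -0.016955604776740074), 0.04594046622514725)
[-0.0044472   0.04113659  0.0873225 ]
```

View pics/c15.png

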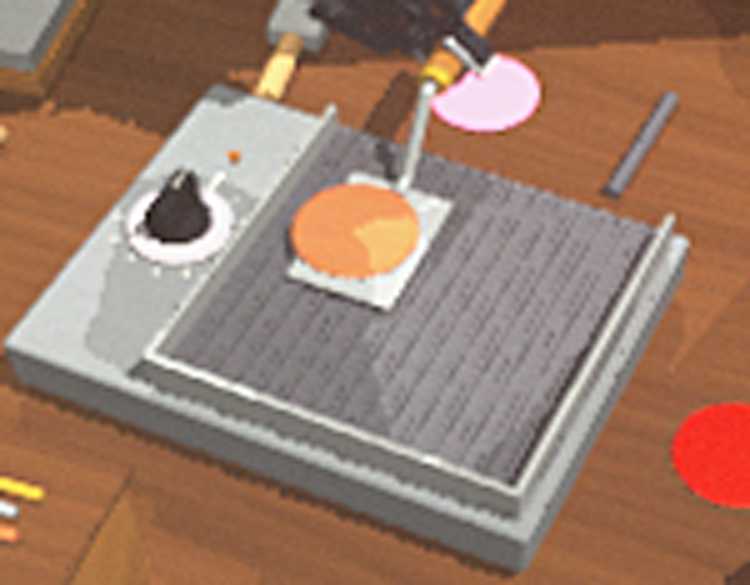

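```bash
cat >> geo.py <<'E'
def rollE(x,ye,ze,roll):
    r=np.radians(roll);return tt(x,ye-.035*np.cos(r),ze-.035*np.sin(r),roll)
E
python3 - <<'E'
from geo import *
w=[]
for i in range(1,16):
    r=-4*i;w.append((rollE(-.075,.030,max(.0795,.086-.0013*i),r),1))
plan(w,.1)
E
```

```text
[{"offset": [0.0, -0.0001, 0.0023], "delta_rot": [-4.0, 0.0, 0.0], "grip": 0.1}, {"offset": [0.0, -0.0001, 0.0046], "delta_rot": [-8.0, 0.0, 0.0], "grip": 0.1}, {"offset": [0.0, -0.0001, 0.007], "delta_rot": [-12.0, 0.0, 0.0], "grip": 0.1}, {"offset": [0.0, 0.0001, 0.0095], "delta_rot": [-16.0, 0.0, 0.0], "grip": 0.1}, {"offset": [0.0, 0.0004, 0.012], "delta_rot": [-20.0, 0.0, 0.0], "grip": 0.1}]
[{"offset": [0.0, -0.001, 0.0014], "delta_rot": [-4.0, 0.0, 0.0], "grip": 0.1}, {"offset": [0.0, -0.002, 0.0029], "delta_rot": [-8.0, 0.0, 0.0], "grip": 0.1}, {"offset": [0.0, -0.0028, 0.0044], "delta_rot": [-12.0, 0.0, 0.0], "grip": 0.1}, {"offset": [0.0, -0.0036, 0.0059], "delta_rot": [-16.0, 0.0, 0.0], "grip": 0.1}, {"offset": [0.0, -0.0042, 0.0075], "delta_rot": [-20.0, 0.0, 0.0], "grip": 0.1}]
[{"offset": [0.0, -0.001, 0.0014], "delta_rot": [-4.0, 0.0, 0.0], "grip": 0.1}, {"offset": [0.0, -0.002, 0.0028], "delta_rot": [-8.0, 0.0, 0.0], "grip": 0.1}, {"offset": [0.0, -0.0028, 0.0043], "delta_rot": [-12.0, 0.0, 0.0], "grip": 0.1}, {"offset": [0.0, -0.0035, 0.0059], "delta_rot": [-16.0, 0.0, 0.0], "grip": 0.1}, {"offset": [0.0, -0.0042, 0.0075], "delta_rot": [-20.0, 0.0, 0.0], "grip": 0.1}]
```

drive_tool(
  rows=[
    {"offset":[0.0,-0.0001,0.0023],"delta_rot":[-4.0,0.0,0.0],"grip":0.1},
    {"offset":[0.0,-0.0001,0.0046],"delta_rot":[-8.0,0.0,0.0],"grip":0.1},
    {"offset":[0.0,-0.0001,0.007],"delta_rot":[-12.0,0.0,0.0],"grip":0.1},
    {"offset":[0.0,0.0001,0.0095],"delta_rot":[-16.0,0.0,0.0],"grip":0.1},
    {"offset":[0.0,0.0004,0.012],"delta_rot":[-20.0,0.0,0.0],"grip":0.1},
  ],
)

```text
clock: 20.55
eef_pos: [0.4479, -0.0483, 0.1018]
tool_rot: [-155.1, 0.0, -2.2]
force: [0.4, -0.7, -3.9]
grip_width: 0.0199
```

```bash
cat > look.py <<'E'
from geo import *
import sys
def look(n,view='scene'):
    M,s=meas();print('t',s['clock'],'F',s['force'].round(1),'M',s['moment'].round(2),'w',s['grip_width'])
    snap(view,n);im=cv2.imread(f'pics/{n}.png')
    box=(160,290,220,370) if view=='scene' else (120,240,275,425)
    cv2.imwrite(f'pics/{n}c.png',cv2.resize(im[box[0]:box[1],box[2]:box[3]],None,fx=5,fy=4.5,interpolation=cv2.INTER_CUBIC))
    h=cv2.cvtColor(im,cv2.COLOR_BGR2HSV).astype(int);d=np.load(f'pics/{n}_d.npy');c=robot.calibration(view)
    iH=np.linalg.inv(H);v,u=np.mgrid[0:400,0:640];P=unproj(c,np.c_[u.ravel(),v.ravel()],d.ravel())@iH[:3,:3].T+iH[:3,3];P=P.reshape(400,640,3);x,y,z=P[...,0],P[...,1],P[...,2]
    m=(z>.07)&(z<.2)&(h[...,0]<18)&(h[...,1]>100)&(h[...,2]>120)&(abs(x)<.11)&(y>-.07)&(y<.16)
    q=P[m]
    if len(q)>20:
        print('disc',len(q),'mean',q.mean(0).round(4),'min',q.min(0).round(4),'max',q.max(0).round(4))
        U,S,V=np.linalg.svd(q-q.mean(0),full_matrices=False);n=V[2]*np.sign(V[2][2]);print('normal',n.round(3),'tilt',np.degrees(np.arccos(n[2])).round(1))
look(sys.argv[1],*(sys.argv[2:3]))
E
python3 look.py s13
```

```text
t 20.55 F [ 0.4 -0.7 -3.9] M [-0.26  0.47  0.03] w 0.01990467013726887
disc 448 mean [-0.0272 -0.0081  0.095 ] min [-0.0947 -0.0594  0.0705] max [0.0103 0.029  0.1194]
normal [-0.001  0.272  0.962] tilt 15.8
```

View pics/s13c.png

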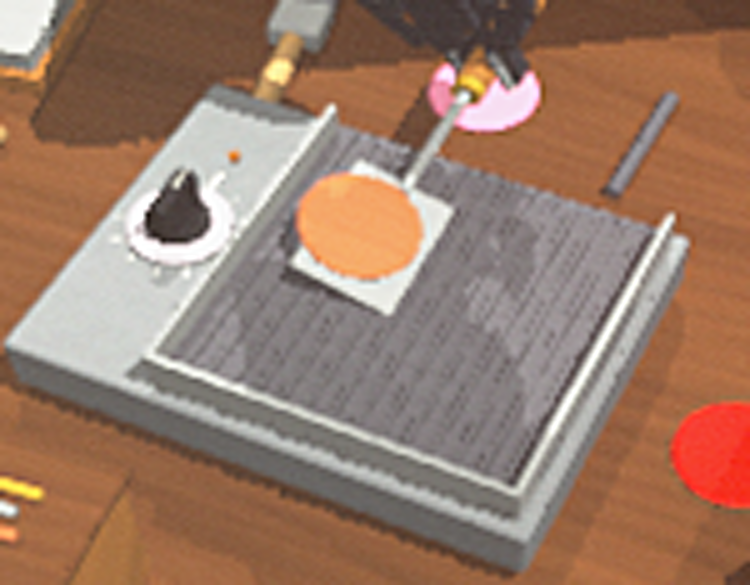

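drive_tool(
  rows=[
    {"offset":[0.0,-0.001,0.0014],"delta_rot":[-4.0,0.0,0.0],"grip":0.1},
    {"offset":[0.0,-0.002,0.0029],"delta_rot":[-8.0,0.0,0.0],"grip":0.1},
    {"offset":[0.0,-0.0028,0.0044],"delta_rot":[-12.0,0.0,0.0],"grip":0.1},
    {"offset":[0.0,-0.0036,0.0059],"delta_rot":[-16.0,0.0,0.0],"grip":0.1},
    {"offset":[0.0,-0.0042,0.0075],"delta_rot":[-20.0,0.0,0.0],"grip":0.1},
  ],
)

```text
clock: 21.1
eef_pos: [0.4477, -0.0413, 0.0967]
tool_rot: [-175.0, 0.1, -2.3]
force: [-0.1, -0.3, -3.7]
grip_width: 0.0199
```

```bash
python3 look.py s14
```

```text
t 21.1 F [-0.1 -0.3 -3.7] M [-0.02  0.38 -0.03] w 0.01993034465714274
disc 429 mean [-0.0267  0.0088  0.1016] min [-0.1001 -0.0448  0.0714] max [0.0116 0.0398 0.1298]
normal [-0.033  0.593  0.805] tilt 36.4
```

View pics/s14c.png

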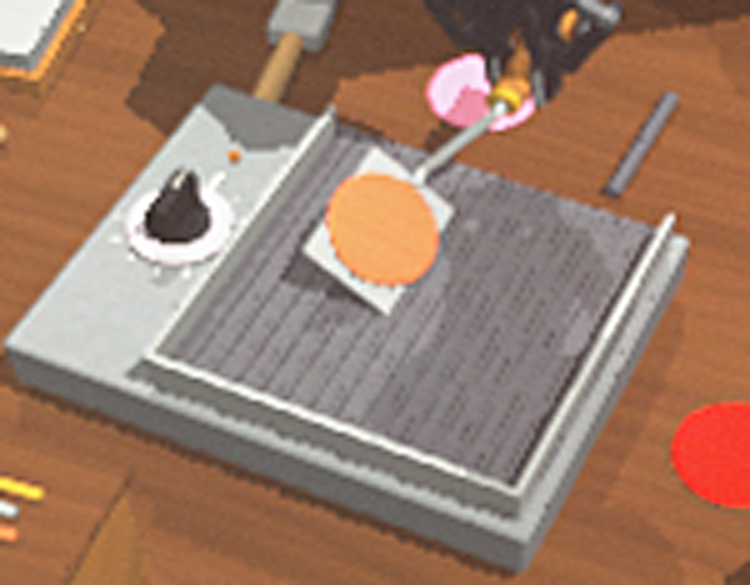

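drive_tool(
  rows=[
    {"offset":[0.0,-0.001,0.0014],"delta_rot":[-4.0,0.0,0.0],"grip":0.1},
    {"offset":[0.0,-0.002,0.0028],"delta_rot":[-8.0,0.0,0.0],"grip":0.1},
    {"offset":[0.0,-0.0028,0.0043],"delta_rot":[-12.0,0.0,0.0],"grip":0.1},
    {"offset":[0.0,-0.0035,0.0059],"delta_rot":[-16.0,0.0,0.0],"grip":0.1},
    {"offset":[0.0,-0.0042,0.0075],"delta_rot":[-20.0,0.0,0.0],"grip":0.1},
  ],
)

```text
clock: 21.65
eef_pos: [0.4479, -0.0373, 0.0895]
tool_rot: [164.9, 0.1, -2.4]
force: [-1.1, -0.8, -1.1]
grip_width: 0.02
```

```bash
python3 look.py s15; python3 -c "
from geo import *
check()"
```

```text
t 21.65 F [-1.1 -0.8 -1.1] M [ 0.27  0.35 -0.14] w 0.02001503534434949
disc 403 mean [-0.0275  0.0266  0.1049] min [-0.1084 -0.0005  0.0753] max [0.0102 0.0682 0.1355]
normal [0.057 0.761 0.647] tilt 49.7
t=21.70 TCP [ 0.4474 -0.0357  0.0888] rpy [164.87   0.19  -2.25] err mm [-0.7  0.9 -0.8] deg [-0.13 -0.18 -0.05] q [ -7.9  29.8 112.6 -24.5  38.9 103.7] F [-2.5  1.8 -2.4] w 0.0198
```

View pics/s15c.png

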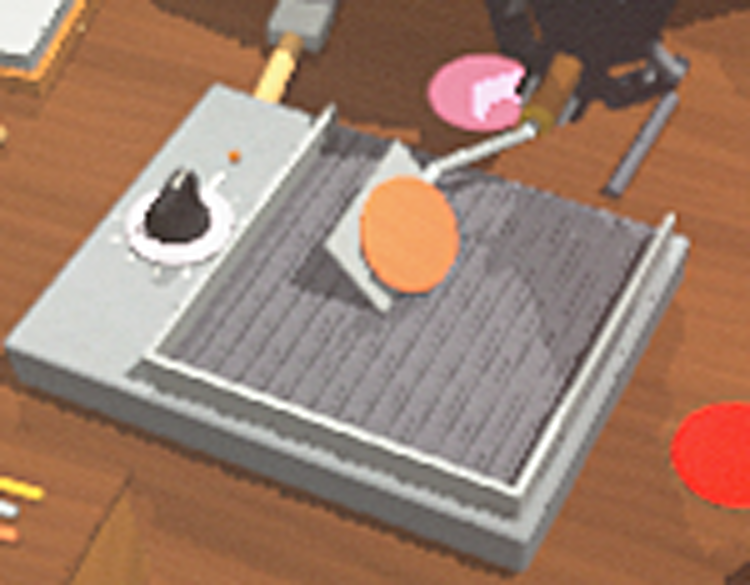

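```bash
cat > disc.py <<'E'
from geo import *
import sys
def disc(n,view='scene'):
    im=cv2.imread(f'pics/{n}.png');h=cv2.cvtColor(im,cv2.COLOR_BGR2HSV).astype(int);d=np.load(f'pics/{n}_d.npy');c=robot.calibration(view)
    iH=np.linalg.inv(H);v,u=np.mgrid[0:400,0:640];P=unproj(c,np.c_[u.ravel(),v.ravel()],d.ravel())@iH[:3,:3].T+iH[:3,3];P=P.reshape(400,640,3);x,y,z=P[...,0],P[...,1],P[...,2]
    m=((z>.06)&(z<.2)&(h[...,0]<18)&(h[...,1]>100)&(h[...,2]>120)&(x>-.09)&(x<.11)&(y>-.07)&(y<.16)).astype(np.uint8)
    k,l,st,ce=cv2.connectedComponentsWithStats(m);i=1+np.argmax(st[1:,4]);mm=cv2.erode((l==i).astype(np.uint8),np.ones((3,3)))>0
    q=P[mm];ctr=np.median(q,0)
    for _ in range(3):
        U,S,V=np.linalg.svd(q-q.mean(0),full_matrices=False);nn=V[2]*np.sign(V[2][1]);r=(q-q.mean(0))@nn;q=q[abs(r)<max(.002,2*r.std())]
    print(n,'disc',len(q),'mean',q.mean(0).round(4),'normal',nn.round(3),'tilt y-z',np.degrees(np.arctan2(nn[1],nn[2])).round(1),'res',r.std().round(4))
    o=np.argsort(q[:,2]);print('low',q[o[:15]].mean(0).round(4),'high',q[o[-15:]].mean(0).round(4))
    b=(z>.078)&(z<.2)&(h[...,1]<45)&(h[...,2]>120)&(x>-.075)&(x<.03)&(y>-.06)&(y<.06);qb=P[b]
    o=np.argsort(qb[:,2]);print('blade',len(qb),'low',qb[o[:15]].mean(0).round(4),'high',qb[o[-15:]].mean(0).round(4))
disc(*sys.argv[1:])
E
python3 disc.py s13;python3 disc.py s14;python3 disc.py s15
```

```text
s13 disc 314 mean [-0.0258 -0.0081  0.0956] normal [0.015 0.339 0.941] tilt y-z 19.8 res 0.0015
low [-0.0253  0.0211  0.0842] high [-0.026  -0.0353  0.1068]
blade 145 low [-0.0148  0.0258  0.0784] high [-0.0471 -0.0256  0.0987]
s14 disc 275 mean [-0.0256  0.0095  0.1023] normal [0.006 0.641 0.768] tilt y-z 39.9 res 0.0013
low [-0.0287  0.0331  0.082 ] high [-0.0294 -0.0149  0.1233]
blade 139 low [-0.0134  0.021   0.0794] high [-0.047  -0.0178  0.1194]
s15 disc 285 mean [-0.0273  0.0266  0.105 ] normal [0.013 0.771 0.637] tilt y-z 50.4 res 0.0013
low [-0.0285  0.0458  0.0816] high [-0.0282  0.0078  0.1281]
blade 162 low [0.0136 0.0238 0.0829] high [-0.0335 -0.0015  0.1363]
```

Run:
```python
from geo import *
from fk import *
a=np.array([-60,.030,.0795]);b=np.array([-78,.042,.090]);c=np.array([-90,.054,.098])
w=[rollE(-.075,*(a+(b-a)*i/5)[[1,2]],(a+(b-a)*i/5)[0]) for i in range(1,6)]+[rollE(-.075,*(b+(c-b)*i/5)[[1,2]],(b+(c-b)*i/5)[0]) for i in range(1,6)]
q=np.array([-7.9,29.8,112.6,-24.5,38.9,103.7])
for x in w[4::5]+[rollE(-.075,.072,.10,-90),rollE(-.075,.072,.10,-97)]:
    q,e=ik(x,q);print(q.round(1),round(e,2))
plan([(x,1) for x in w],.1)
```

```text
[  5.5  35.2 110.1 -45.1  49.6 132.3] 0.0
[ 13.1  40.8 107.  -51.8  60.1 143.7] 0.0
[ 15.1  40.9 105.7 -50.   61.7 143.3] 0.0
[ 17.9  44.9 104.1 -53.4  67.2 148.3] 0.0
[{"offset": [0.0, -0.0027, -0.0014], "delta_rot": [-3.6, 0.0, 0.0], "grip": 0.1}, {"offset": [0.0, -0.0053, -0.0028], "delta_rot": [-7.2, 0.0, 0.0], "grip": 0.1}, {"offset": [0.0, -0.0079, -0.0041], "delta_rot": [-10.8, 0.0, 0.0], "grip": 0.1}, {"offset": [0.0, -0.0103, -0.0054], "delta_rot": [-14.4, 0.0, 0.0], "grip": 0.1}, {"offset": [0.0, -0.0127, -0.0066], "delta_rot": [-18.0, 0.0, 0.0], "grip": 0.1}]
[{"offset": [0.0, -0.0018, -0.0018], "delta_rot": [-2.4, 0.0, 0.0], "grip": 0.1}, {"offset": [0.0, -0.0035, -0.0036], "delta_rot": [-4.8, 0.0, 0.0], "grip": 0.1}, {"offset": [0.0, -0.0053, -0.0054], "delta_rot": [-7.2, 0.0, 0.0], "grip": 0.1}, {"offset": [0.0, -0.0069, -0.0072], "delta_rot": [-9.6, 0.0, 0.0], "grip": 0.1}, {"offset": [0.0, -0.0086, -0.0089], "delta_rot": [-12.0, 0.0, 0.0], "grip": 0.1}]
```

drive_tool(
  rows=[
    {"offset":[0.0,-0.0027,-0.0014],"delta_rot":[-3.6,0.0,0.0],"grip":0.1},
    {"offset":[0.0,-0.0053,-0.0028],"delta_rot":[-7.2,0.0,0.0],"grip":0.1},
    {"offset":[0.0,-0.0079,-0.0041],"delta_rot":[-10.8,0.0,0.0],"grip":0.1},
    {"offset":[0.0,-0.0103,-0.0054],"delta_rot":[-14.4,0.0,0.0],"grip":0.1},
    {"offset":[0.0,-0.0127,-0.0066],"delta_rot":[-18.0,0.0,0.0],"grip":0.1},
  ],
)

```text
clock: 22.2
eef_pos: [0.4483, -0.0234, 0.0925]
tool_rot: [147.0, 0.2, -2.4]
force: [-0.1, -0.5, -2.4]
grip_width: 0.0197
```

```bash
python3 look.py s16|head -1; python3 disc.py s16
```

```text
t 22.2 F [-0.1 -0.5 -2.4] M [ 0.47  0.1  -0.09] w 0.019659828312912565
s16 disc 147 mean [-0.0257  0.0429  0.1164] normal [0.007 0.975 0.223] tilt y-z 77.1 res 0.0009
low [-0.0232  0.0489  0.0914] high [-0.0274  0.037   0.1432]
blade 131 low [0.0031 0.033  0.089 ] high [-0.0359  0.0291  0.1536]
```

View pics/s16c.png

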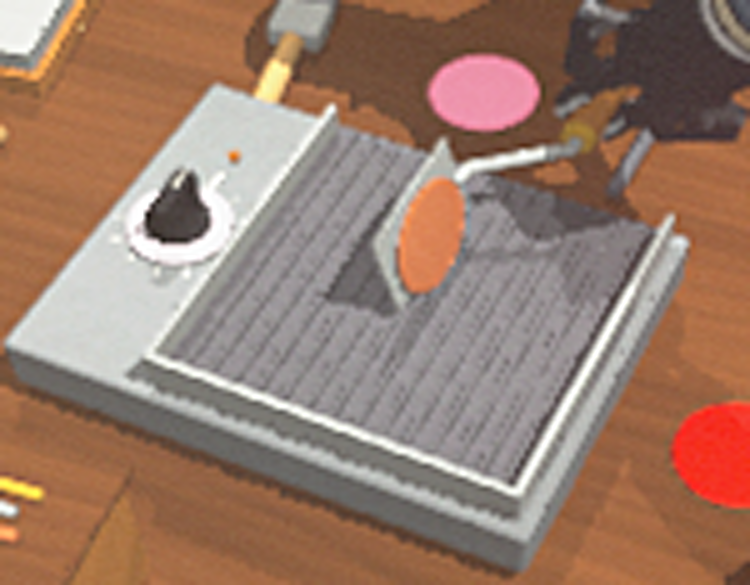

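drive_tool(
  rows=[
    {"offset":[0.0,-0.0018,-0.0018],"delta_rot":[-2.4,0.0,0.0],"grip":0.1},
    {"offset":[0.0,-0.0035,-0.0036],"delta_rot":[-4.8,0.0,0.0],"grip":0.1},
    {"offset":[0.0,-0.0053,-0.0054],"delta_rot":[-7.2,0.0,0.0],"grip":0.1},
    {"offset":[0.0,-0.0069,-0.0072],"delta_rot":[-9.6,0.0,0.0],"grip":0.1},
    {"offset":[0.0,-0.0086,-0.0089],"delta_rot":[-12.0,0.0,0.0],"grip":0.1},
  ],
)

```text
clock: 22.75
eef_pos: [0.449, -0.0113, 0.095]
tool_rot: [135.1, 0.2, -2.4]
force: [0.8, -0.3, -1.7]
grip_width: 0.02
```

```bash
python3 look.py s17|head -1; python3 disc.py s17
```

```text
t 22.75 F [ 0.8 -0.3 -1.7] M [ 0.55  0.04 -0.01] w 0.019986412158326756
s17 disc 19 mean [-0.0082  0.0771  0.0786] normal [-0.032  0.01   0.999] tilt y-z 0.6 res 0.0012
low [-0.0108  0.0797  0.0781] high [-0.0061  0.0743  0.0791]
blade 208 low [-0.0267  0.0501  0.0946] high [-0.0266  0.0551  0.1632]
```

View pics/s17c.png

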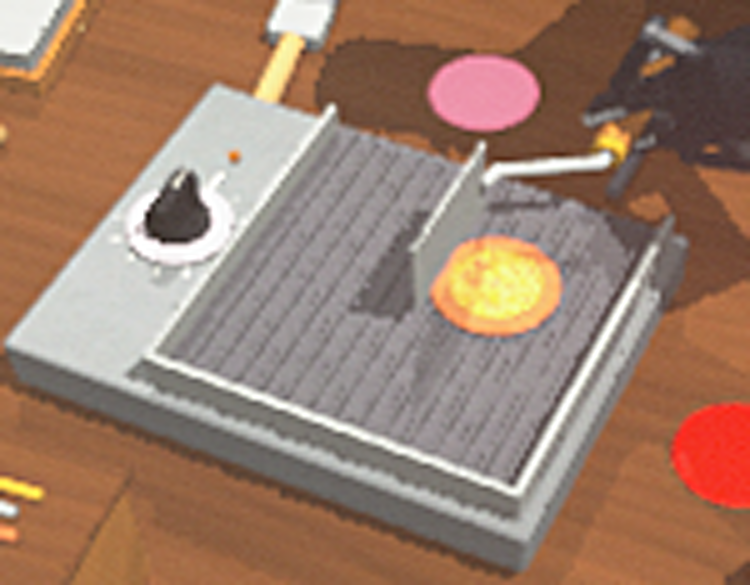

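Run:
```python
from geo import *
from fk import *
check()
C=load();U=C.copy();U[2,3]+=.09
W2=tt(-.10,.03,.17)
q=robot.get_state()['qpos']
for x in (U,W2): q,e=ik(x,q);print(q.round(1),round(e,2))
plan([(U,5),(W2,18),(W2,2)],.1)
```

```text
t=22.80 TCP [ 0.4492 -0.0103  0.0941] rpy [135.07   0.23  -2.32] err mm [-0.1  0.3 -1.4] deg [ 0.07 -0.21 -0.11] q [ 13.1  41.  106.9 -51.7  60.1 143.4] F [ 1.4  0.9 -3.3] w 0.0199
[ 13.1  31.2 104.5 -47.3  68.  133.4] 0.0
[-44.5  29.  107.5  32.2  79.3  31.2] 0.0
[{"offset": [0.0, 0.0127, -0.0127], "delta_rot": [0.0, 0.0, 0.0], "grip": 0.1}, {"offset": [0.0, 0.0255, -0.0255], "delta_rot": [0.0, 0.0, 0.0], "grip": 0.1}, {"offset": [0.0, 0.0382, -0.0382], "delta_rot": [0.0, 0.0, 0.0], "grip": 0.1}, {"offset": [0.0, 0.0509, -0.0509], "delta_rot": [0.0, 0.0, 0.0], "grip": 0.1}, {"offset": [0.0, 0.0636, -0.0636], "delta_rot": [0.0, 0.0, 0.0], "grip": 0.1}]
[{"offset": [-0.0014, 0.0008, 0.0], "delta_rot": [5.0, 0.0, 0.0], "grip": 0.1}, {"offset": [-0.0028, 0.0016, 0.0001], "delta_rot": [10.0, 0.0, 0.0], "grip": 0.1}, {"offset": [-0.0042, 0.0024, 0.0002], "delta_rot": [15.0, 0.0, 0.0], "grip": 0.1}, {"offset": [-0.0056, 0.0032, 0.0003], "delta_rot": [20.0, 0.0, 0.0], "grip": 0.1}, {"offset": [-0.0069, 0.004, 0.0004], "delta_rot": [25.0, 0.0, 0.0], "grip": 0.1}]
[{"offset": [-0.0014, 0.0007
[... 529 characters left out ...]
.0, 0.0, 0.0], "grip": 0.1}, {"offset": [-0.0042, 0.0017, -0.0017], "delta_rot": [15.0, 0.0, 0.0], "grip": 0.1}, {"offset": [-0.0056, 0.0023, -0.0023], "delta_rot": [20.0, 0.0, 0.0], "grip": 0.1}, {"offset": [-0.0069, 0.0028, -0.0028], "delta_rot": [25.0, 0.0, 0.0], "grip": 0.1}]
[{"offset": [-0.0014, 0.0003, -0.0008], "delta_rot": [5.0, 0.0, 0.0], "grip": 0.1}, {"offset": [-0.0028, 0.0006, -0.0015], "delta_rot": [10.0, 0.0, 0.0], "grip": 0.1}, {"offset": [-0.0042, 0.0009, -0.0023], "delta_rot": [15.0, 0.0, 0.0], "grip": 0.1}, {"offset": [-0.0042, 0.0009, -0.0023], "delta_rot": [15.0, 0.0, 0.0], "grip": 0.1}, {"offset": [-0.0042, 0.0009, -0.0023], "delta_rot": [15.0, 0.0, 0.0], "grip": 0.1}]
```

drive_tool(
  rows=[
    {"offset":[0.0,0.0127,-0.0127],"delta_rot":[0.0,0.0,0.0],"grip":0.1},
    {"offset":[0.0,0.0255,-0.0255],"delta_rot":[0.0,0.0,0.0],"grip":0.1},
    {"offset":[0.0,0.0382,-0.0382],"delta_rot":[0.0,0.0,0.0],"grip":0.1},
    {"offset":[0.0,0.0509,-0.0509],"delta_rot":[0.0,0.0,0.0],"grip":0.1},
    {"offset":[0.0,0.0636,-0.0636],"delta_rot":[0.0,0.0,0.0],"grip":0.1},
  ],
)

```text
clock: 23.3
eef_pos: [0.4487, -0.0114, 0.1856]
tool_rot: [135.2, 0.2, -2.4]
force: [0.7, 0.1, -1.3]
grip_width: 0.0202
```

drive_tool(
  rows=[
    {"offset":[-0.0014,0.0008,0.0],"delta_rot":[5.0,0.0,0.0],"grip":0.1},
    {"offset":[-0.0028,0.0016,0.0001],"delta_rot":[10.0,0.0,0.0],"grip":0.1},
    {"offset":[-0.0042,0.0024,0.0002],"delta_rot":[15.0,0.0,0.0],"grip":0.1},
    {"offset":[-0.0056,0.0032,0.0003],"delta_rot":[20.0,0.0,0.0],"grip":0.1},
    {"offset":[-0.0069,0.004,0.0004],"delta_rot":[25.0,0.0,0.0],"grip":0.1},
  ],
)

```text
clock: 23.8
eef_pos: [0.4421, -0.0139, 0.1882]
tool_rot: [160.4, 0.0, -2.2]
force: [0.2, -1.1, -1.3]
grip_width: 0.0199
```

drive_tool(
  rows=[
    {"offset":[-0.0014,0.0007,-0.0003],"delta_rot":[5.0,0.0,0.0],"grip":0.1},
    {"offset":[-0.0028,0.0015,-0.0006],"delta_rot":[10.0,0.0,0.0],"grip":0.1},
    {"offset":[-0.0042,0.0022,-0.0008],"delta_rot":[15.0,0.0,0.0],"grip":0.1},
    {"offset":[-0.0056,0.003,-0.0011],"delta_rot":[20.0,0.0,0.0],"grip":0.1},
    {"offset":[-0.007,0.0037,-0.0013],"delta_rot":[25.0,0.0,0.0],"grip":0.1},
  ],
)

```text
clock: 24.3
eef_pos: [0.4355, -0.0169, 0.1912]
tool_rot: [-174.7, -0.2, -2.2]
force: [0.3, -0.0, -1.9]
grip_width: 0.0199
```

drive_tool(
  rows=[
    {"offset":[-0.0014,0.0006,-0.0006],"delta_rot":[5.0,0.0,0.0],"grip":0.1},
    {"offset":[-0.0028,0.0011,-0.0012],"delta_rot":[10.0,0.0,0.0],"grip":0.1},
    {"offset":[-0.0042,0.0017,-0.0017],"delta_rot":[15.0,0.0,0.0],"grip":0.1},
    {"offset":[-0.0056,0.0023,-0.0023],"delta_rot":[20.0,0.0,0.0],"grip":0.1},
    {"offset":[-0.0069,0.0028,-0.0028],"delta_rot":[25.0,0.0,0.0],"grip":0.1},
  ],
)

```text
clock: 24.8
eef_pos: [0.4292, -0.0205, 0.1939]
tool_rot: [-149.8, -0.3, -2.3]
force: [-0.2, 0.2, -1.7]
grip_width: 0.0197
```

drive_tool(
  rows=[
    {"offset":[-0.0014,0.0003,-0.0008],"delta_rot":[5.0,0.0,0.0],"grip":0.1},
    {"offset":[-0.0028,0.0006,-0.0015],"delta_rot":[10.0,0.0,0.0],"grip":0.1},
    {"offset":[-0.0042,0.0009,-0.0023],"delta_rot":[15.0,0.0,0.0],"grip":0.1},
    {"offset":[-0.0042,0.0009,-0.0023],"delta_rot":[15.0,0.0,0.0],"grip":0.1},
    {"offset":[-0.0042,0.0009,-0.0023],"delta_rot":[15.0,0.0,0.0],"grip":0.1},
  ],
)

```text
clock: 25.3
eef_pos: [0.4245, -0.022, 0.1945]
tool_rot: [-135.0, -0.1, -2.4]
force: [0.4, -0.1, -1.9]
grip_width: 0.02
```

```bash
python3 - <<'E'
from geo import *
check()
Tt=np.array(json.load(open('rest.json')))
G=tool_of(Tt,45);A=G.copy();A[2,3]+=.10
plan([(A,14),(A,1)],.1)
E
python3 look.py s18
```

```text
t=25.30 TCP [ 0.4245 -0.022   0.1945] rpy [-1.3503e+02 -1.1000e-01 -2.3700e+00] err mm [ 0.7 -1.2 -0.1] deg [-0.03  0.17  0.  ] q [-44.6  29.  107.4  32.2  79.3  31.2] F [ 0.4 -0.1 -1.9] w 0.0200
[{"offset": [-0.0039, -0.0165, 0.0214], "delta_rot": [0.0, -1.55, -1.55], "grip": 0.1}, {"offset": [-0.0077, -0.0331, 0.0428], "delta_rot": [0.0, -3.1, -3.1], "grip": 0.1}, {"offset": [-0.0116, -0.0496, 0.0642], "delta_rot": [0.0, -4.64, -4.64], "grip": 0.1}, {"offset": [-0.0155, -0.0661, 0.0856], "delta_rot": [0.0, -6.19, -6.19], "grip": 0.1}, {"offset": [-0.0193, -0.0827, 0.1069], "delta_rot": [0.0, -7.74, -7.74], "grip": 0.1}]
[{"offset": [0.0013, -0.0167, 0.0216], "delta_rot": [0.0, -1.55, -1.55], "grip": 0.1}, {"offset": [0.0026, -0.0334, 0.0432], "delta_rot": [0.0, -3.09, -3.1], "grip": 0.1}, {"offset": [0.0039, -0.0501, 0.0647], "delta_rot": [0.0, -4.64, -4.64], "grip": 0.1}, {"offset": [0.0051, -0.0668, 0.0863], "delta_rot": [0.0, -6.19, -6.19], "grip": 0.1}, {"offset": [0.0064, -0.0835, 0.1079], "delta_rot": [0.0, -7.74, -7.74], "grip": 0.1}]
[{"offset": [0.0064, -0.0162, 0.021], "delta_rot": [0.0, -1.55, -1.55], "grip": 0.1}, {"offset": [0.0129, -0.0324, 0.042], "delta_rot": [0.0, -3.09, -3.1], "grip": 0.1}, {"offset": [0.0193, -0.0486, 0.0631], "delta_rot": [0.0, -4.64, -4.64], "grip": 0.1}, {"offset": [0.0257, -0.0648, 0.0841], "delta_rot": [0.0, -6.19, -6.19], "grip": 0.1}, {"offset": [0.0257, -0.0648, 0.0841], "delta_rot": [0.0, -6.19, -6.19], "grip": 0.1}]
t 25.3 F [ 0.4 -0.1 -1.9] M [-0.47  0.12  0.  ] w 0.01995357020018779
disc 221 mean [-0.0257  0.0819  0.079 ] min [-0.0876  0.0425  0.0702] max [0.0126 0.1242 0.167 ]
normal [0.057 0.012 0.998] tilt 3.4
```

View pics/s18c.png

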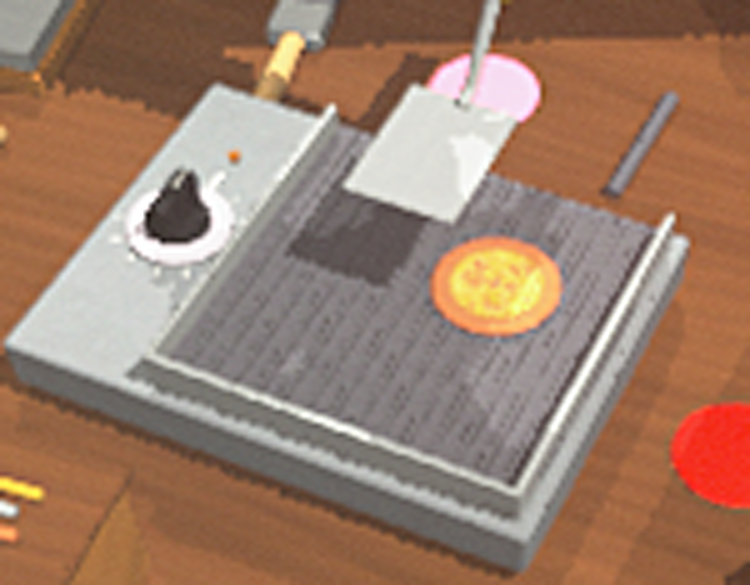

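drive_tool(
  rows=[
    {"offset":[-0.0039,-0.0165,0.0214],"delta_rot":[0.0,-1.55,-1.55],"grip":0.1},
    {"offset":[-0.0077,-0.0331,0.0428],"delta_rot":[0.0,-3.1,-3.1],"grip":0.1},
    {"offset":[-0.0116,-0.0496,0.0642],"delta_rot":[0.0,-4.64,-4.64],"grip":0.1},
    {"offset":[-0.0155,-0.0661,0.0856],"delta_rot":[0.0,-6.19,-6.19],"grip":0.1},
    {"offset":[-0.0193,-0.0827,0.1069],"delta_rot":[0.0,-7.74,-7.74],"grip":0.1},
  ],
)

```text
clock: 25.85
eef_pos: [0.41, 0.1154, 0.178]
tool_rot: [-135.1, -0.2, 8.9]
force: [0.3, -0.1, -1.5]
grip_width: 0.02
```

drive_tool(
  rows=[
    {"offset":[0.0013,-0.0167,0.0216],"delta_rot":[0.0,-1.55,-1.55],"grip":0.1},
    {"offset":[0.0026,-0.0334,0.0432],"delta_rot":[0.0,-3.09,-3.1],"grip":0.1},
    {"offset":[0.0039,-0.0501,0.0647],"delta_rot":[0.0,-4.64,-4.64],"grip":0.1},
    {"offset":[0.0051,-0.0668,0.0863],"delta_rot":[0.0,-6.19,-6.19],"grip":0.1},
    {"offset":[0.0064,-0.0835,0.1079],"delta_rot":[0.0,-7.74,-7.74],"grip":0.1},
  ],
)

```text
clock: 26.35
eef_pos: [0.3956, 0.2503, 0.1608]
tool_rot: [-135.1, -0.2, 19.8]
force: [-0.5, -0.6, -0.8]
grip_width: 0.0196
```

drive_tool(
  rows=[
    {"offset":[0.0064,-0.0162,0.021],"delta_rot":[0.0,-1.55,-1.55],"grip":0.1},
    {"offset":[0.0129,-0.0324,0.042],"delta_rot":[0.0,-3.09,-3.1],"grip":0.1},
    {"offset":[0.0193,-0.0486,0.0631],"delta_rot":[0.0,-4.64,-4.64],"grip":0.1},
    {"offset":[0.0257,-0.0648,0.0841],"delta_rot":[0.0,-6.19,-6.19],"grip":0.1},
    {"offset":[0.0257,-0.0648,0.0841],"delta_rot":[0.0,-6.19,-6.19],"grip":0.1},
  ],
)

```text
clock: 26.85
eef_pos: [0.3833, 0.3595, 0.1473]
tool_rot: [-135.0, -0.2, 28.8]
force: [-0.3, 0.0, -1.1]
grip_width: 0.02
```

Run:
```python
from geo import *
check()
Tt=np.array(json.load(open('rest.json')))
G=tool_of(Tt,45);B=G.copy();B[2,3]+=.03
c=robot.calibration('wrist');json.dump({k:np.array(v).tolist() for k,v in c.items()},open('pics/w20.json','w'))
im,d=snap('wrist','w20')
M,s=meas();Tn=M@np.linalg.inv(tool_of(np.eye(4),45));iT=np.linalg.inv(Tn);v,u=np.mgrid[0:400,0:640]
P=(funproj(c,np.c_[u.ravel(),v.ravel()],d.ravel())@iT[:3,:3].T+iT[:3,3]).reshape(400,640,3)
for r in (30,60,90):
    print(r,[(k,P[r,k].round(4).tolist()) for k in(346,350,352,360,400,440,454,458,460)])
for cc in(360,430,450): print(cc,[P[r,cc].round(4).tolist() for r in(96,100,104,108)])
plan([(B,5)],.1)
```

```text
t=26.85 TCP [0.3833 0.3595 0.1473] rpy [-135.01   -0.19   28.76] err mm [-1.1  3.   0.7] deg [-0.01 -0.12 -0.39] q [  5.2  35.6 104.5  44.1  68.8  38.9] F [-0.3  0.  -1.1] w 0.0200
30 [(346, [0.0806, 0.1424, -0.1235]), (350, [0.0454, 0.0354, 0.0011]), (352, [0.0453, 0.034, 0.0009]), (360, [0.0446, 0.028, 0.001]), (400, [0.0423, 0.0016, 0.0006]), (440, [0.0408, -0.022, 0.0017]), (454, [0.0407, -0.0293, 0.0013]), (458, [0.0409, -0.0311, 0.0005]), (460, [0.0412, -0.0316, -0.0009])]
60 [(346, [0.0455, 0.1421, -0.1233]), (350, [0.0267, 0.0355, 0.0009]), (352, [0.0265, 0.0331, 0.002]), (360, [0.0262, 0.0275, 0.0016]), (400, [0.0255, 0.0015, 0.0007]), (440, [0.0255, -0.0217, 0.001]), (454, [0.005, -0.0836, 0.1474]), (458, [0.0256, -0.0315, 0.0018]), (460, [0.0404, 0.0038, -0.1022])]
90 [(346, [0.0113, 0.1421, -0.1238]), (350, [0.0084, 0.0356, 0.0005]), (352, [0.0084, 0.0339, 0.0007]), (360, [0.0084, 0.0272, 0.0017]), (400, [0.0092, 0.0012, 0.0005]), (440, [0.0104, -0.0222, 0.0012]), (454, [0.0109, -0.0298, 0.0014]), (458, [0.011, -0.0324, 0.0031]), (460, [0.0154, 0.0022, -0.0998])]
360 [[0.0049, 0.0273, 0.0015], [0.0025, 0.0278, 0.0008], [0.0002, 0.0277, 0.0008], [-0.0082, 0.1214, -0.1229]]
430 [[0.007, -0.0171, 0.0017], [0.0049, -0.0173, 0.0019], [0.0029, -0.0172, 0.0016], [0.0009, -0.0173, 0.0015]]
450 [[0.0078, -0.028, 0.0019], [0.0058, -0.0282, 0.0023], [0.0039, -0.0279, 0.0011], [0.0019, -0.0282, 0.0015]]
[{"offset": [0.0, 0.0099, 0.0099], "delta_rot": [0.0, 0.0, 0.0], "grip": 0.1}, {"offset": [0.0, 0.0198, 0.0198], "delta_rot": [0.0, 0.0, 0.0], "grip": 0.1}, {"offset": [0.0, 0.0297, 0.0297], "delta_rot": [0.0, 0.0, 0.0], "grip": 0.1}, {"offset": [0.0, 0.0396, 0.0396], "delta_rot": [0.0, 0.0, 0.0], "grip": 0.1}, {"offset": [0.0, 0.0495, 0.0495], "delta_rot": [0.0, 0.0, 0.0], "grip": 0.1}]
```

View pics/w20.png

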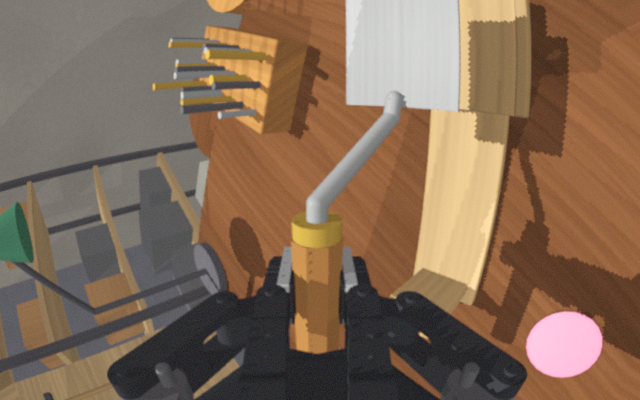

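drive_tool(
  rows=[
    {"offset":[0.0,0.0099,0.0099],"delta_rot":[0.0,0.0,0.0],"grip":0.1},
    {"offset":[0.0,0.0198,0.0198],"delta_rot":[0.0,0.0,0.0],"grip":0.1},
    {"offset":[0.0,0.0297,0.0297],"delta_rot":[0.0,0.0,0.0],"grip":0.1},
    {"offset":[0.0,0.0396,0.0396],"delta_rot":[0.0,0.0,0.0],"grip":0.1},
    {"offset":[0.0,0.0495,0.0495],"delta_rot":[0.0,0.0,0.0],"grip":0.1},
  ],
)

```text
clock: 27.4
eef_pos: [0.3849, 0.3557, 0.0748]
tool_rot: [-135.0, 0.1, 28.3]
force: [-0.2, -0.3, -1.2]
grip_width: 0.0204
```

Run:
```python
from geo import *
check()
Tt=np.array(json.load(open('rest.json')))
G=tool_of(Tt,45)
B=G.copy();B[2,3]+=.004
D=G.copy();D[2,3]+=.0005
plan([(B,5)],.1);plan([(D,5)],.1)
```

```text
t=27.40 TCP [0.3849 0.3557 0.0748] rpy [-1.3498e+02  6.0000e-02  2.8320e+01] err mm [ 0.4 -0.8 -1.8] deg [0.02 0.02 0.1 ] q [  4.7  43.4 105.9  47.   62.4  31.9] F [-0.2 -0.3 -1.2] w 0.0204
[{"offset": [0.0, 0.0037, 0.0037], "delta_rot": [0.0, 0.0, 0.0], "grip": 0.1}, {"offset": [0.0, 0.0074, 0.0074], "delta_rot": [0.0, 0.0, 0.0], "grip": 0.1}, {"offset": [0.0, 0.011, 0.011], "delta_rot": [0.0, 0.0, 0.0], "grip": 0.1}, {"offset": [0.0, 0.0147, 0.0147], "delta_rot": [0.0, 0.0, 0.0], "grip": 0.1}, {"offset": [0.0, 0.0184, 0.0184], "delta_rot": [0.0, 0.0, 0.0], "grip": 0.1}]
[{"offset": [0.0, 0.0005, 0.0005], "delta_rot": [0.0, 0.0, 0.0], "grip": 0.1}, {"offset": [0.0, 0.001, 0.001], "delta_rot": [0.0, 0.0, 0.0], "grip": 0.1}, {"offset": [0.0, 0.0015, 0.0015], "delta_rot": [0.0, 0.0, 0.0], "grip": 0.1}, {"offset": [0.0, 0.002, 0.002], "delta_rot": [0.0, 0.0, 0.0], "grip": 0.1}, {"offset": [0.0, 0.0025, 0.0025], "delta_rot": [0.0, 0.0, 0.0], "grip": 0.1}]
```

drive_tool(
  rows=[
    {"offset":[0.0,0.0037,0.0037],"delta_rot":[0.0,0.0,0.0],"grip":0.1},
    {"offset":[0.0,0.0074,0.0074],"delta_rot":[0.0,0.0,0.0],"grip":0.1},
    {"offset":[0.0,0.011,0.011],"delta_rot":[0.0,0.0,0.0],"grip":0.1},
    {"offset":[0.0,0.0147,0.0147],"delta_rot":[0.0,0.0,0.0],"grip":0.1},
    {"offset":[0.0,0.0184,0.0184],"delta_rot":[0.0,0.0,0.0],"grip":0.1},
  ],
)

```text
clock: 27.9
eef_pos: [0.3849, 0.3563, 0.0502]
tool_rot: [-135.0, -0.0, 28.4]
force: [-0.5, -0.3, -1.5]
grip_width: 0.0202
```

drive_tool(
  rows=[
    {"offset":[0.0,0.0005,0.0005],"delta_rot":[0.0,0.0,0.0],"grip":0.1},
    {"offset":[0.0,0.001,0.001],"delta_rot":[0.0,0.0,0.0],"grip":0.1},
    {"offset":[0.0,0.0015,0.0015],"delta_rot":[0.0,0.0,0.0],"grip":0.1},
    {"offset":[0.0,0.002,0.002],"delta_rot":[0.0,0.0,0.0],"grip":0.1},
    {"offset":[0.0,0.0025,0.0025],"delta_rot":[0.0,0.0,0.0],"grip":0.1},
  ],
)

```text
clock: 28.4
eef_pos: [0.3844, 0.3563, 0.0472]
tool_rot: [-135.0, -0.0, 28.4]
force: [-1.7, -0.8, 0.1]
grip_width: 0.02
```

Run:
```python
from geo import *
check();print(robot.get_state()['moment'])
c=robot.calibration('wrist');json.dump({k:np.array(v).tolist() for k,v in c.items()},open('pics/w21.json','w'))
im,d=snap('wrist','w21')
```

```text
t=28.40 TCP [0.3844 0.3563 0.0472] rpy [-1.3495e+02 -2.0000e-02  2.8440e+01] err mm [ 0.  -0.2  0.2] deg [ 0.04 -0.02 -0.04] q [  4.8  46.5 106.1  48.3  60.2  29. ] F [-1.7 -0.8  0.1] w 0.0200
[-0.17549536 -0.12498202  0.16992354]
```

View pics/w21.png

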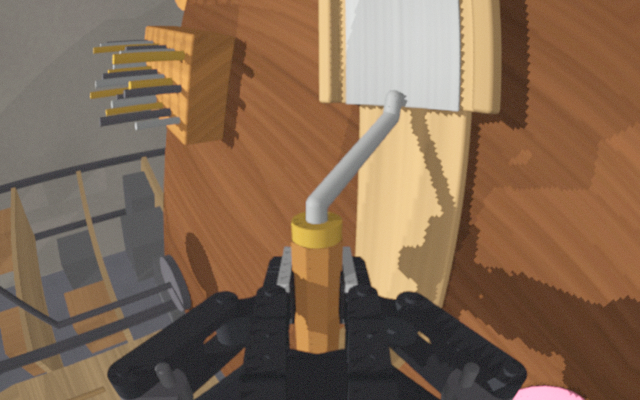

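drive_tool(
  rows=[
    {"offset":[0,0,0],"delta_rot":[0,0,0],"grip":0.35},
    {"offset":[0,0,0],"delta_rot":[0,0,0],"grip":0.6},
    {"offset":[0,0,0],"delta_rot":[0,0,0],"grip":0.6},
    {"offset":[0,0,0],"delta_rot":[0,0,0],"grip":0.6},
  ],
  squeeze=30,
)

```text
clock: 28.85
eef_pos: [0.3849, 0.3562, 0.0469]
tool_rot: [-135.0, -0.0, 28.4]
force: [-0.7, -0.1, -0.1]
grip_width: 0.0511
```

drive_tool(
  rows=[
    {"offset":[0,0,-0.02],"delta_rot":[0,0,0],"grip":0.6},
    {"offset":[0,0,-0.05],"delta_rot":[0,0,0],"grip":0.6},
    {"offset":[0,0,-0.085],"delta_rot":[0,0,0],"grip":0.6},
    {"offset":[0,0,-0.12],"delta_rot":[0,0,0],"grip":0.6},
    {"offset":[0,0,-0.15],"delta_rot":[0,0,0],"grip":0.6},
  ],
)

```text
clock: 29.35
eef_pos: [0.4359, 0.2619, 0.154]
tool_rot: [-135.0, -0.0, 28.4]
force: [0.7, 0.6, -0.2]
grip_width: 0.051
```

Run:
```python
from geo import *
C=load();C=C@T([0,0,-.15],np.eye(3));save(C);check()
# go further up/back
U=C.copy();U[:3,3]+=[.02,-.22,.15]
plan([(U,10)],.6)
```

```text
t=29.35 TCP [0.4359 0.2619 0.154 ] rpy [-1.3503e+02 -3.0000e-02  2.8370e+01] err mm [ 1.  -1.4  1. ] deg [-0.03  0.04 -0.  ] q [-5.6 36.4 99.8 37.2 76.2 36.2] F [ 0.7  0.6 -0.2] w 0.0510
[{"offset": [-0.0087, 0.0037, -0.025], "delta_rot": [0.0, 0.0, 0.0], "grip": 0.6}, {"offset": [-0.0174, 0.0075, -0.0499], "delta_rot": [0.0, 0.0, 0.0], "grip": 0.6}, {"offset": [-0.0261, 0.0112, -0.0749], "delta_rot": [0.0, 0.0, 0.0], "grip": 0.6}, {"offset": [-0.0348, 0.015, -0.0999], "delta_rot": [0.0, 0.0, 0.0], "grip": 0.6}, {"offset": [-0.0435, 0.0187, -0.1248], "delta_rot": [0.0, 0.0, 0.0], "grip": 0.6}]
[{"offset": [-0.0087, 0.0038, -0.025], "delta_rot": [0.0, 0.0, 0.0], "grip": 0.6}, {"offset": [-0.0174, 0.0075, -0.0499], "delta_rot": [0.0, 0.0, 0.0], "grip": 0.6}, {"offset": [-0.0261, 0.0113, -0.0749], "delta_rot": [0.0, 0.0, 0.0], "grip": 0.6}, {"offset": [-0.0348, 0.015, -0.0999], "delta_rot": [0.0, 0.0, 0.0], "grip": 0.6}, {"offset": [-0.0435, 0.0188, -0.1248], "delta_rot": [0.0, 0.0, 0.0], "grip": 0.6}]
```

drive_tool(
  rows=[
    {"offset":[-0.0087,0.0037,-0.025],"delta_rot":[0.0,0.0,0.0],"grip":0.6},
    {"offset":[-0.0174,0.0075,-0.0499],"delta_rot":[0.0,0.0,0.0],"grip":0.6},
    {"offset":[-0.0261,0.0112,-0.0749],"delta_rot":[0.0,0.0,0.0],"grip":0.6},
    {"offset":[-0.0348,0.015,-0.0999],"delta_rot":[0.0,0.0,0.0],"grip":0.6},
    {"offset":[-0.0435,0.0187,-0.1248],"delta_rot":[0.0,0.0,0.0],"grip":0.6},
  ],
)

```text
clock: 29.85
eef_pos: [0.445, 0.1521, 0.2285]
tool_rot: [-135.0, 0.0, 28.4]
force: [0.7, 0.5, -0.3]
grip_width: 0.0513
```

drive_tool(
  rows=[
    {"offset":[-0.0087,0.0038,-0.025],"delta_rot":[0.0,0.0,0.0],"grip":0.6},
    {"offset":[-0.0174,0.0075,-0.0499],"delta_rot":[0.0,0.0,0.0],"grip":0.6},
    {"offset":[-0.0261,0.0113,-0.0749],"delta_rot":[0.0,0.0,0.0],"grip":0.6},
    {"offset":[-0.0348,0.015,-0.0999],"delta_rot":[0.0,0.0,0.0],"grip":0.6},
    {"offset":[-0.0435,0.0188,-0.1248],"delta_rot":[0.0,0.0,0.0],"grip":0.6},
  ],
)

```text
clock: 30.35
eef_pos: [0.4549, 0.0422, 0.3035]
tool_rot: [-135.0, 0.0, 28.4]
force: [0.3, 0.2, 0.4]
grip_width: 0.0514
```

```bash
python3 - <<'E'
from geo import *
check()
c=robot.calibration('wrist');snap('wrist','w22')
snap('top','t22');snap('scene','s22')
a=cv2.imread('pics/s0.png') if False else cv2.imread('pics/scene0.png');b=cv2.imread('pics/s22.png')
cv2.imwrite('pics/c22.png',cv2.resize(b[170:290,210:370],None,fx=5,fy=5,interpolation=cv2.INTER_CUBIC))
# blade + handle compare scene0/s22 / top
for n,f0,f1 in(('scene','scene0','s22'),('top','top0','t22')):
    for f in(f0,f1):
        im=cv2.imread(f'pics/{f}.png');h=cv2.cvtColor(im,cv2.COLOR_BGR2HSV);d=np.load(f'pics/{f}_d.npy');cc=robot.calibration(n)
        v,u=np.mgrid[0:400,0:640];P=unproj(cc,np.c_[u.ravel(),v.ravel()],d.ravel()).reshape(400,640,3);x,y,z=P[...,0],P[...,1],P[...,2]
        m=((z>0.018)&(z<.03)&(x>.45)&(x<.66)&(y>.25)&(y<.45)&(h[...,1]<45)&(h[...,2]>150)).astype(np.uint8);k,l,st,ce=cv2.connectedComponentsWithStats(m);i=1+np.argmax(st[1:,4]);q=P[l==i];print(f,'blade',cv2.minAreaRect(q[:,:2].astype(np.float32)),np.median(q[:,2]))
        m=(z>0.083)&(z<.11)&(x>.3)&(x<.6)&(y>.18)&(y<.42);print('   handle',m.sum(),P[m].mean(0) if m.sum() else None)
E
python3 disc.py s22;python3 disc.py t22 top
```

```text
t=30.35 TCP [0.4549 0.0422 0.3035] rpy [-1.3497e+02  2.0000e-02  2.8390e+01] err mm [ 0.  -1.1  0.4] deg [ 0.03 -0.    0.02] q [-26.8  26.9  87.2  24.6 104.   32.5] F [0.3 0.2 0.4] w 0.0514
scene0 blade ((0.5133849382400513, 0.3875434696674347), (0.09630191326141357, 0.07145195454359055), 29.384754180908203) 0.022359513163697886
   handle 287 [0.37796114 0.30844918 0.09026738]
s22 blade ((0.5132774710655212, 0.387827068567276), (0.09652256220579147, 0.07249706983566284), 29.795434951782227) 0.022287890892194795
   handle 286 [0.3786163  0.30879395 0.09030572]
top0 blade ((0.5123425126075745, 0.3858479857444763), (0.09742006659507751, 0.07310200482606888), 27.710317611694336) 0.022728673767298035
   handle 409 [0.37122655 0.30710675 0.09124091]
t22 blade ((0.5118013620376587, 0.3864341974258423), (0.09756366163492203, 0.07254093140363693), 29.6297664642334) 0.022676533908556396
   handle 188 [0.40168815 0.32569146 0.09165425]
s22 disc 7 mean [-0.0006  0.0867  0.0787] normal [-0.52   0.155 -0.84 ] tilt y-z 169.6 res 0.0008
low [-0.0006  0.0867  0.0787] high [-0.0006  0.0867  0.0787]
blade 2 low [ 0.0007 -0.0087  0.0785] high [ 0.0007 -0.0087  0.0785]
t22 disc 20 mean [-0.0081  0.0959  0.0801] normal [ 0.061  0.022 -0.998] tilt y-z 178.7 res 0.0019
low [-0.0094  0.0973  0.0792] high [-0.0065  0.095   0.081 ]
blade 0 low [nan nan nan] high [nan nan nan]disc.py:14: RuntimeWarning: Mean of empty slice.
  o=np.argsort(qb[:,2]);print('blade',len(qb),'low',qb[o[:15]].mean(0).round(4),'high',qb[o[-15:]].mean(0).round(4))
  ret = um.true_divide(
```

View pics/s22.png

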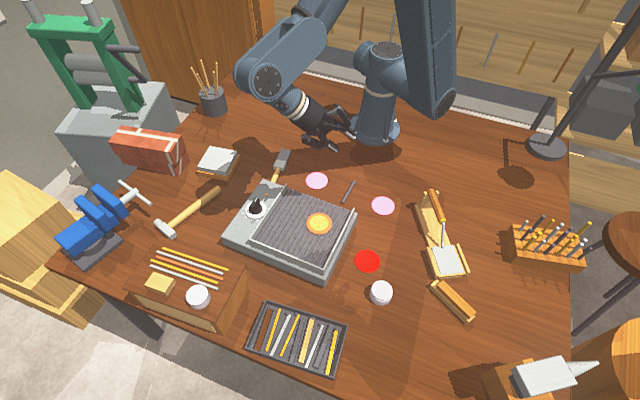

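View pics/t22.png

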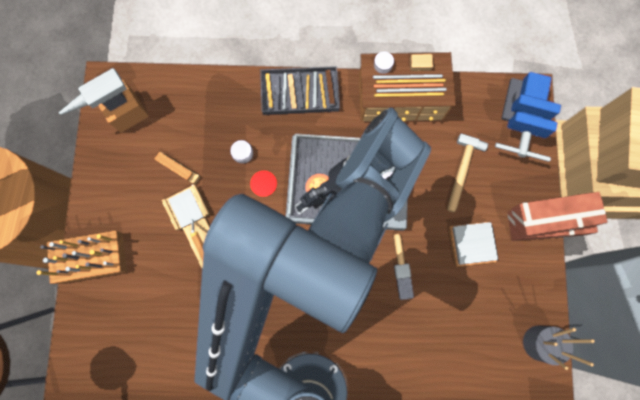

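View pics/c22.png

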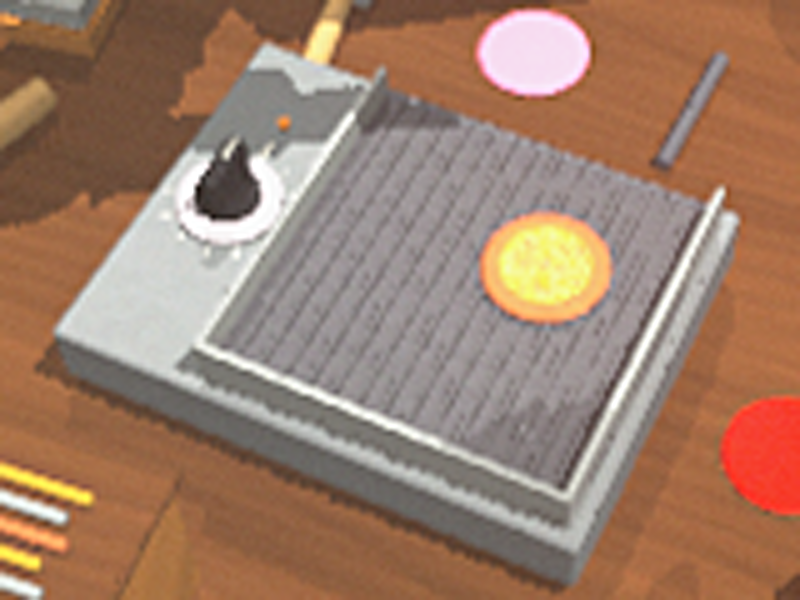

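Run:
```python
from geo import *
im=cv2.imread('pics/s22.png');h=cv2.cvtColor(im,cv2.COLOR_BGR2HSV).astype(int);d=np.load('pics/s22_d.npy');c=robot.calibration('scene')
iH=np.linalg.inv(H);v,u=np.mgrid[0:400,0:640];P=unproj(c,np.c_[u.ravel(),v.ravel()],d.ravel())@iH[:3,:3].T+iH[:3,3];P=P.reshape(400,640,3);x,y,z=P[...,0],P[...,1],P[...,2]
m=(h[...,0]<35)&(h[...,1]>90)&(h[...,2]>150)&(abs(x)<.11)&(y>-.06)&(y<.155)&(z>.07)
q=P[m];A=np.c_[q[:,:2],np.ones(len(q))];s=np.linalg.lstsq(A,q[:,2],rcond=None)[0];print(len(q),q.mean(0).round(4),cv2.minEnclosingCircle(q[:,:2].astype(np.float32)),'slopes deg',np.degrees(s[:2]).round(2))
cv2.imwrite('pics/c23.png',cv2.resize(im[190:225,235:280],None,fx=14,fy=14,interpolation=cv2.INTER_CUBIC))
a=cv2.imread('pics/scene0.png');df=cv2.absdiff(a,im).max(2);cv2.imwrite('pics/df.png',df)
```

```text
452 [-0.0273  0.0842  0.0802] ((-0.026714522391557693, 0.037831056863069534), 0.08578171581029892) slopes deg [  0.99 -23.46]
```

View pics/c23.png

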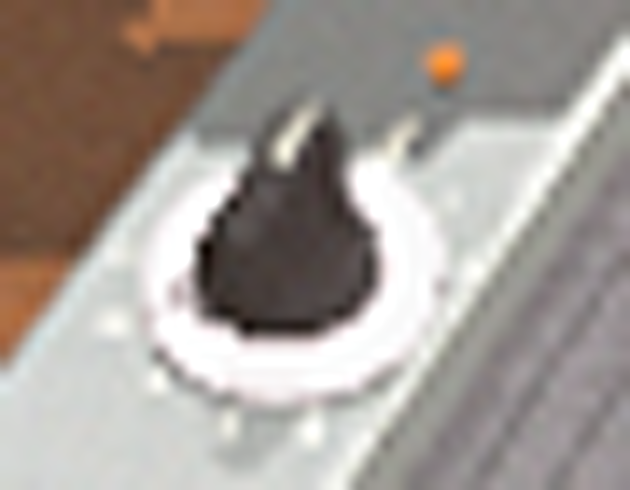

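View pics/df.png

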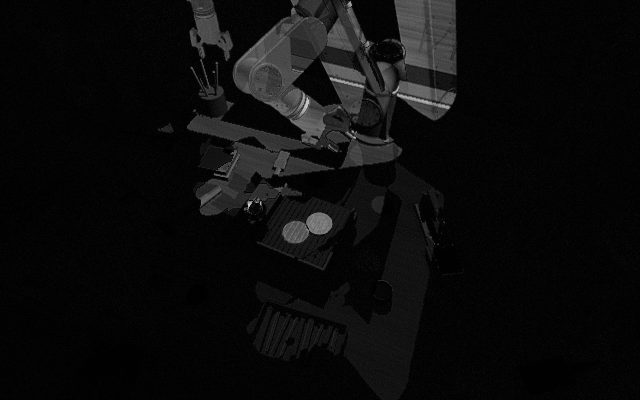

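Run:
```python
from geo import *
im=cv2.imread('pics/s22.png');h=cv2.cvtColor(im,cv2.COLOR_BGR2HSV).astype(int);d=np.load('pics/s22_d.npy');c=robot.calibration('scene')
iH=np.linalg.inv(H);v,u=np.mgrid[0:400,0:640];P=unproj(c,np.c_[u.ravel(),v.ravel()],d.ravel())@iH[:3,:3].T+iH[:3,3];P=P.reshape(400,640,3);x,y,z=P[...,0],P[...,1],P[...,2]
m=(np.hypot(x+.0273,y-.085)<.036);q=P[m];A=np.c_[q[:,:2],np.ones(len(q))];s=np.linalg.lstsq(A,q[:,2],rcond=None)[0];print(len(q),q.mean(0).round(4),'slopes deg',np.degrees(s[:2]).round(2))
# dial bar orientation from depth: points above .1
m=(z>.100)&(z<.112)&(abs(x)<.035)&(abs(y+.125)<.035);q=P[m];print(len(q),cv2.minAreaRect(q[:,:2].astype(np.float32)),cv2.fitLine(q[:,:2].astype(np.float32),cv2.DIST_HUBER,0,.001,.001).ravel())
check();print(robot.close_job())
```

```text
366 [-0.0264  0.0854  0.0789] slopes deg [-0.44  0.31]
47 ((0.0011063143610954285, -0.12275321781635284), (0.013070340268313885, 0.04246074706315994), 89.12492370605469) [ 0.99998957 -0.00456327 -0.00282015 -0.12208807]
t=30.50 TCP [0.4559 0.042  0.3032] rpy [-1.3509e+02 -7.0000e-02  2.8280e+01] err mm [ 1.  -1.2  0.1] deg [-0.09  0.14  0.03] q [-26.8  26.9  87.2  24.6 103.9  32.5] F [0.  0.4 0.8] w 0.0512
the job is handed in; nothing more can be done
None
```

The blank is flipped and lies flat on the ribs with its brass-marked face up. The turner is back home on its rest, the dial is at zero, and I handed the job in at 30.5 s.

**What I did**
- I turned the dial to its stop with the gripper. The first try closed above the knob, so I descended 34 mm and repeated it.
- I took the turner with the gripper rolled 45° about the handle.
- I pushed the disc to the back upstand and slid the blade under it. I then drew it forward and right, low over the ribs, rolled the blade about its left edge, and tipped the disc over on the ribs.
- I set the turner back in the same pose I took it from.

**Last checks**
- **Disc:** about (-0.026, 0.085) m in the hotplate frame, slopes under 0.5°. The scene camera reads its top at 0.079 m where 0.081 m is expected; that camera reads about 2 mm low on the ribs too. The disc was only touched by the turner.
- **Dial:** the bar grip is within about 1° of the zero direction, and the stop gave about 1 N m on the wrist.
- **Turner:** the blade's measured centre is within about 1 mm of where it was. Its angle reads within 0.5° from the scene camera and about 2° different from the top camera, where the arm now hides part of the handle.
- **Other things on the bench:** the before-and-after scene images show only light and shadow changes on them.

**Disagreements**
- The real fingertips sit about 34 mm behind the reported TCP, seen in the wrist depth images and confirmed by the missed first grip on the knob. I used 53 mm from TCP to grasp point instead of 19 mm.
- The scene and top cameras differed by up to about 5 mm on the plate's position, so I used the wrist view and contact to settle it.

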